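# Pop the snug lids off the pantry jars

## Robot

A 6-joint arm with a two-finger parallel gripper is mounted at the origin on the work surface. World frame = base frame: x ahead of the robot, y to its left, z up, the work surface at z = 0. Lengths are in m, angles in rad, forces in N, time in s.
With the tool pointing down it reaches from about 0.25 to 0.725 m from the base axis. Payload 9.7 kg.
Tool frame: the origin (TCP) lies midway between the tips of the shut fingers; the grasp point (between the pads) lies 19 mm behind it; z points along the fingers, y is the direction in which the jaws open and shut (so a half turn about z gives the same grasp; the last joint's range is limited). The gripper opens to 85 mm and grips with 20 to 120 N. Pads are 22 mm wide; open, the fingers measure 114 mm over their backs; the gripper's body (76 mm by 85 mm) begins 54 mm behind the grasp point. The pads swing forward as they close: fully open they stand 13 mm farther back than shut.
Start: joints at [1.124, 0.087, 0.176, 1.66, 0, 1.571], TCP at [0.238, 0.496, 0.231] pointing down, gripper open.
Joint ranges: [-3.13, 3.13], [-0.85, 1.81], [-1.15, 1.24], [-2.2, 2.28], [-1.44, 1.52], [-3.14, 3.14]. Speed limits (rad/s): [2.22, 2.22, 2.57, 3.14, 3.14, 3.14].

## Interface

Orientations are given as a rotation vector (axis times angle).
In Python, from workcell import ctrl gives the robot as it stands.
- The arm moves only by the tool drive_tool, never from a script. Its argument "plan" is a list of rows, each an object with "linear": the shift along the world's x, y, z in cm, a list of three; "twist": the turn, a rotation vector about the world's x, y, z in rad, a list of three; "grip": the finger opening in cm, from 0 to 8.54. In form: [{"linear": [tx, ty, tz], "twist": [ax, ay, az], "grip": grip}, ...]. A call has 1 to 20 rows; each row is the pose to reach, as a shift and turn from the pose commanded when the call began; what a row does not reach only later rows make up. A row lasts 1/12 s, in which the tool goes at most 41.7 mm and 7.16 degrees, less where a joint would pass 70% of its speed; a pose out of reach is approached as far as the arm can. A call with a gripper value outside its range is refused whole. The fingers move at their own pace and stop on an object; the grip force is fixed at half the most. Time passes only in rows, so rows that repeat a pose let the fingers close. It gives the time, the measured TCP pose, the force and the opening at its end, in the units of the state.
- ctrl.state(): the state, without advancing time (a new reading comes with each control period).
- ctrl.capture(name): name is "scene" or "top"; returns the picture (400x640x3 uint8, blue, green, red); there is no depth.
- ctrl.camera_model(name): a dict with "fx", "fy", "cx", "cy" (pixels), "k1" (the pictures are not rectified: a ray, as slopes to the right and down, at radius r is drawn at 1 + k1 r^2 times it, then the intrinsics apply), "world_from_camera" (4x4, takes a point from camera to world coordinates). Camera axes: x right, y down, z forward; pixel columns grow to the right and rows downward; lengths in m; the calibration is good to about 2 mm. A picture is of the moment at which its call begins. camera_model takes no time and is no camera call.
- ctrl.job_done(): hands the job in, once; it reports no verdict.
The state is a dict: "clock": time; "joint_pos": joint angles; "joint_velocities": joint speeds; "tau": joint torques, N m; "ee_pos": TCP position; "eef_rot": TCP orientation; "wrist_force": force on the tool from outside, world axes, zero at the start; "ft_torque": the same for the moment, N m; "grip_width": opening from 0.0 (shut) to 1.0 (fully open).
Only numpy, scipy, OpenCV 4.12 (cv2) and the standard library are available. Lean on these libraries where they do the work, as an engineer would, in place of code of your own. Each camera call takes 0.05 s, during which the arm holds its last target.

## Task

Open every pantry jar that still has its lid on: hook the fork of the red-handled puller under the lid's white rim, pull it straight up until it pops out (never with the fingers on a closed lid), and set the lid down gently on the wooden tray so that it stands upright on its grey plug, flat on the tray floor. The jars are glass and the lids ceramic, so do not knock them or press hard on them, do not drop a lid onto the tray, and leave the wine bottle, sugar pot and mug alone. Finish with all the lids on the tray and the puller standing upright on its cork mat again, near the middle.

Things in the scene. Friction and masses are not known exactly. Their poses are not given: they have to be found in the camera images.
- puller: Lid puller, 0.18 kg, C-shaped seen from the side, standing on its steel fork (mm). Origin: underside of the fork, where the centre of a hooked lid belongs; x = the way the fork's open end points, z up. Fork plate 5 thick, 54 wide (y), x -40 to +22; slot 34 wide, open at +x, closed at x -18. Behind it a post (x -40 to -30, 30 wide) rises to a top bar.
- puller_grip (a point): Where to hold the puller: right above its origin by 76 mm, in the red grip block (36 in x, 16 in y, from 51 to 96 mm above the origin; close on it along y, from above). The block stands on the puller's top bar (20 wide, x -40 to +16, underside 43 and top 51 mm above the origin), which passes over a hooked lid. Axes as the puller's.
- mat: Cork mat, 120 x 120 x 4 mm, fixed on the counter; origin at its underside centre, z up. The puller starts on it and is put back on it.
- tray: Low wooden tray, loose, 0.8 kg, 180 (x) x 210 (y) mm outside, walls 5 thick, 16 mm high in all, floor 5 thick (inner floor 5 mm above the origin). Origin at its underside centre, x and y along its sides, z up. It may get shoved about.
- jar1: Glass jar 1, fixed to the counter by its rubber foot (68 mm across), 62 across the body, neck 42 across from 76 up to its rim at 90 mm. Origin at its underside centre, z up. It may have no lid (just an open jar). A closed lid's origin is 76 mm above this; the plug is 14 mm deep in the neck, held by a sprung snap seal: about 8 to 15 N straight up pops it out within the first 10 mm.
- lid1: Lid of jar 1 (None if it has none in this run), 0.07 kg, round: grooved grey plug 28 mm across, 26 long, under a white ceramic disc 46 across, 8 thick. Origin: centre of the plug's underside, z up. Closed, a 12 mm gap for the fork is left round the plug between the jar's rim and the disc. Off the jar it can stand on its plug, disc underside 26 mm above the floor it stands on.
- jar2: Glass jar 2, fixed to the counter by its rubber foot (68 mm across), 62 across the body, neck 42 across from 76 up to its rim at 90 mm. Origin at its underside centre, z up. It may have no lid (just an open jar). A closed lid's origin is 76 mm above this; the plug is 14 mm deep in the neck, held by a sprung snap seal: about 8 to 15 N straight up pops it out within the first 10 mm.
- lid2: Lid of jar 2 (None if it has none in this run), 0.07 kg, round: grooved grey plug 28 mm across, 26 long, under a white ceramic disc 46 across, 8 thick. Origin: centre of the plug's underside, z up. Closed, a 12 mm gap for the fork is left round the plug between the jar's rim and the disc. Off the jar it can stand on its plug, disc underside 26 mm above the floor it stands on.
- jar3: Glass jar 3, fixed to the counter by its rubber foot (68 mm across), 62 across the body, neck 42 across from 76 up to its rim at 90 mm. Origin at its underside centre, z up. It may have no lid (just an open jar). A closed lid's origin is 76 mm above this; the plug is 14 mm deep in the neck, held by a sprung snap seal: about 8 to 15 N straight up pops it out within the first 10 mm.
- lid3: Lid of jar 3 (None if it has none in this run), 0.07 kg, round: grooved grey plug 28 mm across, 26 long, under a white ceramic disc 46 across, 8 thick. Origin: centre of the plug's underside, z up. Closed, a 12 mm gap for the fork is left round the plug between the jar's rim and the disc. Off the jar it can stand on its plug, disc underside 26 mm above the floor it stands on.
- jar4: Glass jar 4, fixed to the counter by its rubber foot (68 mm across), 62 across the body, neck 42 across from 76 up to its rim at 90 mm. Origin at its underside centre, z up. It may have no lid (just an open jar). A closed lid's origin is 76 mm above this; the plug is 14 mm deep in the neck, held by a sprung snap seal: about 8 to 15 N straight up pops it out within the first 10 mm.
- lid4: Lid of jar 4 (None if it has none in this run), 0.07 kg, round: grooved grey plug 28 mm across, 26 long, under a white ceramic disc 46 across, 8 thick. Origin: centre of the plug's underside, z up. Closed, a 12 mm gap for the fork is left round the plug between the jar's rim and the disc. Off the jar it can stand on its plug, disc underside 26 mm above the floor it stands on.
- jar5: Glass jar 5, fixed to the counter by its rubber foot (68 mm across), 62 across the body, neck 42 across from 76 up to its rim at 90 mm. Origin at its underside centre, z up. It may have no lid (just an open jar). A closed lid's origin is 76 mm above this; the plug is 14 mm deep in the neck, held by a sprung snap seal: about 8 to 15 N straight up pops it out within the first 10 mm.
- lid5: Lid of jar 5 (None if it has none in this run), 0.07 kg, round: grooved grey plug 28 mm across, 26 long, under a white ceramic disc 46 across, 8 thick. Origin: centre of the plug's underside, z up. Closed, a 12 mm gap for the fork is left round the plug between the jar's rim and the disc. Off the jar it can stand on its plug, disc underside 26 mm above the floor it stands on.
- wine: Bystander: standing wine bottle, 74 mm across, 290 high, beyond the work on the right. Origin at its underside centre.
- pot: Bystander: white sugar pot with a flat wooden lid and a knob, 84 mm across, 73 high. Origin at its underside centre.
- mug: Bystander: blue mug, 80 mm across, 90 high. Origin at its underside centre.
Things that resemble listed ones, but are neither listed nor needed, are in the scene too. Leave any purple or turquoise look-alike of the puller alone.

How it is judged:
At the end, for the whole second after the job is handed in: Every lid present stands upright (within 0.15 rad) and at rest on the tray's floor, inside its walls; the tray lies flat on the counter; the puller stands upright (within 0.12 rad), at rest, on the cork mat, its origin within 45 mm of the mat's centre (x of lid1 in the frame of tray between -0.078 and 0.078 m and y of lid1 in the frame of tray between -0.093 and 0.093 m and z of lid1 in the frame of tray between 0 and 0.01 m and angle between each of lid1, lid2, lid3, lid4, lid5's own z axis and vertical below 0.15 rad and linear speed of each of lid1, lid2, lid3, lid4, lid5, puller below 0.03 m/s and x of lid2 in the frame of tray between -0.078 and 0.078 m and y of lid2 in the frame of tray between -0.093 and 0.093 m and z of lid2 in the frame of tray between 0 and 0.01 m and x of lid3 in the frame of tray between -0.078 and 0.078 m and y of lid3 in the frame of tray between -0.093 and 0.093 m and z of lid3 in the frame of tray between 0 and 0.01 m and x of lid4 in the frame of tray between -0.078 and 0.078 m and y of lid4 in the frame of tray between -0.093 and 0.093 m and z of lid4 in the frame of tray between 0 and 0.01 m and x of lid5 in the frame of tray between -0.078 and 0.078 m and y of lid5 in the frame of tray between -0.093 and 0.093 m and z of lid5 in the frame of tray between 0 and 0.01 m and angle between tray's own z axis and vertical below 0.1 rad and height (world z) of tray below 0.01 m and horizontal distance between puller and mat below 0.045 m and height (world z) of puller below 0.012 m and angle between puller's own z axis and vertical below 0.12 rad); the robot touches nothing.
It fails at once if fingers touch a lid that is still in its jar ((contact force between the fingers and lid1 above 0.5 N and distance between lid1 and jar1 below 0.084 m) or (contact force between the fingers and lid2 above 0.5 N and distance between lid2 and jar2 below 0.084 m) or (contact force between the fingers and lid3 above 0.5 N and distance between lid3 and jar3 below 0.084 m) or (contact force between the fingers and lid4 above 0.5 N and distance between lid4 and jar4 below 0.084 m) or (contact force between the fingers and lid5 above 0.5 N and distance between lid5 and jar5 below 0.084 m)).
It fails at once if a jar is knocked or pressed with more than 15 N by the puller or the robot (contact force between any of puller, the arm, the fingers and jar1 above 15 N or contact force between any of puller, the arm, the fingers and jar2 above 15 N or contact force between any of puller, the arm, the fingers and jar3 above 15 N or contact force between any of puller, the arm, the fingers and jar4 above 15 N or contact force between any of puller, the arm, the fingers and jar5 above 15 N).
It fails at once if a ceramic lid is jerked or pressed with more than 25 N by the puller (contact force between puller and lid1 above 25 N or contact force between puller and lid2 above 25 N or contact force between puller and lid3 above 25 N or contact force between puller and lid4 above 25 N or contact force between puller and lid5 above 25 N).
It fails at once if a lid is dropped or banged onto the tray (more than 20 N) (contact force between any of lid1, lid2, lid3, lid4, lid5 and tray above 20 N).
It fails at once if a bystander (wine bottle, sugar pot, mug) is moved more than 30 mm (distance of any of wine, pot, mug from where it was at the start of the episode above 0.03 m).
Of lid1, lid2, lid3, lid4, lid5 only 3 to 5 are there at a start; the rules pass over those that are not, and their reading is None.
At some moment in a run one of tray, puller may be knocked a few centimetres aside while the robot is not near it.
It also fails if it takes over 210 s, if anything falls off the work surface, if the arm or the gripper's body presses on something with over 40 N, if the wrist force passes 120 N, or if a joint passes its speed limit or range.

## Working session

There is one attempt and no reset: what is moved stays moved. The work goes in short steps, Python scripts to look and compute and a tool call to move; the robot and the scene stay as the last step left them, time stands still between calls to the robot, and variables do not carry over. Pictures are saved under pics/ and viewed, and the job is handed in when it is done.

Besides the shell and the picture viewer there is one more tool, called in YAML: its name, and indented under it one key for each argument. drive_tool: Moves the arm, as the interface text tells. Its arguments: {"type":"object","properties":{"plan":{"type":"array"}},"required":["plan"]}

```bash
mkdir -p pics; ls; cat > h.py <<'E'
import numpy as np, cv2
from workcell import ctrl
def cap(n,f):
    im=ctrl.capture(n); cv2.imwrite('pics/'+f,im); return im
def crop(im,x0,y0,x1,y1,s,f):
    c=cv2.resize(im[y0:y1,x0:x1],None,fx=s,fy=s,interpolation=cv2.INTER_CUBIC); cv2.imwrite('pics/'+f,c)
def ray(n,u,v):
    m=ctrl.camera_model(n); xd=(u-m['cx'])/m['fx']; yd=(v-m['cy'])/m['fy']
    x,y=xd,yd
    for _ in range(30):
        r2=x*x+y*y; s=1+m['k1']*r2; x,y=xd/s,yd/s
    T=np.array(m['world_from_camera']); return T[:3,3],T[:3,:3]@np.array([x,y,1])
def onz(n,u,v,z):
    o,d=ray(n,u,v); return o+d*(z-o[2])/d[2]
def proj(n,p):
    m=ctrl.camera_model(n); T=np.array(m['world_from_camera']); c=T[:3,:3].T@(np.array(p)-T[:3,3])
    x,y=c[0]/c[2],c[1]/c[2]; s=1+m['k1']*(x*x+y*y); return m['fx']*x*s+m['cx'],m['fy']*y*s+m['cy']
E
python3 - <<'E'
from h import *
for n in('scene','top'):
    cap(n,n+'0.png'); m=ctrl.camera_model(n); print(n,m['fx'],m['k1'],np.round(m['world_from_camera'],3))
print(ctrl.state())
E
```

```text
pics
scene 384.7800580909652 0.025278136684717612 [[ 0.338  0.736 -0.587  1.172]
 [ 0.941 -0.27   0.205 -0.231]
 [-0.007 -0.621 -0.784  0.893]
 [ 0.     0.     0.     1.   ]]
top 437.5986111193053 -0.09819934348173774 [[-0.024 -0.996  0.091  0.456]
 [-1.     0.024 -0.    -0.044]
 [-0.002 -0.091 -0.996  1.303]
 [ 0.     0.     0.     1.   ]]
{'clock': 0.1, 'joint_pos': array([1.12403107e+00, 8.73786849e-02, 1.75222123e-01, 1.65977025e+00,
       1.06156486e-05, 1.57079117e+00]), 'joint_velocities': array([-0.00193233, -0.00016525,  0.0024504 , -0.00064506,  0.00120067,
       -0.00081191]), 'tau': array([ 9.43551495e-04, -5.21560013e+01,  4.65654588e+01,  1.59541302e-02,
        7.68011319e-05,  7.28341377e-06]), 'ee_pos': array([0.23754226, 0.49584562, 0.23067295]), 'eef_rot': array([-6.95889567e-01, -3.06328265e+00,  1.72780670e-03]), 'wrist_force': array([ 0.20562146, -0.84718348,  0.40025539]), 'ft_torque': array([-0.02438936, -0.03387515,  0.00100119]), 'grip_width': 0.9973836999183642}
```

View pics/scene0.png

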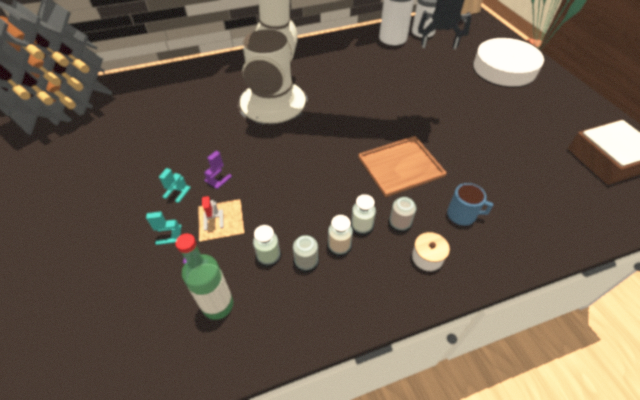

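View pics/top0.png

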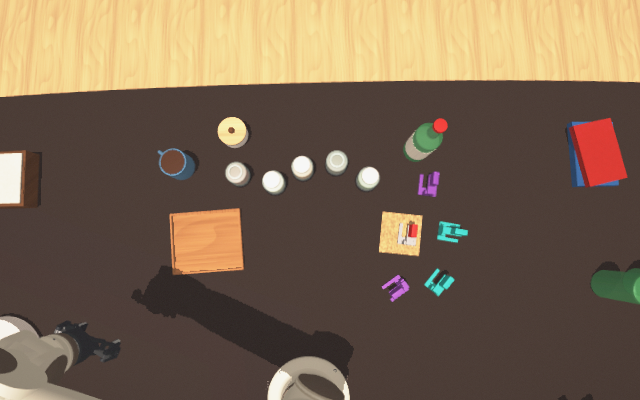

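The candidates for the puller in the top view are the red one on the mat (410,233), purple ones (429,184) and (396,288), and turquoise ones (452,232) and (439,282). I choose the red-handled one on the mat. Lidded jars appear at (273,182), (302,168) and (368,179). The jars at (237,174) and (337,162) look open. I'll check both points in close crops.

```bash
python3 - <<'E'
from h import *
t=cv2.imread('pics/top0.png'); s=cv2.imread('pics/scene0.png')
crop(t,220,110,390,210,4.7,'tj.png'); crop(t,370,200,470,270,8,'tp.png'); crop(s,180,180,280,250,8,'sp.png'); crop(s,240,180,430,280,4,'sj.png')
crop(t,150,190,260,290,6,'tt.png')
E
```

```text
(no output)
```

View pics/tj.png

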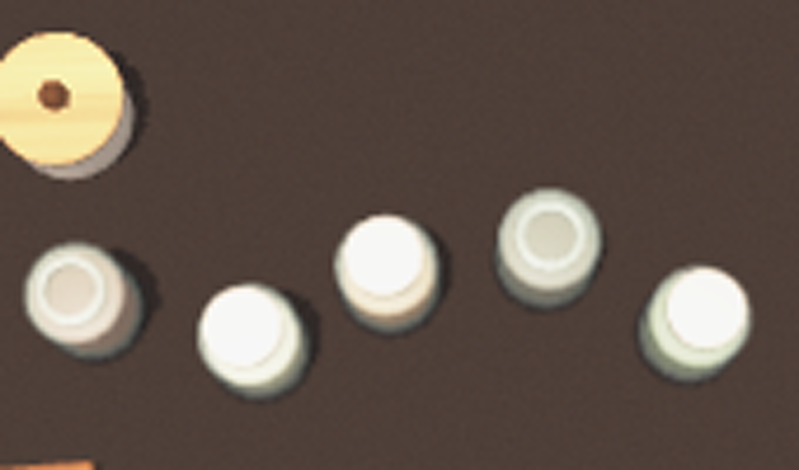

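View pics/tp.png

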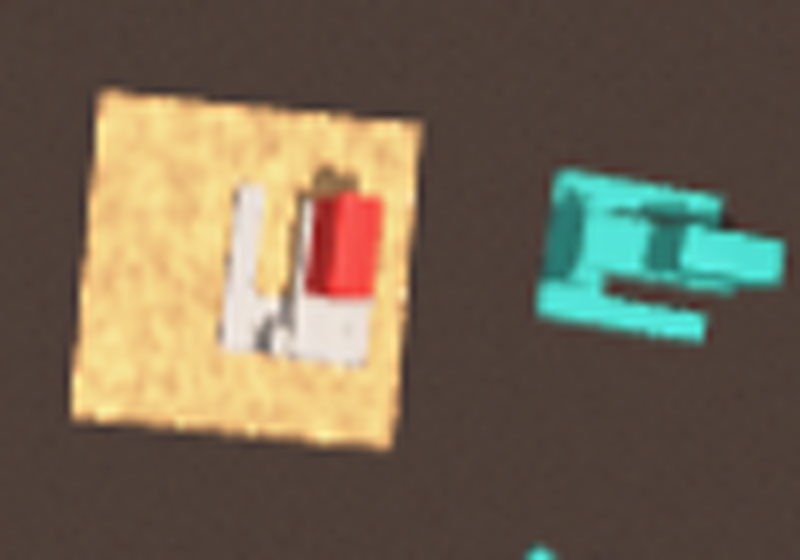

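View pics/sp.png

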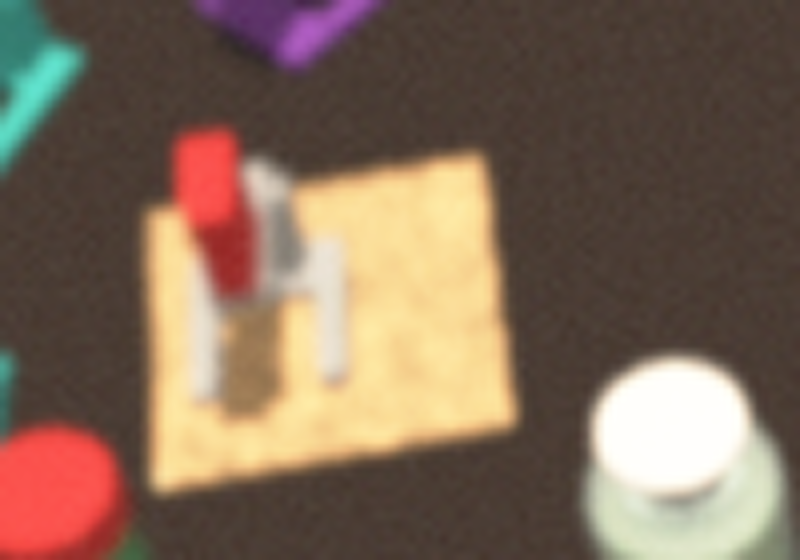

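View pics/sj.png

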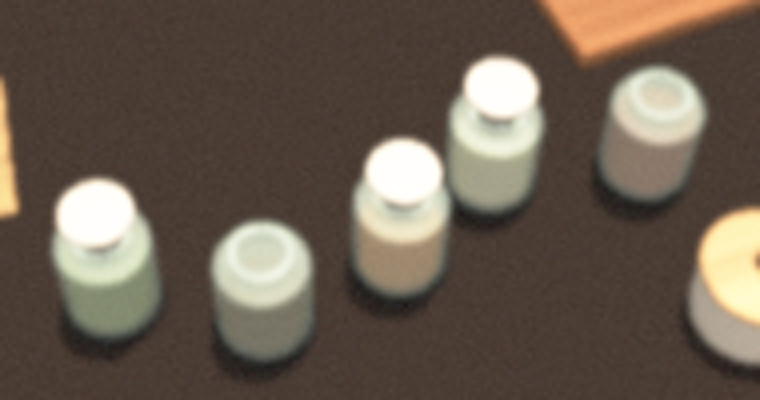

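View pics/tt.png

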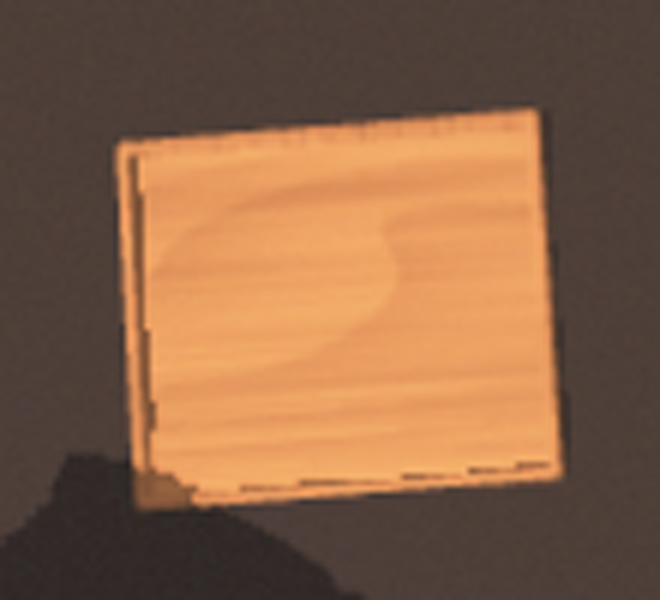

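The crops confirm this. The red-handled puller stands on the mat with its fork opening roughly +x. Three jars have lids, with discs at about (271,179), (301,164) and (371,175) in the top picture; the two jars with rings are open. Next I'll fit the poses.

```bash
cat >> h.py <<'E'
from scipy.optimize import least_squares
def uc(c,x0,y0,s): return (x0+(c[0]+.5)/s-.5, y0+(c[1]+.5)/s-.5)
def fit(obs,z,guess,fixyaw=None):
    # obs: list (cam,(u,v),(lx,ly,lz)) -> x,y,yaw
    def R(p):
        r=[]
        for n,uv,l in obs:
            c,s=np.cos(p[2]),np.sin(p[2])
            q=proj(n,(p[0]+c*l[0]-s*l[1],p[1]+s*l[0]+c*l[1],z+l[2])); r+=[q[0]-uv[0],q[1]-uv[1]]
        return r
    a=least_squares(R,guess,loss='soft_l1',x_scale=[.01,.01,.1]); return a.x,np.round(np.array(R(a.x)).reshape(-1,2),1)
def lids(n,im):
    m=(im.min(2)>235).astype(np.uint8); k,l,st,c=cv2.connectedComponentsWithStats(m)
    return [(c[i],st[i]) for i in range(1,k) if 60<st[i,4]<600]
E
python3 - <<'E'
from h import *
t=cv2.imread('pics/top0.png'); s=cv2.imread('pics/scene0.png')
for n,im in(('top',t),('scene',s)):
    for c,st in lids(n,im): print(n,np.round(c,1),st,np.round(onz(n,c[0],c[1],.110),4))
A=lambda *c:('top',uc(c,370,200,8)); B=lambda *c:('scene',uc(c,180,180,8))
m=1e-3
obs=[(*A(345,193),(18*m,8*m,96*m)),(*A(383,197),(18*m,-8*m,96*m)),(*A(372,300),(-18*m,-8*m,96*m)),(*A(330,295),(-18*m,8*m,96*m)),
(*A(238,183),(22*m,27*m,5*m)),(*A(264,185),(22*m,17*m,5*m)),(*A(222,350),(-40*m,27*m,5*m)),(*A(367,366),(-40*m,-27*m,5*m)),
(*B(322,388),(22*m,17*m,5*m)),(*B(348,382),(22*m,27*m,5*m)),(*B(192,404),(22*m,-27*m,5*m)),(*B(215,402),(22*m,-17*m,5*m)),
(*B(188,226),(18*m,-8*m,96*m)),(*B(240,214),(18*m,8*m,96*m)),(*B(230,130),(-18*m,8*m,96*m)),(*B(177,138),(-18*m,-8*m,96*m))]
print(*fit(obs,.004,[.43,-.33,0]))
M=[(*A(98,90),(.06,.06,.004)),(*A(424,122),(.06,-.06,.004)),(*A(392,450),(-.06,-.06,.004)),(*A(70,416),(-.06,.06,.004))]
print('mat',*fit(M,0,[.43,-.33,0]))
C=lambda *c:('top',uc(c,150,190,6))
T=[(*C(116,143),(.09,.105,.016)),(*C(541,108),(.09,-.105,.016)),(*C(564,480),(-.09,-.105,.016)),(*C(136,511),(-.09,.105,.016))]
print('tray',*fit(T,0,[.43,.2,0]))
for nm,c in(('o1',(72,292)),('o4',(550,237))):
    u=uc(c,220,110,4.7); print(nm,onz('top',*u,.09))
u=uc((655,95),240,180,4);print(onz('scene',*u,.09)); u=uc((262,254),240,180,4);print(onz('scene',*u,.09))
E
```

```text
top [ 14.3 161.4] [  4 154  16  21 158] [0.7018 0.8422 0.11  ]
top [301.  164.1] [294 157  15  15 189] [0.6678 0.0018 0.11  ]
top [369.8 175.5] [362 168  16  16 192] [ 0.6316 -0.1867  0.11  ]
top [271.  179.3] [263 172  16  16 197] [0.6274 0.0856 0.11  ]
top [  6.3 328.6] [  0 320  19  19 204] [0.2199 0.8563 0.11  ]
top [279.  380.8] [273 372  15  22 147] [0.0822 0.0739 0.11  ]
scene [298.   97.7] [293  87  11  20 145] [0.1571 0.0531 0.11  ]
scene [245.   99.6] [242  91   8  20  88] [ 0.1066 -0.1127  0.11  ]
scene [364.8 201.6] [357 196  16  13 160] [0.6306 0.0821 0.11  ]
scene [340.6 222.6] [333 216  17  14 186] [ 0.6706 -0.0011  0.11  ]
scene [263.4 233. ] [255 226  18  15 202] [ 0.6348 -0.1888  0.11  ]
[ 0.47914927 -0.30613749 -0.13777744] [[-0.6 -0.7]
 [ 0.4 -0.6]
 [ 0.5 -0.4]
 [ 0.1 -0.5]
 [ 0.2 -0.3]
 [ 0.3 -0.1]
 [ 0.1 -0.3]
 [ 0.  -0.3]
 [-0.1 -1.3]
 [ 0.3 -1.2]
 [-0.  -0.5]
 [ 0.8 -0.9]
 [-0.6 -0.5]
 [-0.8 -0.1]
 [-0.  -0.1]
 [ 0.5 -0.1]]
mat [ 0.47205558 -0.28471493 -0.12871293] [[ 0.4  0.3]
 [-0.5  0.4]
 [-0.  -0.4]
 [ 0.1 -0.2]]
tray [0.46163957 0.29135139 0.05555011] [[ 0.6  0.2]
 [-0.6  0.5]
 [-0.4 -0.3]
 [ 0.5 -0.4]]
o1 [0.65439743 0.1891197  0.09      ]
o4 [ 0.68042101 -0.09754566  0.09      ]
[0.65697857 0.18321093 0.09      ]
[ 0.68485062 -0.0993142   0.09      ]
```

drive_tool:
  plan:
    - {"linear": [6,-20,-1],"twist": [0,0,0.08],"grip": 8.5}
    - {"linear": [6,-20,-1],"twist": [0,0,0.08],"grip": 8.5}
    - {"linear": [12,-40,-2],"twist": [0,0,0.16],"grip": 8.5}
    - {"linear": [12,-40,-2],"twist": [0,0,0.16],"grip": 8.5}
    - {"linear": [12,-40,-2],"twist": [0,0,0.16],"grip": 8.5}
    - {"linear": [12,-40,-2],"twist": [0,0,0.16],"grip": 8.5}
    - {"linear": [12,-40,-2],"twist": [0,0,0.16],"grip": 8.5}
    - {"linear": [12,-40,-2],"twist": [0,0,0.16],"grip": 8.5}
    - {"linear": [12,-40,-2],"twist": [0,0,0.16],"grip": 8.5}
    - {"linear": [12,-40,-2],"twist": [0,0,0.16],"grip": 8.5}
    - {"linear": [12,-40,-2],"twist": [0,0,0.16],"grip": 8.5}
    - {"linear": [12,-40,-2],"twist": [0,0,0.16],"grip": 8.5}

```text
clock: 1.1
ee_pos: [0.358, 0.0937, 0.211]
eef_rot: [-0.458, -3.108, 0.0]
wrist_force: [0.4, 1.0, -0.3]
grip_width: 0.997
```

```bash
python3 - <<'E'
from h import *
s=ctrl.state();print(s['clock'],s['joint_pos'],s['ee_pos'],s['eef_rot'])
print(onz('scene',217,304,0))
E
```

```text
1.1 [ 2.56055823e-01 -3.46913635e-01 -2.51684104e-01  1.66635581e+00
 -2.08326965e-05  5.48921973e-01] [0.35797921 0.09371377 0.21104009] [-4.58347668e-01 -3.10767849e+00  2.33106922e-04]
[ 0.72135514 -0.34132677  0.        ]
```

drive_tool:
  plan:
    - {"linear": [12.1,-40,-6],"twist": [0,0,0.139],"grip": 8.5}
    - {"linear": [12.1,-40,-6],"twist": [0,0,0.139],"grip": 8.5}
    - {"linear": [12.1,-40,-6],"twist": [0,0,0.139],"grip": 8.5}
    - {"linear": [12.1,-40,-6],"twist": [0,0,0.139],"grip": 8.5}
    - {"linear": [12.1,-40,-6],"twist": [0,0,0.139],"grip": 8.5}
    - {"linear": [12.1,-40,-6],"twist": [0,0,0.139],"grip": 8.5}
    - {"linear": [12.1,-40,-6],"twist": [0,0,0.139],"grip": 8.5}
    - {"linear": [12.1,-40,-6],"twist": [0,0,0.139],"grip": 8.5}
    - {"linear": [12.1,-40,-6],"twist": [0,0,0.139],"grip": 8.5}
    - {"linear": [12.1,-40,-6],"twist": [0,0,0.139],"grip": 8.5}
    - {"linear": [12.1,-40,-6],"twist": [0,0,0.139],"grip": 8.5}
    - {"linear": [12.1,-40,-6],"twist": [0,0,0.139],"grip": 8.5}
    - {"linear": [12.1,-40,-6],"twist": [0,0,0.139],"grip": 8.5}

```text
clock: 2.18
ee_pos: [0.4792, -0.303, 0.1502]
eef_rot: [-0.231, -3.131, -0.002]
wrist_force: [0.3, -0.2, 0.9]
grip_width: 0.995
```

```bash
python3 - <<'E'
from h import *
s=ctrl.state();print(s['clock'],s['joint_pos'],s['ee_pos'],s['eef_rot'])
im=cap('scene','s1.png'); crop(im,150,130,310,250,5,'s1c.png')
E
```

```text
2.1833 [-5.63972311e-01  1.14152054e-01  4.88659710e-02  1.50765950e+00
  3.59317017e-04 -4.16779426e-01] [ 0.47922998 -0.30299039  0.15024361] [-2.30874963e-01 -3.13136555e+00 -2.08672949e-03]
```

View pics/s1c.png

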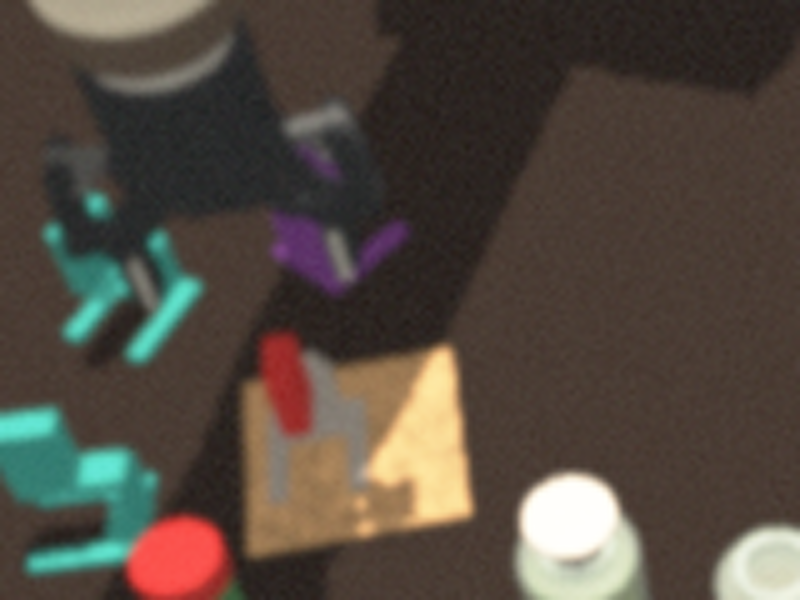

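drive_tool:
  plan:
    - {"linear": [0,-0.25,-1],"twist": [0,0,0.008],"grip": 5}
    - {"linear": [0,-0.25,-3],"twist": [0,0,0.008],"grip": 5}
    - {"linear": [0,-0.25,-4],"twist": [0,0,0.008],"grip": 5}
    - {"linear": [0,-0.25,-6],"twist": [0,0,0.008],"grip": 5}
    - {"linear": [0,-0.25,-7],"twist": [0,0,0.008],"grip": 5}
    - {"linear": [0,-0.25,-8],"twist": [0,0,0.008],"grip": 5}
    - {"linear": [0,-0.25,-8.8],"twist": [0,0,0.008],"grip": 5}
    - {"linear": [0,-0.25,-8.8],"twist": [0,0,0.008],"grip": 5}

```text
clock: 2.9
ee_pos: [0.4781, -0.3059, 0.0617]
eef_rot: [-0.219, -3.132, -0.002]
wrist_force: [-0.3, -0.6, 0.1]
grip_width: 0.586
```

```bash
python3 - <<'E'
from h import *
s=ctrl.state();print(s['clock'],s['ee_pos'],s['wrist_force'])
im=cap('scene','s2.png'); crop(im,150,130,310,250,5,'s2c.png')
E
```

```text
2.9 [ 0.47806837 -0.3058513   0.0617451 ] [-0.28729318 -0.56240595  0.1372446 ]
```

View pics/s2c.png

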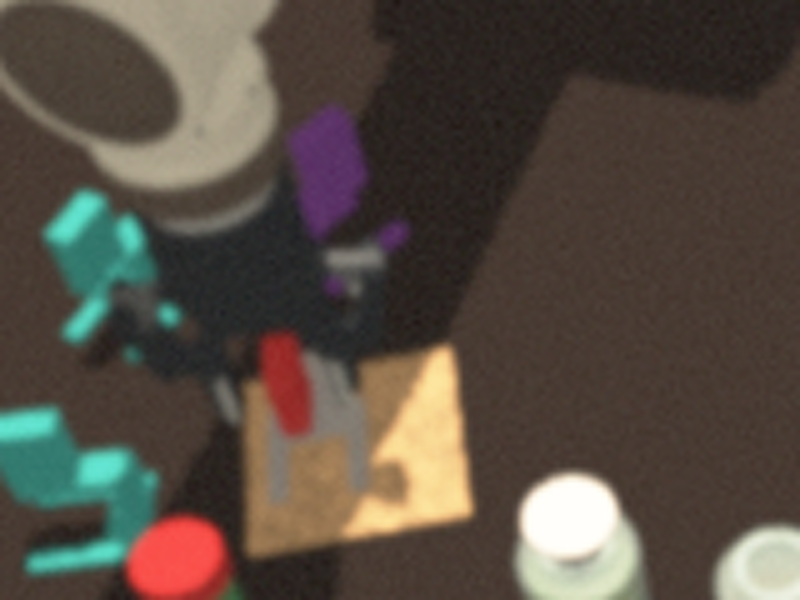

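The fingers straddle the red block at about (225,210). I'll close now, then lift a little.

drive_tool:
  plan:
    - {"linear": [0,0,0],"twist": [0,0,0],"grip": 3}
    - {"linear": [0,0,0],"twist": [0,0,0],"grip": 2}
    - {"linear": [0,0,0],"twist": [0,0,0],"grip": 1.8}
    - {"linear": [0,0,0],"twist": [0,0,0],"grip": 0.8}
    - {"linear": [0,0,0],"twist": [0,0,0],"grip": 0.8}
    - {"linear": [0,0,0],"twist": [0,0,0],"grip": 0.8}
    - {"linear": [0,0,0],"twist": [0,0,0],"grip": 0.8}
    - {"linear": [0,0,0],"twist": [0,0,0],"grip": 0.8}
    - {"linear": [0,0,0],"twist": [0,0,0],"grip": 0.8}
    - {"linear": [0,0,0.5],"twist": [0,0,0],"grip": 0.8}
    - {"linear": [0,0,2],"twist": [0,0,0],"grip": 0.8}
    - {"linear": [0,0,5],"twist": [0,0,0],"grip": 0.8}
    - {"linear": [0,0,8],"twist": [0,0,0],"grip": 0.8}
    - {"linear": [0,0,10],"twist": [0,0,0],"grip": 0.8}
    - {"linear": [0,0,10],"twist": [0,0,0],"grip": 0.8}

```text
clock: 4.2
ee_pos: [0.4797, -0.3073, 0.1679]
eef_rot: [0.219, 3.129, -0.005]
wrist_force: [0.2, 0.2, -1.0]
grip_width: 0.179
```

```bash
python3 - <<'E'
from h import *
s=ctrl.state();print(s['clock'],s['ee_pos'],s['eef_rot'],s['wrist_force'],s['grip_width'])
im=cap('scene','s3.png'); crop(im,150,130,310,250,5,'s3c.png')
im=cap('top','t3.png'); crop(im,370,160,470,260,6,'t3c.png')
E
```

```text
4.2 [ 0.47970074 -0.30732208  0.16790296] [ 0.21926492  3.12910563 -0.00452625] [ 0.17993439  0.1715346  -1.02804739] 0.17900511568115315
```

View pics/s3c.png

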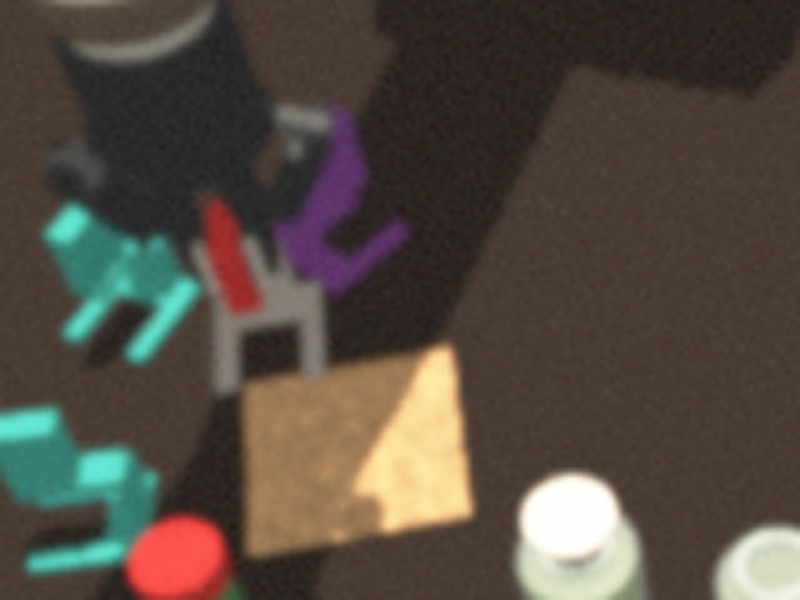

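View pics/t3c.png

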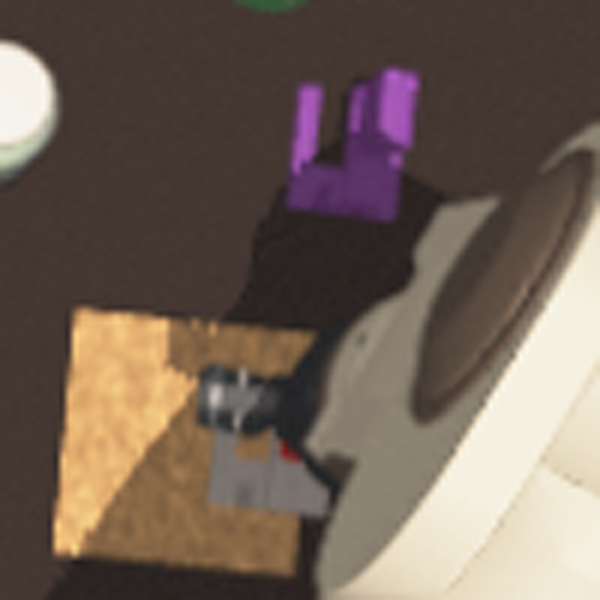

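```bash
cat >> h.py <<'E'
def tyaw():
    from scipy.spatial.transform import Rotation as R
    M=R.from_rotvec(ctrl.state()['eef_rot']).as_matrix(); return M
def fit4(obs,guess):
    def R(p):
        r=[]
        for n,uv,l in obs:
            c,s=np.cos(p[3]),np.sin(p[3])
            q=proj(n,(p[0]+c*l[0]-s*l[1],p[1]+s*l[0]+c*l[1],p[2]+l[2])); r+=[q[0]-uv[0],q[1]-uv[1]]
        return r
    a=least_squares(R,guess,loss='soft_l1',x_scale=[.01,.01,.01,.1]); return a.x,np.round(np.array(R(a.x)).reshape(-1,2),1),np.round(np.array(R(guess)).reshape(-1,2),1)
E
python3 - <<'E'
from h import *
s=ctrl.state(); print(s['ee_pos'],tyaw().round(3), s['joint_velocities'].round(3))
B=lambda *c:('scene',uc(c,150,130,5)); m=1e-3
obs=[(*B(215,393),(22*m,-27*m,0)),(*B(241,391),(22*m,-17*m,0)),(*B(302,377),(22*m,17*m,0)),(*B(328,375),(22*m,27*m,0)),
(*B(234,313),(18*m,-8*m,51*m)),(*B(262,306),(18*m,8*m,51*m)),(*B(326,288),(-18*m,27*m,5*m))]
e=s['ee_pos'];print(*fit4(obs,[e[0],e[1],e[2]-.0577,-.139]))
E
```

```text
[ 0.47867928 -0.30664816  0.16334101] [[-0.99   0.139  0.   ]
 [ 0.139  0.99  -0.   ]
 [-0.    -0.    -1.   ]] [-0.     0.013 -0.043 -0.012  0.001 -0.001]
[ 0.51856673 -0.30310979  0.15440868 -0.13505673] [[ 0.2 -0.1]
 [-0.7 -0.4]
 [ 1.4 -0. ]
 [ 0.4 -0.3]
 [-1.1 -0.2]
 [ 0.4  0.1]
 [-0.4  3.4]] [[ 1.6  0.1]
 [ 0.3 -0.2]
 [ 1.6  0.4]
 [ 0.3  0.2]
 [ 0.2  1.1]
 [ 1.2  1.5]
 [-0.3  4.7]]
```

drive_tool:
  plan:
    - {"linear": [1,1.5,0],"twist": [0,0,0],"grip": 0.8}
    - {"linear": [2.5,4,0],"twist": [0,0,0],"grip": 0.8}
    - {"linear": [4,6.5,-0.3],"twist": [0,0,0],"grip": 0.8}
    - {"linear": [5.5,9,-0.6],"twist": [0,0,0],"grip": 0.8}
    - {"linear": [7,11.5,-1],"twist": [0,0,0],"grip": 0.8}
    - {"linear": [8,13,-1],"twist": [0,0,0],"grip": 0.8}
    - {"linear": [8,13,-1.1],"twist": [0,0,0],"grip": 0.8}
    - {"linear": [8,13,-1.1],"twist": [0,0,0],"grip": 0.8}
    - {"linear": [8,13,-1.1],"twist": [0,0,0],"grip": 0.8}

```text
clock: 5.05
ee_pos: [0.5578, -0.1766, 0.1508]
eef_rot: [-0.219, -3.131, -0.0]
wrist_force: [-0.5, -0.2, -2.1]
grip_width: 0.176
```

```bash
python3 - <<'E'
from h import *
im=cap('scene','s4.png'); crop(im,220,170,300,270,6,'s4c.png')
im=cap('top','t4.png'); crop(im,330,150,430,230,7,'t4c.png')
s=ctrl.state();print(s['clock'],s['ee_pos'],s['eef_rot'],s['wrist_force'])
E
```

```text
5.15 [ 0.55797312 -0.17723322  0.1516693 ] [-2.20938367e-01 -3.13273974e+00 -9.59785418e-05] [ 0.06479058 -0.18127806 -2.19196024]
```

View pics/s4c.png

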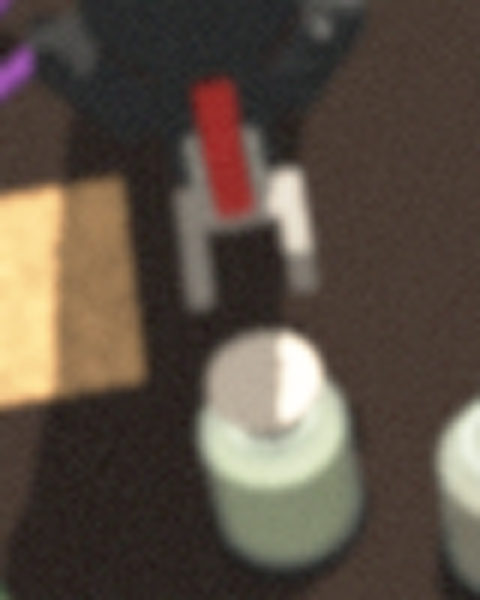

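View pics/t4c.png

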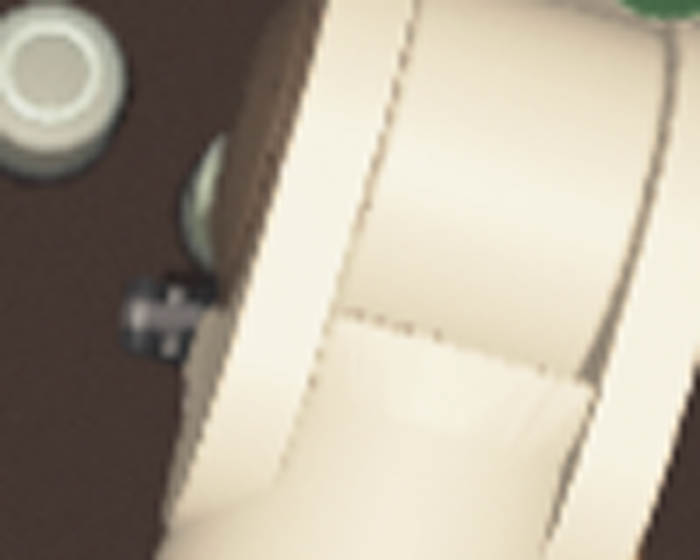

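```bash
python3 - <<'E'
from h import *
m=1e-3
s=ctrl.state();e=s['ee_pos'];z=e[2]-.0577; yaw=-.140
B=lambda *c:uc(c,220,170,6)
for c,l in (((187,311),(22,-27,0)),((214,309),(22,-17,0)),((292,294),(22,17,0)),((317,289),(22,27,0)),((223,220),(18,-8,51)),((253,212),(18,8,51))):
    u=B(*c); l=np.array(l)*m; q=proj('scene',(e[0]+np.cos(yaw)*l[0]-np.sin(yaw)*l[1],e[1]+np.sin(yaw)*l[0]+np.cos(yaw)*l[1],z+l[2])); print(np.round(np.array(q)-u,2))
q=proj('scene',(.633,-.187,.110)); print(q)
for b in((0,0),(.8,.5)):
  print(onz('scene',263.4+b[0],233+b[1],.11))
E
```

```text
[ 0.64 -0.99]
[ 0.07 -1.32]
[ 0.35 -1.09]
[ 0.07 -0.92]
[-0.79 -0.49]
[ 0.71 -0.24]
(np.float64(263.96572170277136), np.float64(232.23602402414747))
[ 0.63468951 -0.18885826  0.11      ]
[ 0.6367712  -0.18739817  0.11      ]
```

drive_tool:
  plan:
    - {"linear": [1,-0.15,-0.03],"twist": [0,0,0],"grip": 0.8}
    - {"linear": [2,-0.3,-0.03],"twist": [0,0,0],"grip": 0.8}
    - {"linear": [2.5,-0.37,-0.03],"twist": [0,0,0],"grip": 0.8}
    - {"linear": [3,-0.44,-0.03],"twist": [0,0,0],"grip": 0.8}
    - {"linear": [3.5,-0.52,-0.03],"twist": [0,0,0],"grip": 0.8}
    - {"linear": [3.5,-0.52,-0.03],"twist": [0,0,0],"grip": 0.8}

```text
clock: 5.65
ee_pos: [0.5941, -0.1821, 0.1517]
eef_rot: [-0.22, -3.134, -0.0]
wrist_force: [0.5, 0.1, -1.8]
grip_width: 0.177
```

```bash
python3 - <<'E'
from h import *
im=cap('scene','s5.png'); crop(im,220,170,320,270,8,'s5c.png')
s=ctrl.state();print(s['clock'],s['ee_pos'],s['eef_rot'],s['wrist_force'])
E
```

```text
5.7 [ 0.59368329 -0.18188451  0.15176971] [-2.19692508e-01 -3.13349943e+00 -1.23238729e-04] [-0.23588667  0.73733248 -2.3740338 ]
```

View pics/s5c.png

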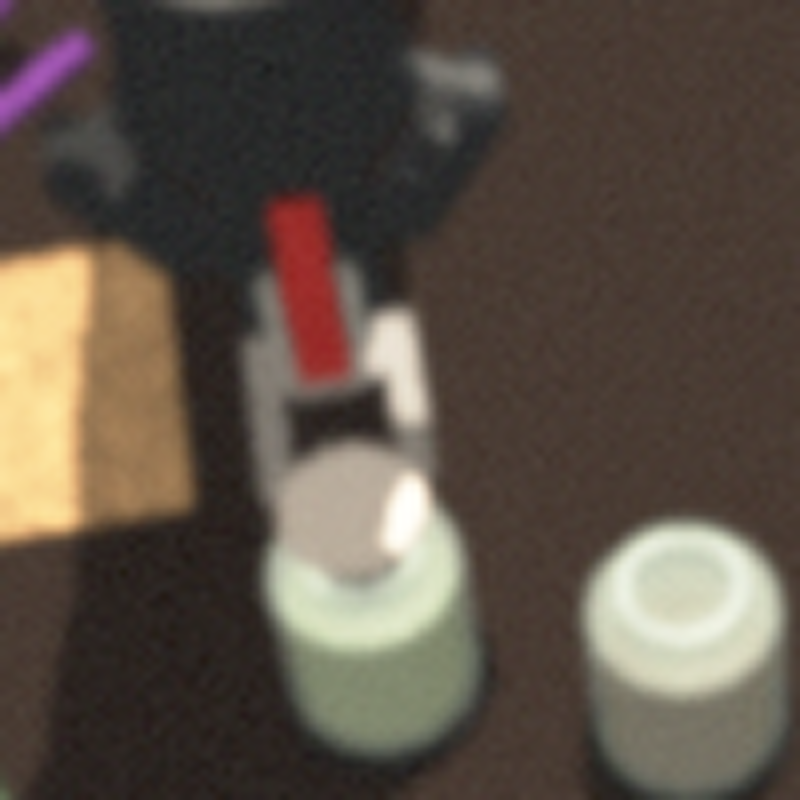

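The fork is lined up with the lid: its centreline heads for the disc centre at crop (350,512), about (264,234) in the picture. I'll go the rest of the way slowly.

drive_tool:
  plan:
    - {"linear": [0.6,-0.08,0],"twist": [0,0,0],"grip": 0.8}
    - {"linear": [1.2,-0.16,0],"twist": [0,0,0],"grip": 0.8}
    - {"linear": [1.8,-0.25,0],"twist": [0,0,0],"grip": 0.8}
    - {"linear": [2.4,-0.34,0],"twist": [0,0,0],"grip": 0.8}
    - {"linear": [2.8,-0.4,0],"twist": [0,0,0],"grip": 0.8}
    - {"linear": [3.2,-0.46,0],"twist": [0,0,0],"grip": 0.8}
    - {"linear": [3.5,-0.5,0],"twist": [0,0,0],"grip": 0.8}
    - {"linear": [3.7,-0.53,0],"twist": [0,0,0],"grip": 0.8}
    - {"linear": [3.7,-0.53,0],"twist": [0,0,0],"grip": 0.8}

```text
clock: 6.45
ee_pos: [0.6309, -0.187, 0.1518]
eef_rot: [-0.219, -3.134, -0.0]
wrist_force: [0.4, -0.4, -3.3]
grip_width: 0.177
```

```bash
python3 - <<'E'
from h import *
im=cap('scene','s6.png'); crop(im,220,170,320,270,8,'s6c.png')
s=ctrl.state();print(s['clock'],s['ee_pos'],s['eef_rot'],s['wrist_force'])
E
```

```text
6.5 [ 0.63070906 -0.18695542  0.15186993] [-2.19284599e-01 -3.13370469e+00 -1.18661631e-04] [-0.14597814 -1.06247871 -0.96501983]
```

View pics/s6c.png

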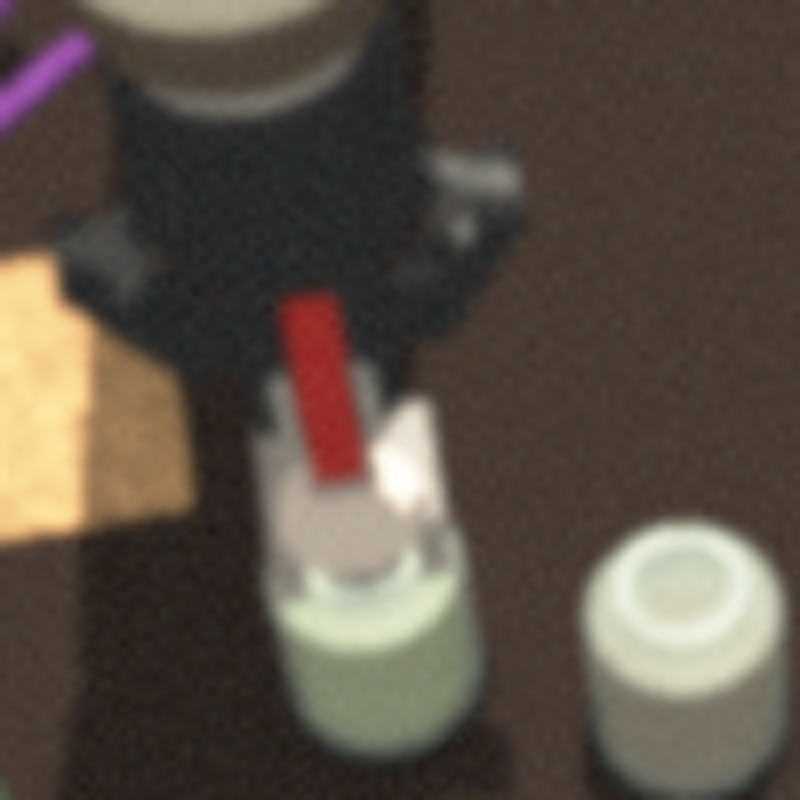

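```bash
python3 - <<'E'
from h import *
m=1e-3
e=ctrl.state()['ee_pos'];z=e[2]-.0577; yaw=-.139
def P(l):
    l=np.array(l)*m; q=proj('scene',(e[0]+np.cos(yaw)*l[0]-np.sin(yaw)*l[1],e[1]+np.sin(yaw)*l[0]+np.cos(yaw)*l[1],z+l[2])); return np.round([(q[0]-220+.5)*8-.5,(q[1]-170+.5)*8-.5])
for l in((22,-27,0),(22,-17,0),(22,17,0),(22,27,0),(18,-8,51),(18,8,51),(0,0,110-94.2),(0,23,15.8),(0,-23,15.8)): print(l,P(l))
E
python3 - <<'E'
import sys;sys.path.insert(0,'.')
import cv2
im=cv2.imread('pics/s6.png');c=cv2.resize(im[215:255,245:295],None,fx=16,fy=14,interpolation=cv2.INTER_CUBIC);cv2.imwrite('pics/s6d.png',c)
E
```

```text
(22, -27, 0) [279. 599.]
(22, -17, 0) [312. 593.]
(22, 17, 0) [424. 573.]
(22, 27, 0) [456. 567.]
(18, -8, 51) [319. 483.]
(18, 8, 51) [373. 474.]
(0, 0, 15.799999999999997) [353. 496.]
(0, 23, 15.8) [428. 482.]
(0, -23, 15.8) [278. 509.]
```

View pics/s6d.png

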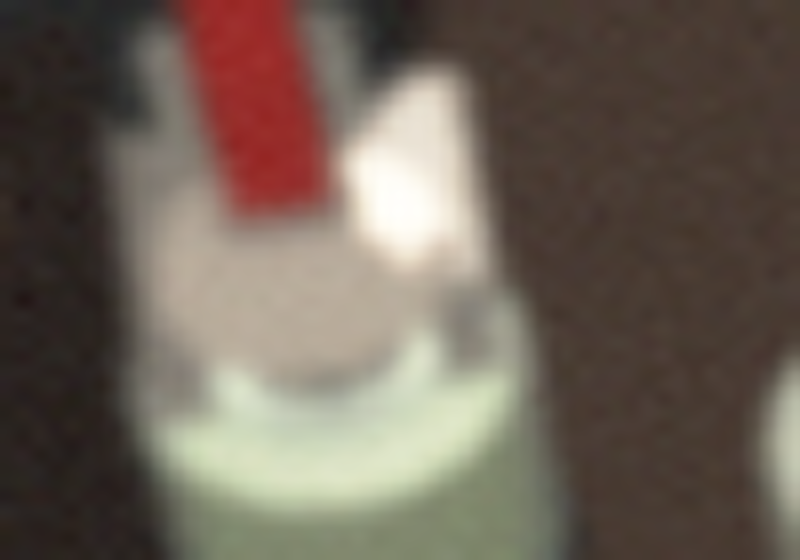

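The prong tips sit on both sides under the disc, and the lateral forces are near zero. Now the slow lift.

drive_tool:
  plan:
    - {"linear": [0,0,0.1],"twist": [0,0,0],"grip": 0.8}
    - {"linear": [0,0,0.2],"twist": [0,0,0],"grip": 0.8}
    - {"linear": [0,0,0.25],"twist": [0,0,0],"grip": 0.8}
    - {"linear": [0,0,0.3],"twist": [0,0,0],"grip": 0.8}
    - {"linear": [0,0,0.35],"twist": [0,0,0],"grip": 0.8}
    - {"linear": [0,0,0.4],"twist": [0,0,0],"grip": 0.8}
    - {"linear": [0,0,0.45],"twist": [0,0,0],"grip": 0.8}

```text
clock: 7.08
ee_pos: [0.6306, -0.187, 0.1566]
eef_rot: [0.219, 3.134, -0.0]
wrist_force: [0.4, -0.6, -2.0]
grip_width: 0.178
```

drive_tool:
  plan:
    - {"linear": [0,0,0.05],"twist": [0,0,0],"grip": 0.8}
    - {"linear": [0,0,0.1],"twist": [0,0,0],"grip": 0.8}
    - {"linear": [0,0,0.15],"twist": [0,0,0],"grip": 0.8}
    - {"linear": [0,0,0.2],"twist": [0,0,0],"grip": 0.8}

```text
clock: 7.42
ee_pos: [0.6304, -0.1869, 0.1578]
eef_rot: [-0.219, -3.133, -0.0]
wrist_force: [0.3, 0.1, -8.2]
grip_width: 0.18
```

drive_tool:
  plan:
    - {"linear": [0,0,0.05],"twist": [0,0,0],"grip": 0.8}
    - {"linear": [0,0,0.1],"twist": [0,0,0],"grip": 0.8}
    - {"linear": [0,0,0.15],"twist": [0,0,0],"grip": 0.8}
    - {"linear": [0,0,0.2],"twist": [0,0,0],"grip": 0.8}

```text
clock: 7.75
ee_pos: [0.6302, -0.1869, 0.1592]
eef_rot: [-0.219, -3.132, -0.001]
wrist_force: [0.8, 0.8, -17.8]
grip_width: 0.182
```

drive_tool:
  plan:
    - {"linear": [0,0,0.05],"twist": [0,0,0],"grip": 0.8}
    - {"linear": [0,0,0.1],"twist": [0,0,0],"grip": 0.8}
    - {"linear": [0,0,0.15],"twist": [0,0,0],"grip": 0.8}
    - {"linear": [0,0,0.2],"twist": [0,0,0],"grip": 0.8}

```text
clock: 8.08
ee_pos: [0.6308, -0.187, 0.1635]
eef_rot: [0.219, 3.133, -0.0]
wrist_force: [-1.6, -0.2, -6.4]
grip_width: 0.18
```

drive_tool:
  plan:
    - {"linear": [0,0,0.1],"twist": [0,0,0],"grip": 0.8}
    - {"linear": [0,0,0.2],"twist": [0,0,0],"grip": 0.8}
    - {"linear": [0,0,0.3],"twist": [0,0,0],"grip": 0.8}
    - {"linear": [0,0,0.4],"twist": [0,0,0],"grip": 0.8}

```text
clock: 8.42
ee_pos: [0.6311, -0.1871, 0.1679]
eef_rot: [0.219, 3.132, -0.001]
wrist_force: [0.3, -0.6, -1.5]
grip_width: 0.181
```

```bash
python3 - <<'E'
from h import *
im=cap('scene','s7.png'); crop(im,220,170,320,270,8,'s7c.png')
s=ctrl.state();print(s['clock'],s['ee_pos'],s['eef_rot'],s['wrist_force'],s['ft_torque'])
E
```

```text
8.4667 [ 0.63116466 -0.18713543  0.16800979] [ 2.19284620e-01  3.13154673e+00 -8.07862480e-04] [ 0.15739173 -0.2468713  -1.73392594] [-0.01251972  0.07302386 -0.03092917]
```

View pics/s7c.png

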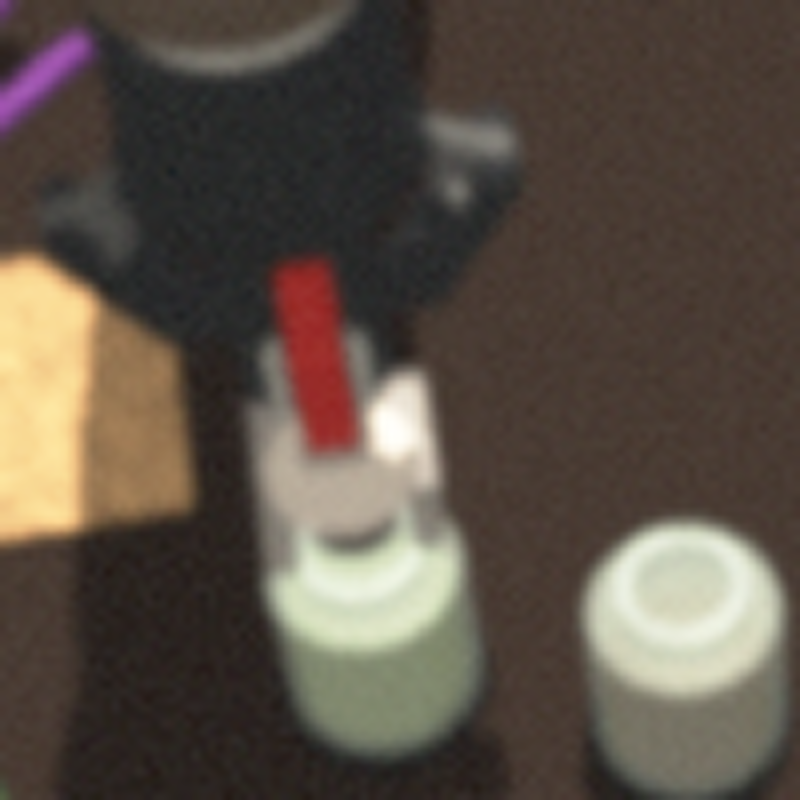

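The lid popped: the force rose to about 18 N, then fell to 1.7 N, and the plug is clear in the crop at (350,500). Next I'll raise it higher and carry it gently.

drive_tool:
  plan:
    - {"linear": [0,0,0.3],"twist": [0,0,0],"grip": 0.8}
    - {"linear": [0,0,0.8],"twist": [0,0,0],"grip": 0.8}
    - {"linear": [0,0,1.5],"twist": [0,0,0],"grip": 0.8}
    - {"linear": [0,0,2.3],"twist": [0,0,0],"grip": 0.8}
    - {"linear": [0,0,3.1],"twist": [0,0,0],"grip": 0.8}
    - {"linear": [0,0,3.9],"twist": [0,0,0],"grip": 0.8}
    - {"linear": [0,0,4.6],"twist": [0,0,0],"grip": 0.8}
    - {"linear": [0,0.1,5],"twist": [0,0,0],"grip": 0.8}
    - {"linear": [-0.1,0.4,5.2],"twist": [0,0,0.005],"grip": 0.8}
    - {"linear": [-0.3,1,5.2],"twist": [0,0,0.01],"grip": 0.8}
    - {"linear": [-0.6,2,5.2],"twist": [0,0,0.015],"grip": 0.8}
    - {"linear": [-1.05,3.5,5.2],"twist": [0,0,0.02],"grip": 0.8}
    - {"linear": [-1.65,5.5,5.2],"twist": [0,0,0.025],"grip": 0.8}
    - {"linear": [-2.25,7.5,5.2],"twist": [0,0,0.03],"grip": 0.8}
    - {"linear": [-2.85,9.5,5.2],"twist": [0,0,0.035],"grip": 0.8}
    - {"linear": [-3.45,11.5,5.2],"twist": [0,0,0.04],"grip": 0.8}
    - {"linear": [-4.05,13.5,5.2],"twist": [0,0,0.05],"grip": 0.8}
    - {"linear": [-4.65,15.5,5.2],"twist": [0,0,0.055],"grip": 0.8}
    - {"linear": [-5.25,17.5,5.2],"twist": [0,0,0.06],"grip": 0.8}
    - {"linear": [-5.85,19.5,5.2],"twist": [0,0,0.065],"grip": 0.8}

```text
clock: 10.13
ee_pos: [0.571, 0.0097, 0.218]
eef_rot: [-0.116, -3.139, -0.0]
wrist_force: [0.6, -0.8, -2.5]
grip_width: 0.178
```

drive_tool:
  plan:
    - {"linear": [-0.6,2,0],"twist": [0,0,0.01],"grip": 0.8}
    - {"linear": [-1.2,4,0],"twist": [0,0,0.02],"grip": 0.8}
    - {"linear": [-1.8,6,0],"twist": [0,0,0.03],"grip": 0.8}
    - {"linear": [-2.4,8,0],"twist": [0,0,0.04],"grip": 0.8}
    - {"linear": [-3,10,0],"twist": [0,0,0.05],"grip": 0.8}
    - {"linear": [-3.6,12,0],"twist": [0,0,0.06],"grip": 0.8}
    - {"linear": [-4.2,14,0],"twist": [0,0,0.07],"grip": 0.8}
    - {"linear": [-4.8,16,0],"twist": [0,0,0.08],"grip": 0.8}
    - {"linear": [-5.4,18,0],"twist": [0,0,0.09],"grip": 0.8}
    - {"linear": [-6,20,0],"twist": [0,0,0.1],"grip": 0.8}
    - {"linear": [-6.6,22,0],"twist": [0,0,0.11],"grip": 0.8}
    - {"linear": [-7.2,24,0],"twist": [0,0,0.12],"grip": 0.8}
    - {"linear": [-7.8,26,0],"twist": [0,0,0.125],"grip": 0.8}
    - {"linear": [-8.4,28,0],"twist": [0,0,0.13],"grip": 0.8}
    - {"linear": [-9,30,0],"twist": [0,0,0.13],"grip": 0.8}
    - {"linear": [-9.6,31.8,0],"twist": [0,0,0.13],"grip": 0.8}
    - {"linear": [-10,33,0],"twist": [0,0,0.13],"grip": 0.8}
    - {"linear": [-10.3,33.8,0],"twist": [0,0,0.13],"grip": 0.8}
    - {"linear": [-10.4,34.3,0],"twist": [0,0,0.13],"grip": 0.8}
    - {"linear": [-10.4,34.4,0],"twist": [0,0,0.13],"grip": 0.8}

```text
clock: 11.8
ee_pos: [0.4678, 0.3524, 0.2183]
eef_rot: [0.088, -3.14, 0.0]
wrist_force: [0.1, 0.2, -1.8]
grip_width: 0.181
```

```bash
python3 - <<'E'
from h import *
im=cap('scene','s8.png'); crop(im,350,90,470,200,6,'s8c.png')
s=ctrl.state();print(s['clock'],s['ee_pos'],s['eef_rot'],s['wrist_force'],s['ft_torque'])
im=cap('top','t8.png'); crop(im,150,140,270,280,4,'t8c.png')
E
```

```text
11.85 [0.46805032 0.35208151 0.21836669] [ 8.72725976e-02 -3.14031156e+00  3.42598976e-04] [-0.27853297 -0.00378727 -3.01446817] [ 0.00457855 -0.07731886  0.00719331]
```

View pics/s8c.png

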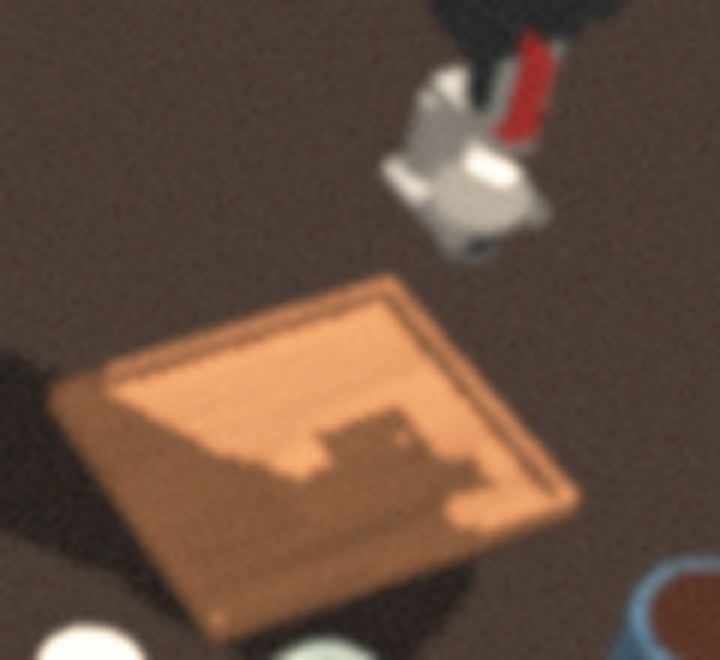

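View pics/t8c.png

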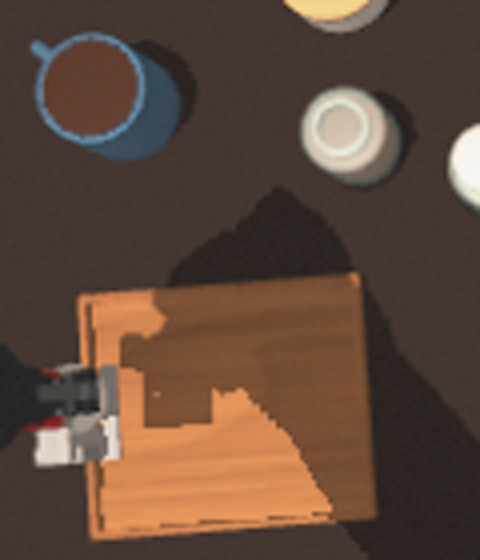

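The lid still sits in the fork, and the tray hasn't moved. I'll lower it, with the last part slow.

drive_tool:
  plan:
    - {"linear": [0,0,-0.3],"twist": [0,0,0],"grip": 0.8}
    - {"linear": [0,0,-1],"twist": [0,0,0],"grip": 0.8}
    - {"linear": [0,0,-2.2],"twist": [0,0,0],"grip": 0.8}
    - {"linear": [0,0,-3.5],"twist": [0,0,0],"grip": 0.8}
    - {"linear": [0,0,-4.8],"twist": [0,0,0],"grip": 0.8}
    - {"linear": [0,0,-6.1],"twist": [0,0,0],"grip": 0.8}
    - {"linear": [0,0,-7.4],"twist": [0,0,0],"grip": 0.8}
    - {"linear": [0,0,-8.7],"twist": [0,0,0],"grip": 0.8}
    - {"linear": [0,0,-9.8],"twist": [0,0,0],"grip": 0.8}
    - {"linear": [0,0,-10.7],"twist": [0,0,0],"grip": 0.8}
    - {"linear": [0,0,-11.4],"twist": [0,0,0],"grip": 0.8}
    - {"linear": [0,0,-11.8],"twist": [0,0,0],"grip": 0.8}
    - {"linear": [0,0,-12.1],"twist": [0,0,0],"grip": 0.8}
    - {"linear": [0,0,-12.2],"twist": [0,0,0],"grip": 0.8}

```text
clock: 13.07
ee_pos: [0.4682, 0.352, 0.0963]
eef_rot: [-0.087, 3.14, 0.0]
wrist_force: [0.7, -0.2, -2.4]
grip_width: 0.177
```

```bash
python3 - <<'E'
from h import *
im=cap('scene','s9.png'); crop(im,350,110,470,200,6,'s9c.png')
s=ctrl.state();print(s['clock'],s['ee_pos'],s['eef_rot'],s['wrist_force'],s['ft_torque'])
E
```

```text
13.1167 [0.46820817 0.35207029 0.09646434] [-8.67663424e-02  3.14023945e+00  1.79629741e-04] [ 0.15260507 -0.85816906 -3.06980641] [ 0.05706687 -0.00457973 -0.04052557]
```

View pics/s9c.png

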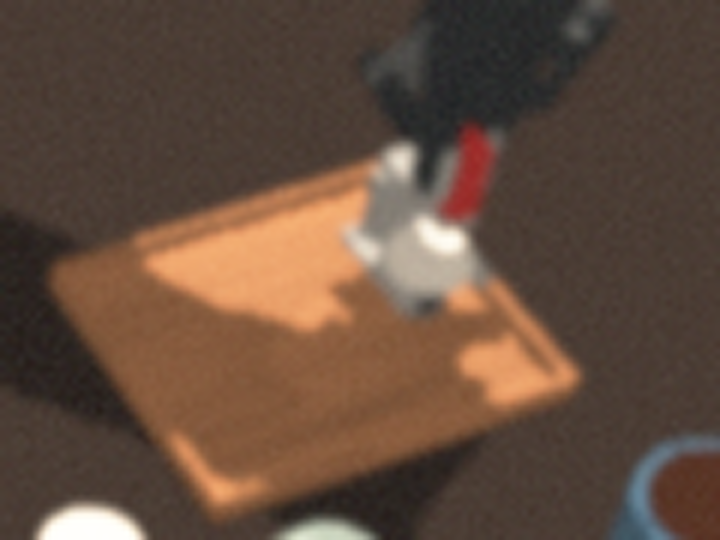

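drive_tool:
  plan:
    - {"linear": [0,0,-0.2],"twist": [0,0,0],"grip": 0.8}
    - {"linear": [0,0,-0.4],"twist": [0,0,0],"grip": 0.8}
    - {"linear": [0,0,-0.6],"twist": [0,0,0],"grip": 0.8}
    - {"linear": [0,0,-0.7],"twist": [0,0,0],"grip": 0.8}
    - {"linear": [0,0,-0.8],"twist": [0,0,0],"grip": 0.8}
    - {"linear": [0,0,-0.9],"twist": [0,0,0],"grip": 0.8}
    - {"linear": [0,0,-1.0],"twist": [0,0,0],"grip": 0.8}
    - {"linear": [0,0,-1.1],"twist": [0,0,0],"grip": 0.8}
    - {"linear": [0,0,-1.2],"twist": [0,0,0],"grip": 0.8}
    - {"linear": [0,0,-1.3],"twist": [0,0,0],"grip": 0.8}
    - {"linear": [0,0,-1.4],"twist": [0,0,0],"grip": 0.8}
    - {"linear": [0,0,-1.5],"twist": [0,0,0],"grip": 0.8}
    - {"linear": [0,0,-1.6],"twist": [0,0,0],"grip": 0.8}
    - {"linear": [0,0,-1.6],"twist": [0,0,0],"grip": 0.8}

```text
clock: 14.28
ee_pos: [0.4681, 0.352, 0.0803]
eef_rot: [0.087, -3.14, 0.0]
wrist_force: [1.0, -0.7, -1.0]
grip_width: 0.178
```

```bash
python3 - <<'E'
from h import *
im=cap('scene','s10.png'); crop(im,380,110,460,180,9,'s10c.png')
s=ctrl.state();print(s['clock'],s['ee_pos'],s['eef_rot'],s['wrist_force'],s['ft_torque'])
E
```

```text
14.3333 [0.46807222 0.3519708  0.08036202] [ 8.67099914e-02 -3.14022013e+00  1.39809516e-04] [-0.19575244  1.10990383 -0.50954355] [-0.0489154  -0.06288509 -0.01108788]
```

View pics/s10c.png

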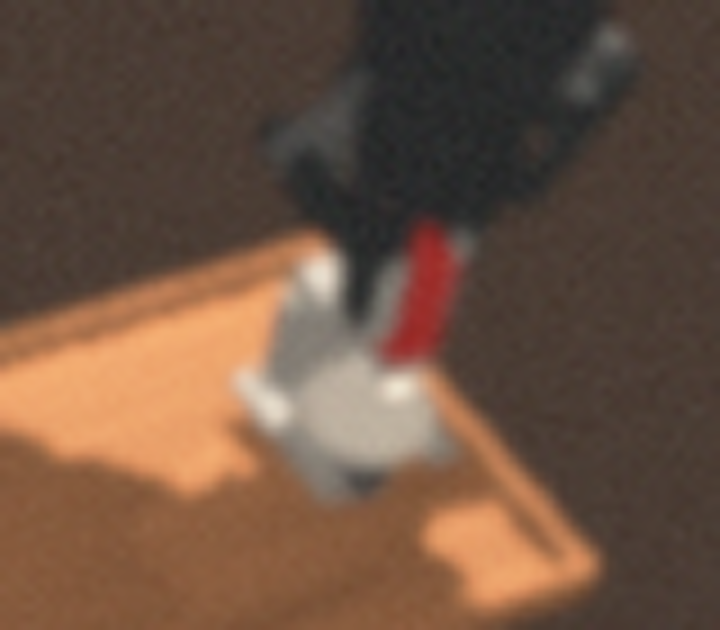

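drive_tool:
  plan:
    - {"linear": [-0.3,-0.02,0],"twist": [0,0,0],"grip": 0.8}
    - {"linear": [-0.7,-0.04,0],"twist": [0,0,0],"grip": 0.8}
    - {"linear": [-1.2,-0.07,0],"twist": [0,0,0],"grip": 0.8}
    - {"linear": [-1.7,-0.1,0],"twist": [0,0,0],"grip": 0.8}
    - {"linear": [-2.3,-0.13,0],"twist": [0,0,0],"grip": 0.8}
    - {"linear": [-3,-0.17,0],"twist": [0,0,0],"grip": 0.8}
    - {"linear": [-4,-0.22,0],"twist": [0,0,0],"grip": 0.8}
    - {"linear": [-5,-0.28,0],"twist": [0,0,0],"grip": 0.8}
    - {"linear": [-6,-0.33,0],"twist": [0,0,0],"grip": 0.8}
    - {"linear": [-7,-0.39,0],"twist": [0,0,0],"grip": 0.8}
    - {"linear": [-7,-0.39,0],"twist": [0,0,0],"grip": 0.8}

```text
clock: 15.25
ee_pos: [0.3962, 0.348, 0.0807]
eef_rot: [0.088, -3.14, 0.0]
wrist_force: [-0.0, 0.3, -0.7]
grip_width: 0.177
```

```bash
python3 - <<'E'
from h import *
im=cap('scene','s11.png'); crop(im,350,100,460,200,7,'s11c.png')
s=ctrl.state();print(s['clock'],s['ee_pos'],s['wrist_force'])
E
```

```text
15.3 [0.39717304 0.34819436 0.08077487] [ 0.61830945  1.03242508 -1.13674812]
```

View pics/s11c.png

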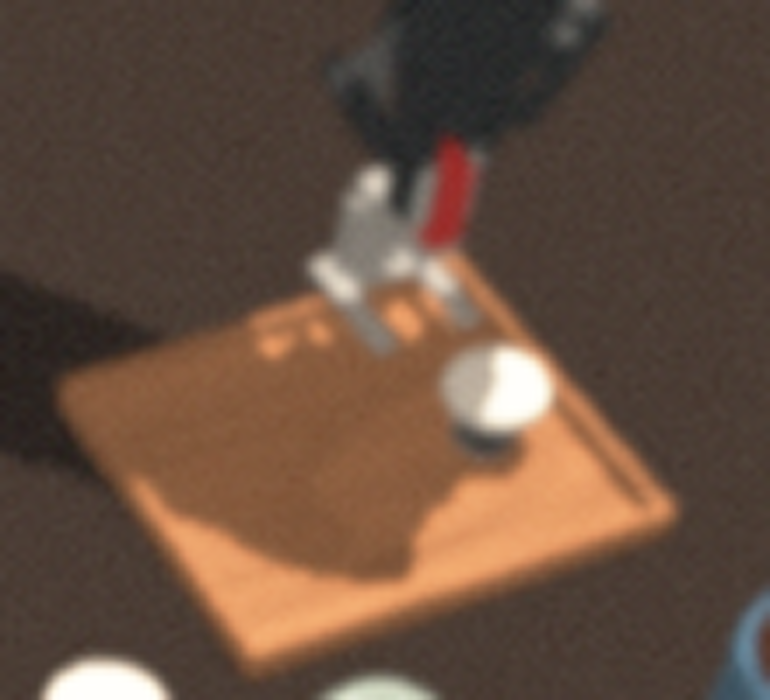

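Lid 1 of 3 stands upright in the tray, with its disc at crop (497,388), about (421,155) in the picture. Next is the jar with its disc at (271,179) in the top picture.

drive_tool:
  plan:
    - {"linear": [0,0,1],"twist": [0,0,0],"grip": 0.8}
    - {"linear": [0,0,3],"twist": [0,0,0],"grip": 0.8}
    - {"linear": [0,-0.5,6],"twist": [0,0,0],"grip": 0.8}
    - {"linear": [0.6,-1.2,8.5],"twist": [0,0,0],"grip": 0.8}
    - {"linear": [1.8,-3,10],"twist": [0,0,0],"grip": 0.8}
    - {"linear": [3,-5.5,10],"twist": [0,0,0],"grip": 0.8}
    - {"linear": [4.8,-8.5,10],"twist": [0,0,0],"grip": 0.8}
    - {"linear": [6.6,-11.5,10],"twist": [0,0,0],"grip": 0.8}
    - {"linear": [8.5,-14.5,9],"twist": [0,0,0],"grip": 0.8}
    - {"linear": [10.2,-17.5,8],"twist": [0,0,0],"grip": 0.8}
    - {"linear": [12,-20.5,7.2],"twist": [0,0,0],"grip": 0.8}
    - {"linear": [13.8,-23.5,7.1],"twist": [0,0,0],"grip": 0.8}
    - {"linear": [15,-25.7,7.1],"twist": [0,0,0],"grip": 0.8}
    - {"linear": [15.6,-26.7,7.1],"twist": [0,0,0],"grip": 0.8}
    - {"linear": [15.6,-26.7,7.1],"twist": [0,0,0],"grip": 0.8}
    - {"linear": [15.6,-26.7,7.1],"twist": [0,0,0],"grip": 0.8}

```text
clock: 16.63
ee_pos: [0.5544, 0.0809, 0.1518]
eef_rot: [-0.084, 3.14, 0.001]
wrist_force: [-0.6, 1.1, -1.1]
grip_width: 0.181
```

```bash
cat >> h.py <<'E'
def chk(im,x0,y0,x1,y1,sc,f,lid,yaw,dz=.0577):
    # draw predicted fork and lid outline on enlarged crop
    c=cv2.resize(im[y0:y1,x0:x1],None,fx=sc,fy=sc,interpolation=cv2.INTER_CUBIC)
    e=ctrl.state()['ee_pos']; z=e[2]-dz
    def P(w):
        q=proj('scene',w); return (int((q[0]-x0+.5)*sc-.5),int((q[1]-y0+.5)*sc-.5))
    def L(l):
        l=np.array(l)*1e-3; return P((e[0]+np.cos(yaw)*l[0]-np.sin(yaw)*l[1],e[1]+np.sin(yaw)*l[0]+np.cos(yaw)*l[1],z+l[2]))
    for l in((22,-27,0),(22,-17,0),(22,17,0),(22,27,0),(18,-8,51),(18,8,51)): cv2.circle(c,L(l),2,(255,0,255),-1)
    if lid is not None:
        for a in np.arange(0,6.28,.4): cv2.circle(c,P((lid[0]+.023*np.cos(a),lid[1]+.023*np.sin(a),lid[2] if len(lid)>2 else .11)),1,(255,255,0),-1)
    cv2.imwrite('pics/'+f,c)
E
python3 - <<'E'
from h import *
im=cap('scene','s12.png'); s=ctrl.state();print(s['clock'],s['ee_pos'],s['eef_rot'],s['wrist_force'])
chk(im,320,150,420,240,8,'s12c.png',(.628,.085),.055)
E
```

```text
16.6833 [0.55407568 0.0815892  0.15183433] [-8.63354544e-02  3.14037855e+00  6.11800622e-04] [-0.00619    -0.10452143 -2.14017622]
```

View pics/s12c.png

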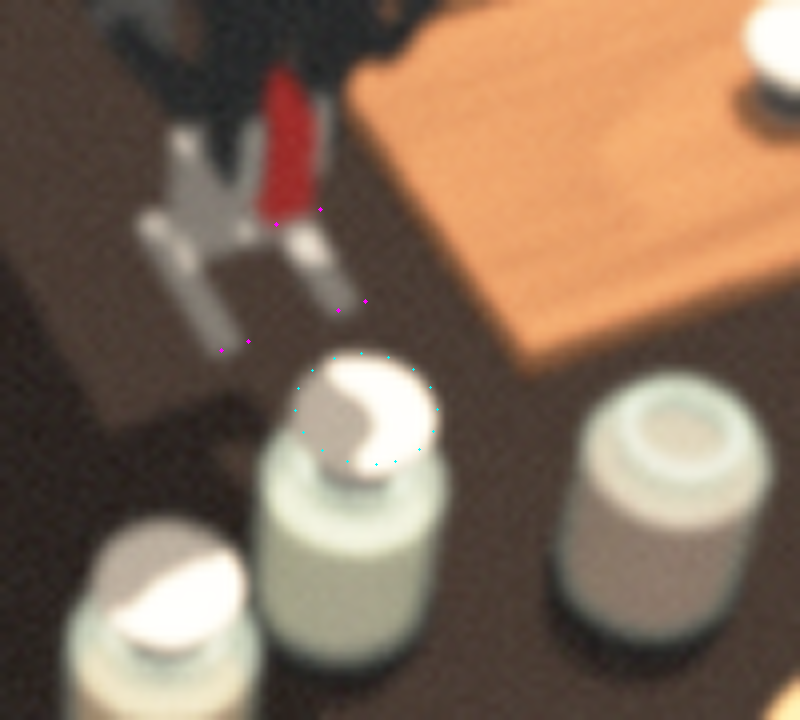

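Compared with the prediction, the fork sits about 1 px further left than the lid does, so I'll add about 1.5 mm in +y and go in.

drive_tool:
  plan:
    - {"linear": [0.8,0.15,0],"twist": [0,0,0],"grip": 0.8}
    - {"linear": [1.6,0.22,0],"twist": [0,0,0],"grip": 0.8}
    - {"linear": [2.4,0.27,0],"twist": [0,0,0],"grip": 0.8}
    - {"linear": [3,0.3,0],"twist": [0,0,0],"grip": 0.8}
    - {"linear": [3.5,0.33,0],"twist": [0,0,0],"grip": 0.8}
    - {"linear": [4,0.36,0],"twist": [0,0,0],"grip": 0.8}
    - {"linear": [4.5,0.39,0],"twist": [0,0,0],"grip": 0.8}
    - {"linear": [5,0.42,0],"twist": [0,0,0],"grip": 0.8}
    - {"linear": [5.5,0.45,0],"twist": [0,0,0],"grip": 0.8}
    - {"linear": [5.5,0.45,0],"twist": [0,0,0],"grip": 0.8}

```text
clock: 17.52
ee_pos: [0.6099, 0.0856, 0.1512]
eef_rot: [-0.086, 3.14, 0.0]
wrist_force: [0.1, -0.5, -1.3]
grip_width: 0.183
```

```bash
python3 - <<'E'
from h import *
im=cap('scene','s13.png'); s=ctrl.state();print(s['clock'],s['ee_pos'],s['eef_rot'],s['wrist_force'])
chk(im,330,160,400,240,10,'s13c.png',(.628,.085),.055)
E
```

```text
17.5667 [0.60947012 0.0855561  0.15128961] [ 8.64977589e-02 -3.14015667e+00  5.08485684e-05] [ 0.28035391  0.07291682 -2.31362255]
```

View pics/s13c.png

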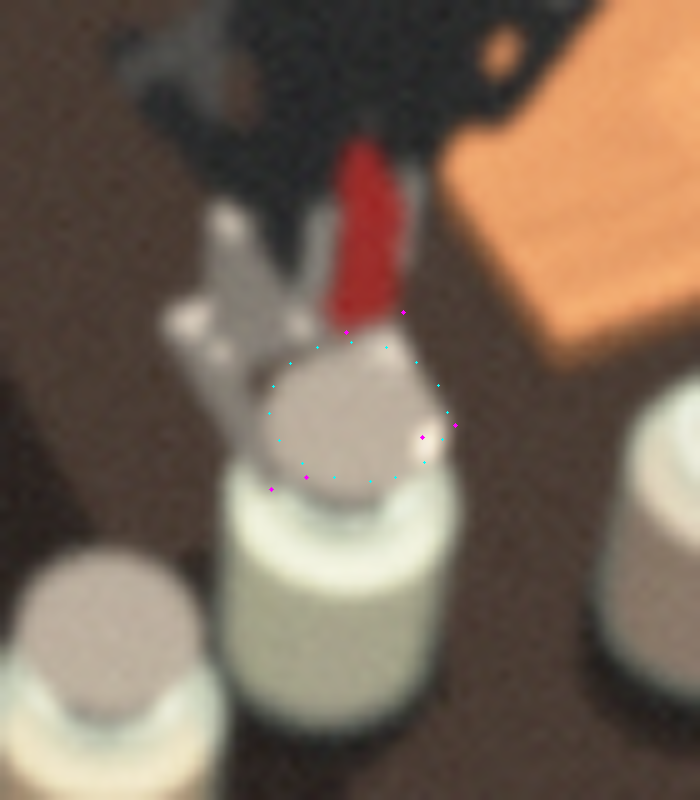

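drive_tool:
  plan:
    - {"linear": [0.5,0.03,0],"twist": [0,0,0],"grip": 0.8}
    - {"linear": [1,0.06,0],"twist": [0,0,0],"grip": 0.8}
    - {"linear": [1.4,0.08,0],"twist": [0,0,0],"grip": 0.8}
    - {"linear": [1.7,0.1,0],"twist": [0,0,0],"grip": 0.8}
    - {"linear": [1.8,0.1,0],"twist": [0,0,0],"grip": 0.8}
    - {"linear": [1.8,0.1,0],"twist": [0,0,0],"grip": 0.8}

```text
clock: 18.07
ee_pos: [0.6274, 0.0865, 0.1513]
eef_rot: [0.087, -3.14, 0.0]
wrist_force: [-0.1, -0.4, -1.8]
grip_width: 0.18
```

```bash
python3 - <<'E'
from h import *
im=cap('scene','s14.png'); s=ctrl.state();print(s['clock'],s['ee_pos'],s['eef_rot'],s['wrist_force'])
chk(im,330,160,400,240,10,'s14c.png',(.628,.085),.055)
E
```

```text
18.1167 [0.62716486 0.08661304 0.15135494] [ 8.66474163e-02 -3.14010035e+00  5.55114447e-05] [-0.19666452  0.39185809 -1.62734339]
```

View pics/s14c.png

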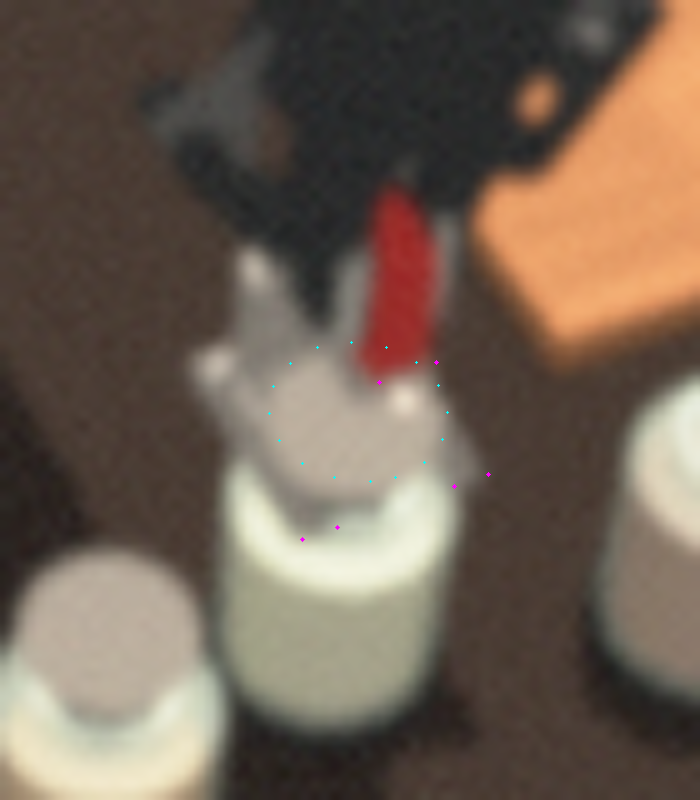

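It's hooked, with both prong tips showing past the disc and no side force. Lifting slowly.

drive_tool:
  plan:
    - {"linear": [0,0,0.1],"twist": [0,0,0],"grip": 0.8}
    - {"linear": [0,0,0.2],"twist": [0,0,0],"grip": 0.8}
    - {"linear": [0,0,0.25],"twist": [0,0,0],"grip": 0.8}
    - {"linear": [0,0,0.3],"twist": [0,0,0],"grip": 0.8}
    - {"linear": [0,0,0.35],"twist": [0,0,0],"grip": 0.8}
    - {"linear": [0,0,0.4],"twist": [0,0,0],"grip": 0.8}
    - {"linear": [0,0,0.45],"twist": [0,0,0],"grip": 0.8}
    - {"linear": [0,0,0.5],"twist": [0,0,0],"grip": 0.8}
    - {"linear": [0,0,0.55],"twist": [0,0,0],"grip": 0.8}
    - {"linear": [0,0,0.6],"twist": [0,0,0],"grip": 0.8}

```text
clock: 18.95
ee_pos: [0.6271, 0.0866, 0.1571]
eef_rot: [0.087, -3.14, 0.0]
wrist_force: [1.6, 0.4, -6.4]
grip_width: 0.179
```

drive_tool:
  plan:
    - {"linear": [0,0,0.05],"twist": [0,0,0],"grip": 0.8}
    - {"linear": [0,0,0.1],"twist": [0,0,0],"grip": 0.8}
    - {"linear": [0,0,0.15],"twist": [0,0,0],"grip": 0.8}
    - {"linear": [0,0,0.2],"twist": [0,0,0],"grip": 0.8}

```text
clock: 19.28
ee_pos: [0.6268, 0.0865, 0.1586]
eef_rot: [0.087, -3.139, 0.0]
wrist_force: [0.7, 0.4, -12.3]
grip_width: 0.181
```

drive_tool:
  plan:
    - {"linear": [0,0,0.05],"twist": [0,0,0],"grip": 0.8}
    - {"linear": [0,0,0.1],"twist": [0,0,0],"grip": 0.8}
    - {"linear": [0,0,0.15],"twist": [0,0,0],"grip": 0.8}
    - {"linear": [0,0,0.2],"twist": [0,0,0],"grip": 0.8}

```text
clock: 19.62
ee_pos: [0.6268, 0.0866, 0.1608]
eef_rot: [0.087, -3.139, 0.0]
wrist_force: [-0.6, 0.2, -10.6]
grip_width: 0.179
```

drive_tool:
  plan:
    - {"linear": [0,0,0.1],"twist": [0,0,0],"grip": 0.8}
    - {"linear": [0,0,0.2],"twist": [0,0,0],"grip": 0.8}
    - {"linear": [0,0,0.3],"twist": [0,0,0],"grip": 0.8}
    - {"linear": [0,0,0.4],"twist": [0,0,0],"grip": 0.8}

```text
clock: 19.95
ee_pos: [0.6276, 0.0867, 0.167]
eef_rot: [-0.087, 3.138, 0.0]
wrist_force: [0.1, 0.3, -1.6]
grip_width: 0.179
```

```bash
python3 - <<'E'
from h import *
im=cap('scene','s15.png'); s=ctrl.state();print(s['clock'],s['ee_pos'],s['eef_rot'],s['wrist_force'])
chk(im,330,160,400,240,10,'s15c.png',None,.055)
E
```

```text
20.0 [0.62777375 0.08670848 0.16732014] [-8.66476986e-02  3.13746257e+00  5.24447497e-04] [ 0.46402451  0.14651346 -1.43573585]
```

View pics/s15c.png

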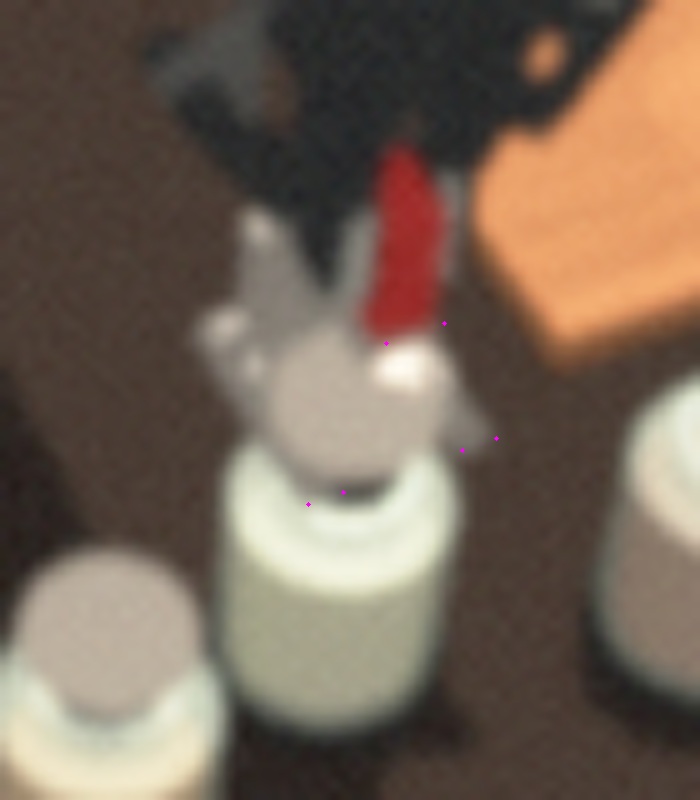

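drive_tool:
  plan:
    - {"linear": [0,0,0.3],"twist": [0,0,0],"grip": 0.8}
    - {"linear": [0,0,0.8],"twist": [0,0,0],"grip": 0.8}
    - {"linear": [0,0,1.5],"twist": [0,0,0],"grip": 0.8}
    - {"linear": [0,0,2.3],"twist": [0,0,0],"grip": 0.8}
    - {"linear": [0,0,3.1],"twist": [0,0,0],"grip": 0.8}
    - {"linear": [0,0,3.9],"twist": [0,0,0],"grip": 0.8}
    - {"linear": [0,0,4.6],"twist": [0,0,0],"grip": 0.8}
    - {"linear": [-0.1,0.1,5],"twist": [0,0,0],"grip": 0.8}
    - {"linear": [-0.3,0.4,5.2],"twist": [0,0,0],"grip": 0.8}
    - {"linear": [-0.75,1,5.2],"twist": [0,0,0],"grip": 0.8}
    - {"linear": [-1.5,2,5.2],"twist": [0,0,0],"grip": 0.8}
    - {"linear": [-2.4,3.2,5.2],"twist": [0,0,0],"grip": 0.8}
    - {"linear": [-3.5,4.6,5.2],"twist": [0,0,0],"grip": 0.8}
    - {"linear": [-4.6,6,5.2],"twist": [0,0,0],"grip": 0.8}
    - {"linear": [-5.7,7.5,5.2],"twist": [0,0,0],"grip": 0.8}
    - {"linear": [-6.8,9,5.2],"twist": [0,0,0],"grip": 0.8}
    - {"linear": [-7.9,10.5,5.2],"twist": [0,0,0],"grip": 0.8}
    - {"linear": [-9,12,5.2],"twist": [0,0,0],"grip": 0.8}
    - {"linear": [-10.1,13.5,5.2],"twist": [0,0,0],"grip": 0.8}
    - {"linear": [-11.2,15,5.2],"twist": [0,0,0],"grip": 0.8}

```text
clock: 21.67
ee_pos: [0.5132, 0.2382, 0.2172]
eef_rot: [0.088, -3.14, -0.0]
wrist_force: [0.9, 0.4, -2.4]
grip_width: 0.18
```

drive_tool:
  plan:
    - {"linear": [-1.1,1.4,0],"twist": [0,0,0],"grip": 0.8}
    - {"linear": [-2.1,2.6,0],"twist": [0,0,0],"grip": 0.8}
    - {"linear": [-3,3.7,0],"twist": [0,0,0],"grip": 0.8}
    - {"linear": [-3.7,4.6,0],"twist": [0,0,0],"grip": 0.8}
    - {"linear": [-4.2,5.2,0],"twist": [0,0,0],"grip": 0.8}
    - {"linear": [-4.4,5.5,0],"twist": [0,0,0],"grip": 0.8}
    - {"linear": [-4.4,5.5,0],"twist": [0,0,0],"grip": 0.8}

```text
clock: 22.25
ee_pos: [0.4706, 0.2922, 0.2174]
eef_rot: [0.088, -3.14, -0.0]
wrist_force: [0.3, -0.0, -2.2]
grip_width: 0.181
```

```bash
python3 - <<'E'
from h import *
im=cap('scene','s16.png'); crop(im,340,90,460,200,6,'s16c.png')
s=ctrl.state();print(s['clock'],s['ee_pos'],s['eef_rot'],s['wrist_force'],s['ft_torque'])
E
```

```text
22.3 [0.47098083 0.29170448 0.21743929] [-8.74641511e-02  3.14031613e+00 -2.99297247e-04] [-0.46126172 -0.08867296 -2.18845431] [ 0.03615014 -0.03622584 -0.00975528]
```

View pics/s16c.png

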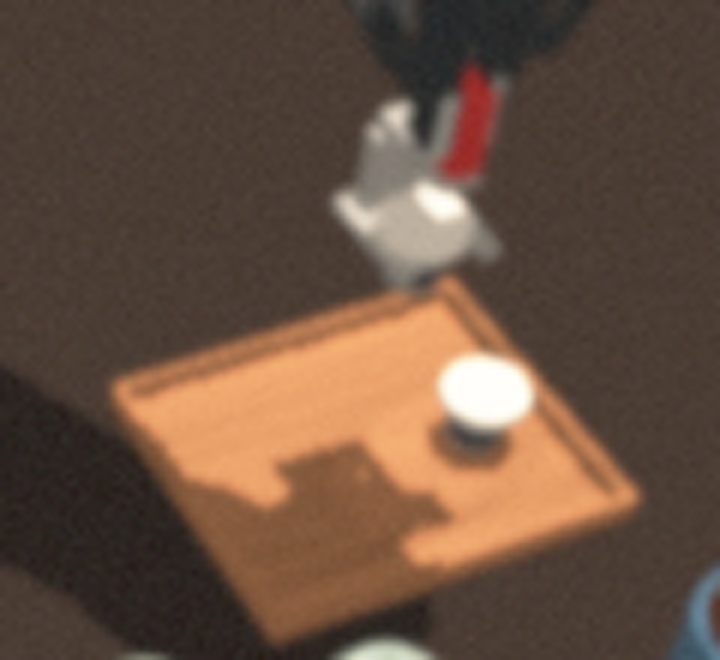

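The second lid is seated in the fork and the tray is unchanged. Lowering.

drive_tool:
  plan:
    - {"linear": [0,0,-0.3],"twist": [0,0,0],"grip": 0.8}
    - {"linear": [0,0,-1],"twist": [0,0,0],"grip": 0.8}
    - {"linear": [0,0,-2.2],"twist": [0,0,0],"grip": 0.8}
    - {"linear": [0,0,-3.5],"twist": [0,0,0],"grip": 0.8}
    - {"linear": [0,0,-4.8],"twist": [0,0,0],"grip": 0.8}
    - {"linear": [0,0,-6.1],"twist": [0,0,0],"grip": 0.8}
    - {"linear": [0,0,-7.4],"twist": [0,0,0],"grip": 0.8}
    - {"linear": [0,0,-8.7],"twist": [0,0,0],"grip": 0.8}
    - {"linear": [0,0,-9.8],"twist": [0,0,0],"grip": 0.8}
    - {"linear": [0,0,-10.7],"twist": [0,0,0],"grip": 0.8}
    - {"linear": [0,0,-11.4],"twist": [0,0,0],"grip": 0.8}
    - {"linear": [0,0,-11.8],"twist": [0,0,0],"grip": 0.8}
    - {"linear": [0,0,-12.1],"twist": [0,0,0],"grip": 0.8}
    - {"linear": [0,0,-12.3],"twist": [0,0,0],"grip": 0.8}
    - {"linear": [0,0,-12.5],"twist": [0,0,0],"grip": 0.8}
    - {"linear": [0,0,-12.6],"twist": [0,0,0],"grip": 0.8}
    - {"linear": [0,0,-12.7],"twist": [0,0,0],"grip": 0.8}

```text
clock: 23.72
ee_pos: [0.4713, 0.2917, 0.0907]
eef_rot: [-0.087, 3.14, 0.0]
wrist_force: [-0.4, -0.8, -2.5]
grip_width: 0.176
```

drive_tool:
  plan:
    - {"linear": [0,0,-0.1],"twist": [0,0,0],"grip": 0.8}
    - {"linear": [0,0,-0.2],"twist": [0,0,0],"grip": 0.8}
    - {"linear": [0,0,-0.3],"twist": [0,0,0],"grip": 0.8}
    - {"linear": [0,0,-0.4],"twist": [0,0,0],"grip": 0.8}
    - {"linear": [0,0,-0.5],"twist": [0,0,0],"grip": 0.8}
    - {"linear": [0,0,-0.6],"twist": [0,0,0],"grip": 0.8}
    - {"linear": [0,0,-0.7],"twist": [0,0,0],"grip": 0.8}
    - {"linear": [0,0,-0.8],"twist": [0,0,0],"grip": 0.8}
    - {"linear": [0,0,-0.9],"twist": [0,0,0],"grip": 0.8}
    - {"linear": [0,0,-1.0],"twist": [0,0,0],"grip": 0.8}
    - {"linear": [0,0,-1.0],"twist": [0,0,0],"grip": 0.8}

```text
clock: 24.63
ee_pos: [0.4711, 0.2916, 0.0803]
eef_rot: [0.087, -3.14, 0.0]
wrist_force: [-0.7, -0.5, -3.0]
grip_width: 0.179
```

```bash
python3 - <<'E'
from h import *
im=cap('scene','s17.png'); crop(im,360,100,460,190,8,'s17c.png')
s=ctrl.state();print(s['clock'],s['ee_pos'],s['eef_rot'],s['wrist_force'],s['ft_torque'])
E
```

```text
24.6833 [0.47108238 0.29159852 0.08038585] [ 8.66822005e-02 -3.14027312e+00  8.64341151e-05] [-0.1785214   0.21972595 -1.97361684] [-0.03408412 -0.0147377   0.03106281]
```

View pics/s17c.png

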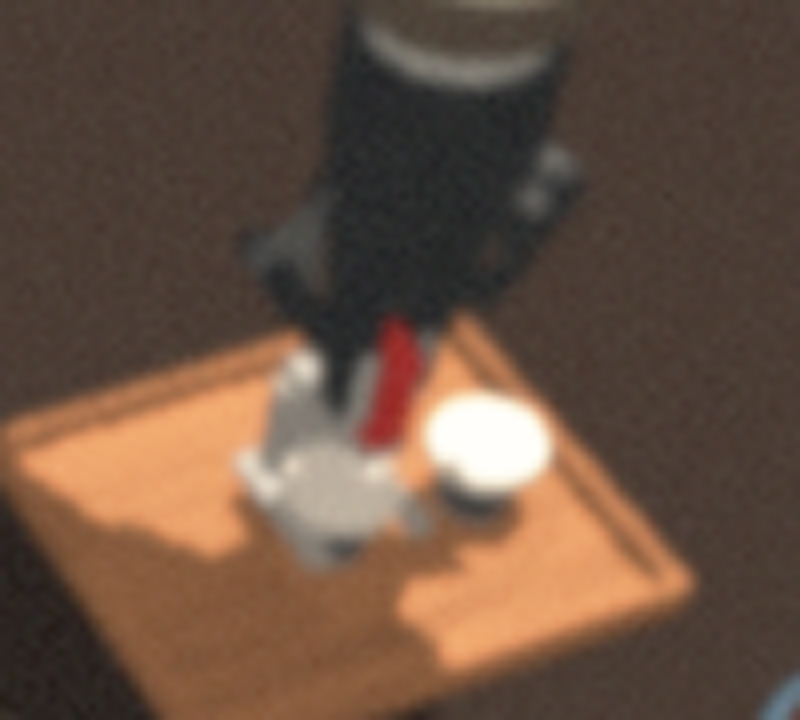

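drive_tool:
  plan:
    - {"linear": [0,0,-0.1],"twist": [0,0,0],"grip": 0.8}
    - {"linear": [-0.3,-0.02,-0.1],"twist": [0,0,0],"grip": 0.8}
    - {"linear": [-0.7,-0.04,-0.1],"twist": [0,0,0],"grip": 0.8}
    - {"linear": [-1.2,-0.07,-0.1],"twist": [0,0,0],"grip": 0.8}
    - {"linear": [-1.7,-0.1,-0.1],"twist": [0,0,0],"grip": 0.8}
    - {"linear": [-2.3,-0.13,-0.1],"twist": [0,0,0],"grip": 0.8}
    - {"linear": [-3,-0.17,-0.1],"twist": [0,0,0],"grip": 0.8}
    - {"linear": [-4,-0.22,-0.1],"twist": [0,0,0],"grip": 0.8}
    - {"linear": [-5,-0.28,-0.1],"twist": [0,0,0],"grip": 0.8}
    - {"linear": [-6,-0.33,-0.1],"twist": [0,0,0],"grip": 0.8}
    - {"linear": [-7,-0.39,0],"twist": [0,0,0],"grip": 0.8}
    - {"linear": [-7,-0.39,0.5],"twist": [0,0,0],"grip": 0.8}

```text
clock: 25.68
ee_pos: [0.3989, 0.2873, 0.0851]
eef_rot: [0.088, -3.139, 0.001]
wrist_force: [0.8, -0.1, -2.0]
grip_width: 0.186
```

```bash
python3 - <<'E'
from h import *
im=cap('scene','s18.png'); crop(im,350,100,460,200,7,'s18c.png')
s=ctrl.state();print(s['clock'],s['ee_pos'],s['wrist_force'])
E
```

```text
25.7333 [0.40038128 0.28786131 0.08677384] [ 1.4977056   1.45359009 -1.24198686]
```

View pics/s18c.png

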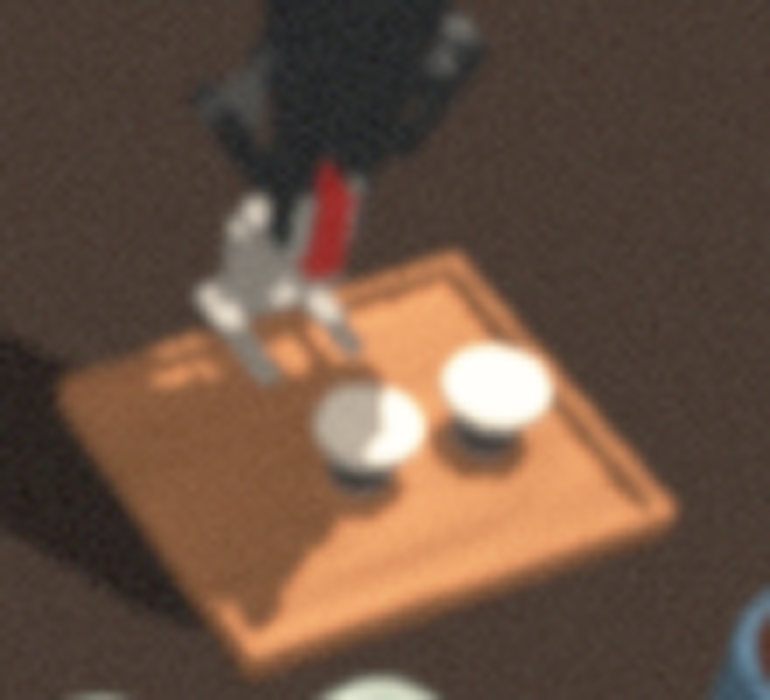

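Both lids stand upright, at crop (368,425) and (497,387). Now the last jar, with its disc at (301,164) in the top picture.

drive_tool:
  plan:
    - {"linear": [0,0,1],"twist": [0,0,0],"grip": 0.8}
    - {"linear": [0,0,3],"twist": [0,0,0],"grip": 0.8}
    - {"linear": [0,-1,6],"twist": [0,0,0],"grip": 0.8}
    - {"linear": [1,-2.5,8.5],"twist": [0,0,0],"grip": 0.8}
    - {"linear": [2.5,-4.5,9.5],"twist": [0,0,0],"grip": 0.8}
    - {"linear": [4.5,-7,9.5],"twist": [0,0,0],"grip": 0.8}
    - {"linear": [6.5,-10,9.5],"twist": [0,0,0],"grip": 0.8}
    - {"linear": [8.5,-13,9.5],"twist": [0,0,0],"grip": 0.8}
    - {"linear": [10.5,-16,9.5],"twist": [0,0,0],"grip": 0.8}
    - {"linear": [12.5,-19,8.5],"twist": [0,0,0],"grip": 0.8}
    - {"linear": [14.5,-22,7.5],"twist": [0,0,0],"grip": 0.8}
    - {"linear": [16.5,-25,6.8],"twist": [0,0,0],"grip": 0.8}
    - {"linear": [18.2,-27.5,6.6],"twist": [0,0,0],"grip": 0.8}
    - {"linear": [19.3,-28.9,6.6],"twist": [0,0,0],"grip": 0.8}
    - {"linear": [19.3,-28.9,6.6],"twist": [0,0,0],"grip": 0.8}
    - {"linear": [19.3,-28.9,6.6],"twist": [0,0,0],"grip": 0.8}

```text
clock: 27.07
ee_pos: [0.5946, -0.0022, 0.1516]
eef_rot: [0.084, -3.14, -0.0]
wrist_force: [0.2, -0.7, -2.3]
grip_width: 0.181
```

```bash
python3 - <<'E'
from h import *
im=cap('scene','s19.png'); s=ctrl.state();print(s['clock'],s['ee_pos'],s['eef_rot'],s['wrist_force'])
chk(im,300,160,390,260,7,'s19c.png',(.6685,.0013),.055)
E
```

```text
27.1167 [ 0.59425803 -0.00137649  0.15178936] [ 8.54477328e-02 -3.14032816e+00 -3.66875548e-04] [-0.52324375  0.53914216 -1.69826155]
```

View pics/s19c.png

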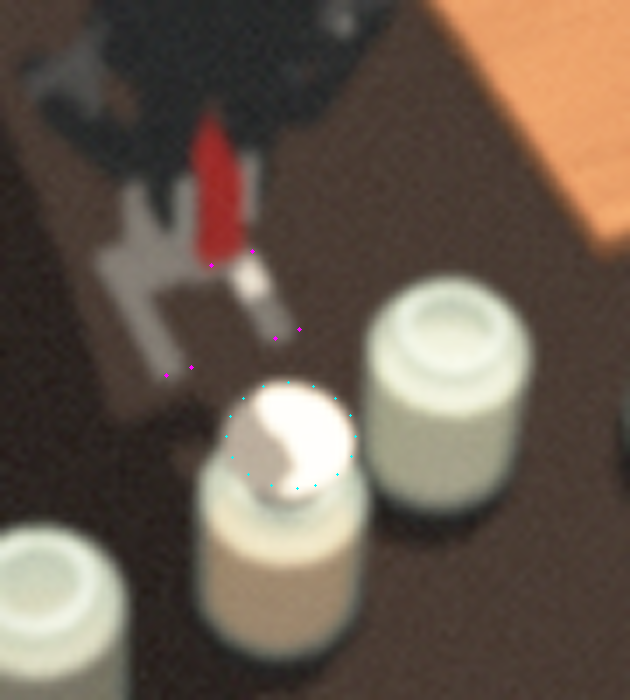

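drive_tool:
  plan:
    - {"linear": [0.8,0.06,0],"twist": [0,0,0],"grip": 0.8}
    - {"linear": [1.6,0.1,0],"twist": [0,0,0],"grip": 0.8}
    - {"linear": [2.4,0.15,0],"twist": [0,0,0],"grip": 0.8}
    - {"linear": [3,0.18,0],"twist": [0,0,0],"grip": 0.8}
    - {"linear": [3.5,0.21,0],"twist": [0,0,0],"grip": 0.8}
    - {"linear": [4,0.24,0],"twist": [0,0,0],"grip": 0.8}
    - {"linear": [4.5,0.27,0],"twist": [0,0,0],"grip": 0.8}
    - {"linear": [5,0.3,0],"twist": [0,0,0],"grip": 0.8}
    - {"linear": [5.5,0.33,0],"twist": [0,0,0],"grip": 0.8}
    - {"linear": [5.5,0.33,0],"twist": [0,0,0],"grip": 0.8}

```text
clock: 27.95
ee_pos: [0.6499, 0.0021, 0.1512]
eef_rot: [-0.087, 3.14, 0.0]
wrist_force: [-0.8, -0.2, -2.1]
grip_width: 0.18
```

```bash
python3 - <<'E'
from h import *
im=cap('scene','s20.png'); s=ctrl.state();print(s['clock'],s['ee_pos'],s['eef_rot'],s['wrist_force'])
chk(im,310,180,380,260,10,'s20c.png',(.6685,.0013),.055)
E
```

```text
28.0 [0.64944712 0.00199166 0.15124033] [ 8.65820553e-02 -3.14010278e+00  1.55033653e-06] [-0.30912584  0.0893069  -1.3950429 ]
```

View pics/s20c.png

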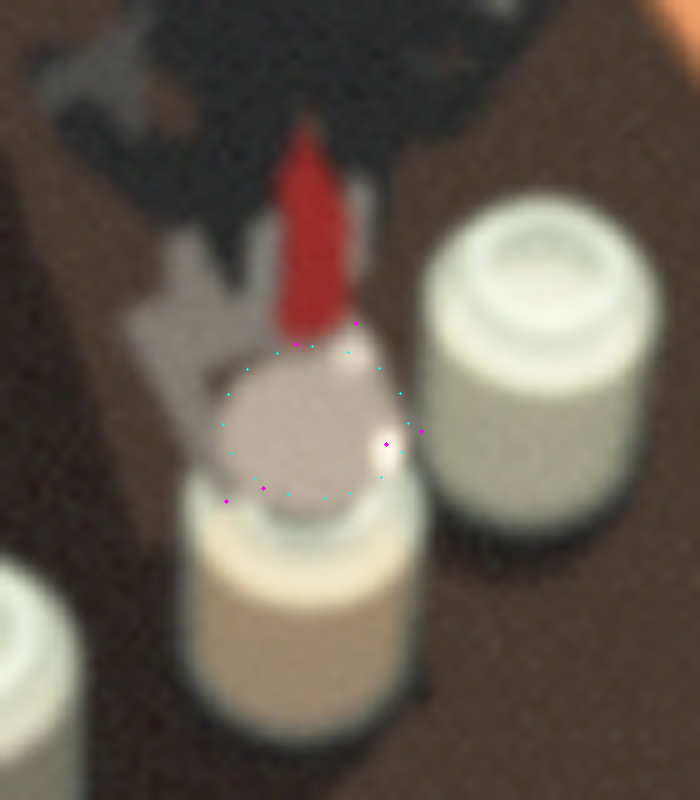

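drive_tool:
  plan:
    - {"linear": [0.5,0.03,0],"twist": [0,0,0],"grip": 0.8}
    - {"linear": [1,0.06,0],"twist": [0,0,0],"grip": 0.8}
    - {"linear": [1.4,0.08,0],"twist": [0,0,0],"grip": 0.8}
    - {"linear": [1.7,0.1,0],"twist": [0,0,0],"grip": 0.8}
    - {"linear": [1.8,0.1,0],"twist": [0,0,0],"grip": 0.8}
    - {"linear": [1.8,0.1,0],"twist": [0,0,0],"grip": 0.8}

```text
clock: 28.5
ee_pos: [0.6674, 0.003, 0.1513]
eef_rot: [0.087, -3.14, -0.0]
wrist_force: [0.3, -0.2, -2.0]
grip_width: 0.178
```

```bash
python3 - <<'E'
from h import *
im=cap('scene','s21.png'); s=ctrl.state();print(s['clock'],s['ee_pos'],s['eef_rot'],s['wrist_force'])
chk(im,310,180,380,260,10,'s21c.png',(.6685,.0013),.055)
E
```

```text
28.55 [0.66717895 0.0030117  0.15133218] [ 8.66721588e-02 -3.14010272e+00 -3.48090145e-05] [-0.22160193  0.75948653 -1.20915057]
```

View pics/s21c.png

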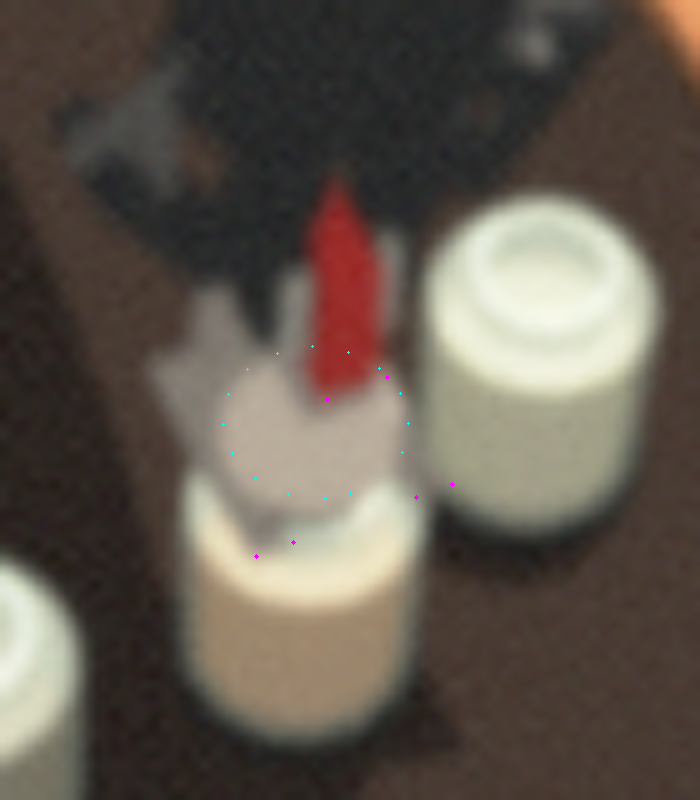

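It's hooked the same way, with the prong tips at crop (265,545) and (430,490). Lifting slowly.

drive_tool:
  plan:
    - {"linear": [0,0,0.1],"twist": [0,0,0],"grip": 0.8}
    - {"linear": [0,0,0.2],"twist": [0,0,0],"grip": 0.8}
    - {"linear": [0,0,0.25],"twist": [0,0,0],"grip": 0.8}
    - {"linear": [0,0,0.3],"twist": [0,0,0],"grip": 0.8}
    - {"linear": [0,0,0.35],"twist": [0,0,0],"grip": 0.8}
    - {"linear": [0,0,0.4],"twist": [0,0,0],"grip": 0.8}
    - {"linear": [0,0,0.45],"twist": [0,0,0],"grip": 0.8}
    - {"linear": [0,0,0.5],"twist": [0,0,0],"grip": 0.8}
    - {"linear": [0,0,0.55],"twist": [0,0,0],"grip": 0.8}
    - {"linear": [0,0,0.6],"twist": [0,0,0],"grip": 0.8}

```text
clock: 29.38
ee_pos: [0.6671, 0.003, 0.1571]
eef_rot: [0.087, -3.14, 0.0]
wrist_force: [0.7, -0.7, -5.2]
grip_width: 0.178
```

drive_tool:
  plan:
    - {"linear": [0,0,0.05],"twist": [0,0,0],"grip": 0.8}
    - {"linear": [0,0,0.1],"twist": [0,0,0],"grip": 0.8}
    - {"linear": [0,0,0.15],"twist": [0,0,0],"grip": 0.8}
    - {"linear": [0,0,0.2],"twist": [0,0,0],"grip": 0.8}

```text
clock: 29.72
ee_pos: [0.6668, 0.003, 0.1585]
eef_rot: [0.087, -3.139, -0.0]
wrist_force: [1.3, -0.7, -12.9]
grip_width: 0.178
```

drive_tool:
  plan:
    - {"linear": [0,0,0.05],"twist": [0,0,0],"grip": 0.8}
    - {"linear": [0,0,0.1],"twist": [0,0,0],"grip": 0.8}
    - {"linear": [0,0,0.15],"twist": [0,0,0],"grip": 0.8}
    - {"linear": [0,0,0.2],"twist": [0,0,0],"grip": 0.8}

```text
clock: 30.05
ee_pos: [0.6667, 0.003, 0.1606]
eef_rot: [0.087, -3.139, -0.0]
wrist_force: [0.3, 0.5, -13.1]
grip_width: 0.179
```

drive_tool:
  plan:
    - {"linear": [0,0,0.1],"twist": [0,0,0],"grip": 0.8}
    - {"linear": [0,0,0.2],"twist": [0,0,0],"grip": 0.8}
    - {"linear": [0,0,0.3],"twist": [0,0,0],"grip": 0.8}
    - {"linear": [0,0,0.4],"twist": [0,0,0],"grip": 0.8}

```text
clock: 30.38
ee_pos: [0.6676, 0.003, 0.1671]
eef_rot: [-0.087, 3.138, -0.0]
wrist_force: [-0.1, -0.4, -0.7]
grip_width: 0.18
```

```bash
python3 - <<'E'
from h import *
im=cap('scene','s22.png'); s=ctrl.state();print(s['clock'],s['ee_pos'],s['eef_rot'],s['wrist_force'])
chk(im,310,180,380,260,10,'s22c.png',None,.055)
im=cap('top','t22.png'); print('tray check'); crop(im,150,140,270,290,4,'t22c.png')
E
```

```text
30.4333 [0.66778286 0.00302928 0.16746576] [-8.66140605e-02  3.13729712e+00 -1.05496938e-04] [-0.15719372 -0.26512906 -1.41012037]
tray check
```

View pics/s22c.png

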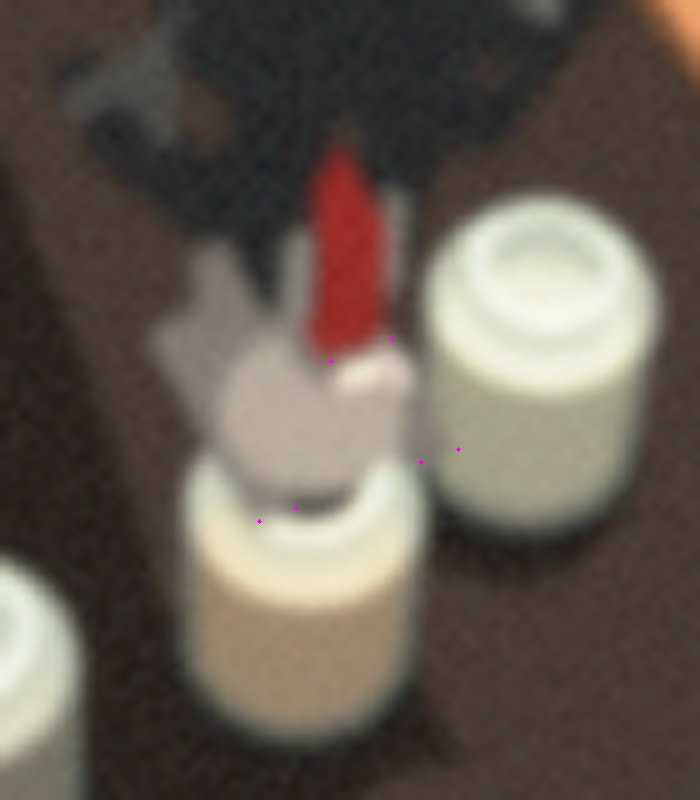

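View pics/t22c.png

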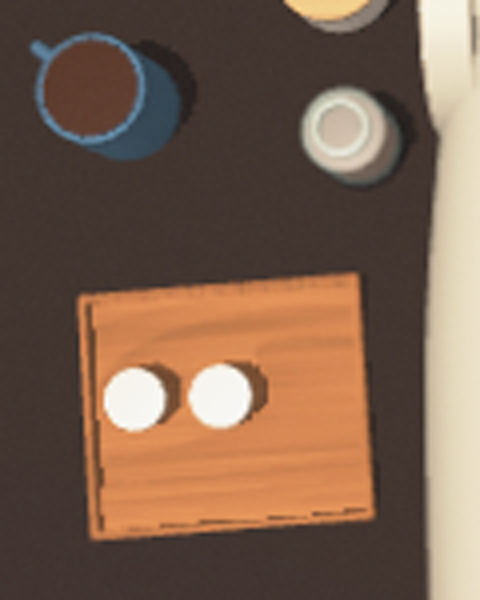

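The third lid has popped free, and the tray with two lids is undisturbed. I'll carry it to the free side, around (0.475, 0.232).

drive_tool:
  plan:
    - {"linear": [0,0,0.3],"twist": [0,0,0],"grip": 0.8}
    - {"linear": [0,0,0.8],"twist": [0,0,0],"grip": 0.8}
    - {"linear": [0,0,1.5],"twist": [0,0,0],"grip": 0.8}
    - {"linear": [0,0,2.3],"twist": [0,0,0],"grip": 0.8}
    - {"linear": [0,0,3.1],"twist": [0,0,0],"grip": 0.8}
    - {"linear": [0,0,3.9],"twist": [0,0,0],"grip": 0.8}
    - {"linear": [0,0,4.6],"twist": [0,0,0],"grip": 0.8}
    - {"linear": [-0.1,0.1,5],"twist": [0,0,0],"grip": 0.8}
    - {"linear": [-0.35,0.4,5.2],"twist": [0,0,0],"grip": 0.8}
    - {"linear": [-0.85,1,5.2],"twist": [0,0,0],"grip": 0.8}
    - {"linear": [-1.7,2,5.2],"twist": [0,0,0],"grip": 0.8}
    - {"linear": [-2.7,3.2,5.2],"twist": [0,0,0],"grip": 0.8}
    - {"linear": [-3.9,4.6,5.2],"twist": [0,0,0],"grip": 0.8}
    - {"linear": [-5.1,6.05,5.2],"twist": [0,0,0],"grip": 0.8}
    - {"linear": [-6.3,7.5,5.2],"twist": [0,0,0],"grip": 0.8}
    - {"linear": [-7.5,8.9,5.2],"twist": [0,0,0],"grip": 0.8}
    - {"linear": [-8.7,10.3,5.2],"twist": [0,0,0],"grip": 0.8}
    - {"linear": [-9.9,11.7,5.2],"twist": [0,0,0],"grip": 0.8}
    - {"linear": [-11.1,13.1,5.2],"twist": [0,0,0],"grip": 0.8}
    - {"linear": [-12.3,14.5,5.2],"twist": [0,0,0],"grip": 0.8}

```text
clock: 32.15
ee_pos: [0.5427, 0.1489, 0.217]
eef_rot: [0.087, -3.14, 0.0]
wrist_force: [-0.7, 1.0, -2.8]
grip_width: 0.176
```

drive_tool:
  plan:
    - {"linear": [-1.2,1.4,0],"twist": [0,0,0],"grip": 0.8}
    - {"linear": [-2.4,2.8,0],"twist": [0,0,0],"grip": 0.8}
    - {"linear": [-3.6,4.2,0],"twist": [0,0,0],"grip": 0.8}
    - {"linear": [-4.7,5.5,0],"twist": [0,0,0],"grip": 0.8}
    - {"linear": [-5.6,6.6,0],"twist": [0,0,0],"grip": 0.8}
    - {"linear": [-6.3,7.5,0],"twist": [0,0,0],"grip": 0.8}
    - {"linear": [-6.8,8.1,0],"twist": [0,0,0],"grip": 0.8}
    - {"linear": [-7,8.4,0],"twist": [0,0,0],"grip": 0.8}
    - {"linear": [-7,8.4,0],"twist": [0,0,0],"grip": 0.8}

```text
clock: 32.9
ee_pos: [0.4738, 0.2325, 0.2174]
eef_rot: [0.088, -3.14, 0.0]
wrist_force: [0.1, 0.5, -0.9]
grip_width: 0.178
```

```bash
python3 - <<'E'
from h import *
im=cap('scene','s23.png'); crop(im,340,90,460,200,6,'s23c.png')
s=ctrl.state();print(s['clock'],s['ee_pos'],s['eef_rot'],s['wrist_force'],s['ft_torque'])
E
```

```text
32.95 [0.47411676 0.23203959 0.21738524] [-8.72778223e-02  3.14036094e+00 -2.70935548e-04] [ 0.19012298 -0.37020367 -3.26880342] [-0.03423413  0.01484135  0.02437525]
```

View pics/s23c.png

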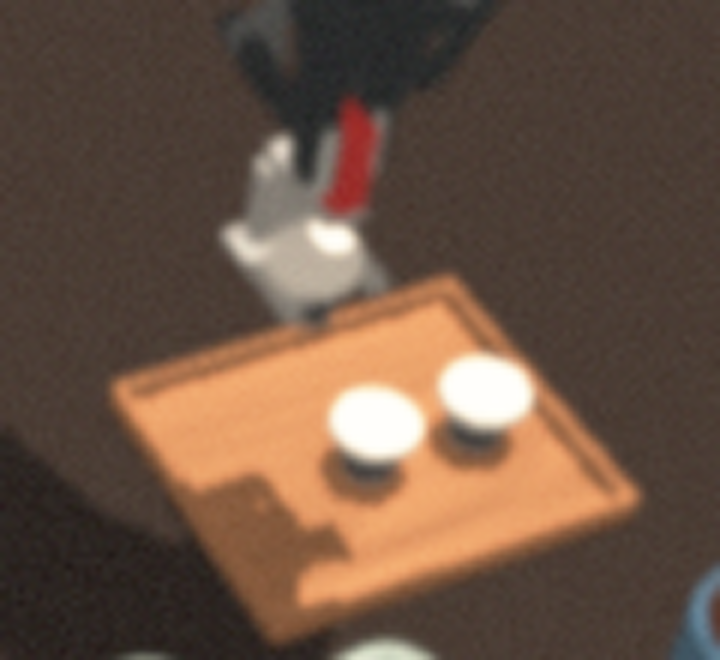

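The lid is still in the fork and the tray is in place. Lowering it.

drive_tool:
  plan:
    - {"linear": [0,0,-0.3],"twist": [0,0,0],"grip": 0.8}
    - {"linear": [0,0,-1],"twist": [0,0,0],"grip": 0.8}
    - {"linear": [0,0,-2.2],"twist": [0,0,0],"grip": 0.8}
    - {"linear": [0,0,-3.5],"twist": [0,0,0],"grip": 0.8}
    - {"linear": [0,0,-4.8],"twist": [0,0,0],"grip": 0.8}
    - {"linear": [0,0,-6.1],"twist": [0,0,0],"grip": 0.8}
    - {"linear": [0,0,-7.4],"twist": [0,0,0],"grip": 0.8}
    - {"linear": [0,0,-8.7],"twist": [0,0,0],"grip": 0.8}
    - {"linear": [0,0,-9.8],"twist": [0,0,0],"grip": 0.8}
    - {"linear": [0,0,-10.7],"twist": [0,0,0],"grip": 0.8}
    - {"linear": [0,0,-11.4],"twist": [0,0,0],"grip": 0.8}
    - {"linear": [0,0,-11.8],"twist": [0,0,0],"grip": 0.8}
    - {"linear": [0,0,-12.1],"twist": [0,0,0],"grip": 0.8}
    - {"linear": [0,0,-12.3],"twist": [0,0,0],"grip": 0.8}
    - {"linear": [0,0,-12.5],"twist": [0,0,0],"grip": 0.8}
    - {"linear": [0,0,-12.6],"twist": [0,0,0],"grip": 0.8}
    - {"linear": [0,0,-12.7],"twist": [0,0,0],"grip": 0.8}

```text
clock: 34.37
ee_pos: [0.4743, 0.2321, 0.0907]
eef_rot: [-0.087, 3.14, 0.0]
wrist_force: [-0.1, -0.7, -2.8]
grip_width: 0.175
```

drive_tool:
  plan:
    - {"linear": [0,0,-0.1],"twist": [0,0,0],"grip": 0.8}
    - {"linear": [0,0,-0.2],"twist": [0,0,0],"grip": 0.8}
    - {"linear": [0,0,-0.3],"twist": [0,0,0],"grip": 0.8}
    - {"linear": [0,0,-0.4],"twist": [0,0,0],"grip": 0.8}
    - {"linear": [0,0,-0.5],"twist": [0,0,0],"grip": 0.8}
    - {"linear": [0,0,-0.6],"twist": [0,0,0],"grip": 0.8}
    - {"linear": [0,0,-0.7],"twist": [0,0,0],"grip": 0.8}
    - {"linear": [0,0,-0.8],"twist": [0,0,0],"grip": 0.8}
    - {"linear": [0,0,-0.9],"twist": [0,0,0],"grip": 0.8}
    - {"linear": [0,0,-1.0],"twist": [0,0,0],"grip": 0.8}
    - {"linear": [0,0,-1.1],"twist": [0,0,0],"grip": 0.8}
    - {"linear": [0,0,-1.1],"twist": [0,0,0],"grip": 0.8}

```text
clock: 35.37
ee_pos: [0.474, 0.232, 0.0792]
eef_rot: [0.087, -3.14, 0.0]
wrist_force: [0.1, 0.0, -1.0]
grip_width: 0.176
```

drive_tool:
  plan:
    - {"linear": [-0.1,0,0],"twist": [0,0,0],"grip": 0.8}
    - {"linear": [-0.3,-0.02,0],"twist": [0,0,0],"grip": 0.8}
    - {"linear": [-0.7,-0.04,0],"twist": [0,0,0],"grip": 0.8}
    - {"linear": [-1.2,-0.07,0],"twist": [0,0,0],"grip": 0.8}
    - {"linear": [-1.7,-0.1,0],"twist": [0,0,0],"grip": 0.8}
    - {"linear": [-2.3,-0.13,0],"twist": [0,0,0],"grip": 0.8}
    - {"linear": [-3,-0.17,0],"twist": [0,0,0],"grip": 0.8}
    - {"linear": [-4,-0.22,0],"twist": [0,0,0],"grip": 0.8}
    - {"linear": [-5,-0.28,0],"twist": [0,0,0],"grip": 0.8}
    - {"linear": [-6,-0.33,0],"twist": [0,0,0],"grip": 0.8}
    - {"linear": [-7,-0.39,0.1],"twist": [0,0,0],"grip": 0.8}
    - {"linear": [-7,-0.39,1],"twist": [0,0,0],"grip": 0.8}
    - {"linear": [-7,-0.39,3],"twist": [0,0,0],"grip": 0.8}
    - {"linear": [-7,-0.39,6],"twist": [0,0,0],"grip": 0.8}
    - {"linear": [-7,-0.39,8],"twist": [0,0,0],"grip": 0.8}

```text
clock: 36.62
ee_pos: [0.4042, 0.2283, 0.1624]
eef_rot: [-0.087, 3.139, 0.001]
wrist_force: [0.2, 0.3, -0.9]
grip_width: 0.181
```

```bash
python3 - <<'E'
from h import *
im=cap('scene','s24.png'); crop(im,350,100,460,200,7,'s24c.png'); crop(im,180,180,280,250,8,'s24m.png')
s=ctrl.state();print(s['clock'],s['ee_pos'],s['eef_rot'],s['wrist_force'])
E
```

```text
36.6667 [0.40542166 0.22893852 0.1659851 ] [-0.08683162  3.13414039  0.00508911] [ 0.05413614 -0.1835883   2.30386505]
```

View pics/s24c.png

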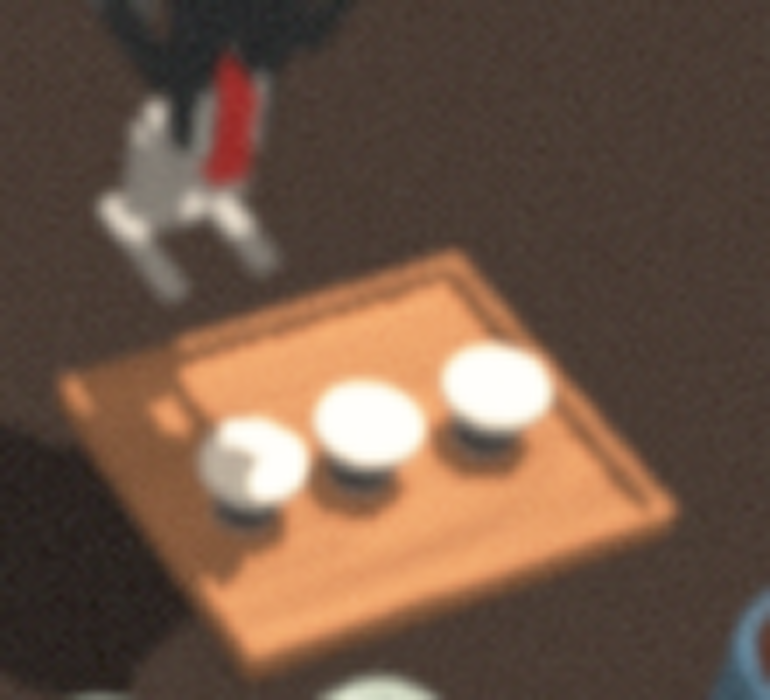

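View pics/s24m.png

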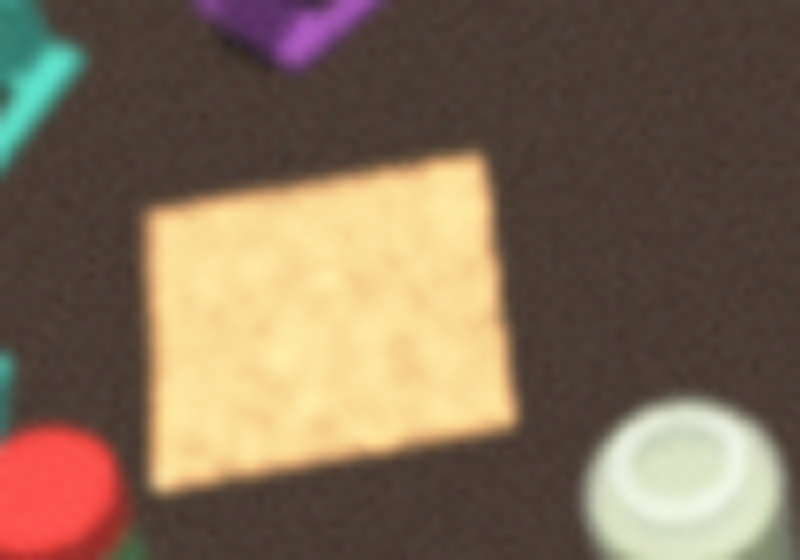

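All three lids stand upright in the tray, at crop (253,462), (368,425) and (497,387). The mat is clear, so the puller goes back to its centre at (0.472, -0.285).

drive_tool:
  plan:
    - {"linear": [0.3,-1.5,0],"twist": [0,0,-0.01],"grip": 0.8}
    - {"linear": [0.7,-4.5,0],"twist": [0,0,-0.02],"grip": 0.8}
    - {"linear": [1,-8,0],"twist": [0,0,-0.03],"grip": 0.8}
    - {"linear": [1.5,-11.5,0],"twist": [0,0,-0.04],"grip": 0.8}
    - {"linear": [2,-15,0],"twist": [0,0,-0.05],"grip": 0.8}
    - {"linear": [2.5,-18.5,0],"twist": [0,0,-0.06],"grip": 0.8}
    - {"linear": [3,-22,0],"twist": [0,0,-0.08],"grip": 0.8}
    - {"linear": [3.5,-25.5,0],"twist": [0,0,-0.09],"grip": 0.8}
    - {"linear": [4,-29,0],"twist": [0,0,-0.1],"grip": 0.8}
    - {"linear": [4.5,-32.5,0],"twist": [0,0,-0.12],"grip": 0.8}
    - {"linear": [5,-36,0],"twist": [0,0,-0.13],"grip": 0.8}
    - {"linear": [5.5,-39.5,0],"twist": [0,0,-0.14],"grip": 0.8}
    - {"linear": [6,-43,0],"twist": [0,0,-0.16],"grip": 0.8}
    - {"linear": [6.3,-46.5,0],"twist": [0,0,-0.17],"grip": 0.8}
    - {"linear": [6.6,-49.5,0],"twist": [0,0,-0.18],"grip": 0.8}
    - {"linear": [6.7,-51,0],"twist": [0,0,-0.185],"grip": 0.8}
    - {"linear": [6.7,-51.3,-1],"twist": [0,0,-0.185],"grip": 0.8}
    - {"linear": [6.7,-51.3,-3],"twist": [0,0,-0.185],"grip": 0.8}
    - {"linear": [6.7,-51.3,-5],"twist": [0,0,-0.185],"grip": 0.8}
    - {"linear": [6.7,-51.3,-5],"twist": [0,0,-0.185],"grip": 0.8}

```text
clock: 38.33
ee_pos: [0.4695, -0.283, 0.1053]
eef_rot: [-0.202, -3.13, -0.005]
wrist_force: [-0.3, 0.8, -1.3]
grip_width: 0.173
```

```bash
python3 - <<'E'
from h import *
im=cap('scene','s25.png'); s=ctrl.state();print(s['clock'],s['ee_pos'],s['eef_rot'],s['wrist_force'])
chk(im,180,160,280,250,8,'s25c.png',None,-.13)
E
```

```text
38.3833 [ 0.47000995 -0.2832928   0.10756256] [-0.20218192 -3.13158558 -0.00324513] [-0.7772859  -0.43732707 -1.47127383]
```

View pics/s25c.png

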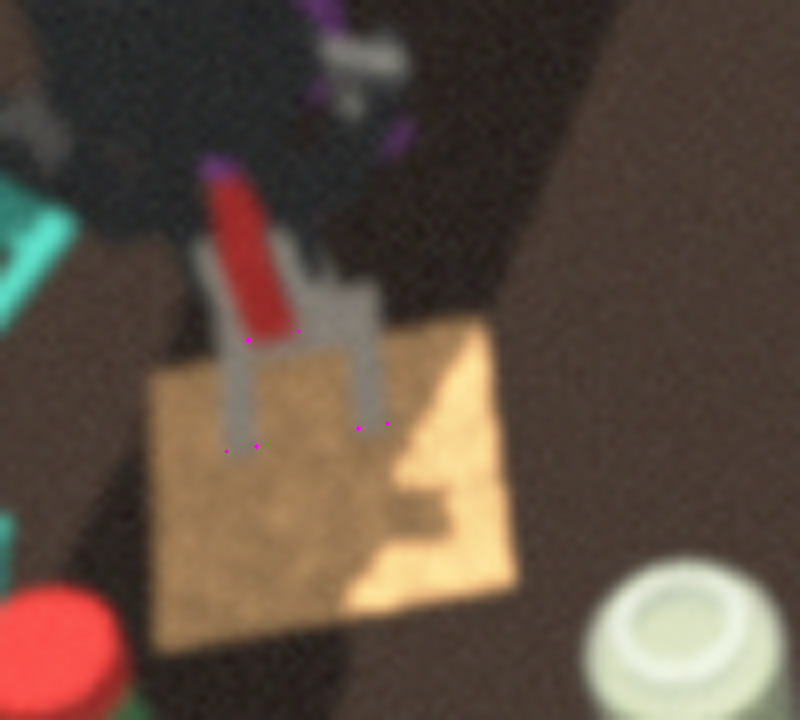

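drive_tool:
  plan:
    - {"linear": [0.1,-0.1,-0.5],"twist": [0,0,0],"grip": 0.8}
    - {"linear": [0.2,-0.2,-1.5],"twist": [0,0,0],"grip": 0.8}
    - {"linear": [0.2,-0.2,-2.5],"twist": [0,0,0],"grip": 0.8}
    - {"linear": [0.2,-0.2,-3.2],"twist": [0,0,0],"grip": 0.8}
    - {"linear": [0.2,-0.2,-3.6],"twist": [0,0,0],"grip": 0.8}
    - {"linear": [0.2,-0.2,-3.8],"twist": [0,0,0],"grip": 0.8}
    - {"linear": [0.2,-0.2,-3.8],"twist": [0,0,0],"grip": 0.8}

```text
clock: 38.97
ee_pos: [0.4729, -0.2867, 0.0709]
eef_rot: [-0.204, -3.134, -0.001]
wrist_force: [-0.0, 0.1, -2.6]
grip_width: 0.182
```

```bash
python3 - <<'E'
from h import *
im=cap('scene','s26.png'); s=ctrl.state();print(s['clock'],s['ee_pos'],s['eef_rot'],s['wrist_force'])
E
```

```text
39.0167 [ 0.47308933 -0.28687346  0.07145872] [-2.03831794e-01 -3.13482989e+00 -1.09516284e-04] [ 0.76811267  0.31947765 -1.26792383]
```

drive_tool:
  plan:
    - {"linear": [0,0,-0.2],"twist": [0,0,0],"grip": 0.8}
    - {"linear": [0,0,-0.4],"twist": [0,0,0],"grip": 0.8}
    - {"linear": [0,0,-0.6],"twist": [0,0,0],"grip": 0.8}
    - {"linear": [0,0,-0.7],"twist": [0,0,0],"grip": 0.8}
    - {"linear": [0,0,-0.7],"twist": [0,0,0],"grip": 0.8}

```text
clock: 39.43
ee_pos: [0.473, -0.2868, 0.0642]
eef_rot: [-0.204, -3.135, -0.0]
wrist_force: [0.6, 1.0, -1.8]
grip_width: 0.176
```

drive_tool:
  plan:
    - {"linear": [0,0,-0.05],"twist": [0,0,0],"grip": 0.8}
    - {"linear": [0,0,-0.1],"twist": [0,0,0],"grip": 0.8}

```text
clock: 39.6
ee_pos: [0.4733, -0.2869, 0.0639]
eef_rot: [0.204, 3.134, -0.0]
wrist_force: [-1.2, 1.5, 5.2]
grip_width: 0.179
```

drive_tool:
  plan:
    - {"linear": [0,0,-0.05],"twist": [0,0,0],"grip": 0.8}
    - {"linear": [0,0,-0.1],"twist": [0,0,0],"grip": 0.8}

```text
clock: 39.77
ee_pos: [0.4734, -0.2869, 0.0639]
eef_rot: [0.204, 3.134, -0.001]
wrist_force: [-3.7, 3.1, 12.7]
grip_width: 0.18
```

It touches down at TCP z ≈ 0.064. I'll ease off 1 mm, open, then rise.

drive_tool:
  plan:
    - {"linear": [0,0,0.1],"twist": [0,0,0],"grip": 0.8}
    - {"linear": [0,0,0.1],"twist": [0,0,0],"grip": 0.8}
    - {"linear": [0,0,0.1],"twist": [0,0,0],"grip": 2.2}
    - {"linear": [0,0,0.1],"twist": [0,0,0],"grip": 3}
    - {"linear": [0,0,0.1],"twist": [0,0,0],"grip": 4}
    - {"linear": [0,0,0.1],"twist": [0,0,0],"grip": 5}
    - {"linear": [0,0,0.1],"twist": [0,0,0],"grip": 5}
    - {"linear": [0,0,0.1],"twist": [0,0,0],"grip": 5}

```text
clock: 40.43
ee_pos: [0.4731, -0.2869, 0.0634]
eef_rot: [-0.204, -3.135, -0.0]
wrist_force: [0.5, 0.5, 0.1]
grip_width: 0.586
```

```bash
python3 - <<'E'
from h import *
im=cap('scene','s27.png'); s=ctrl.state();print(s['clock'],s['ee_pos'],s['grip_width'],s['wrist_force'])
crop(im,180,160,280,250,8,'s27c.png')
E
```

```text
40.4833 [ 0.47311647 -0.28691138  0.06341244] 0.5850120493059499 [-0.17400213  0.44704896 -0.05564978]
```

View pics/s27c.png

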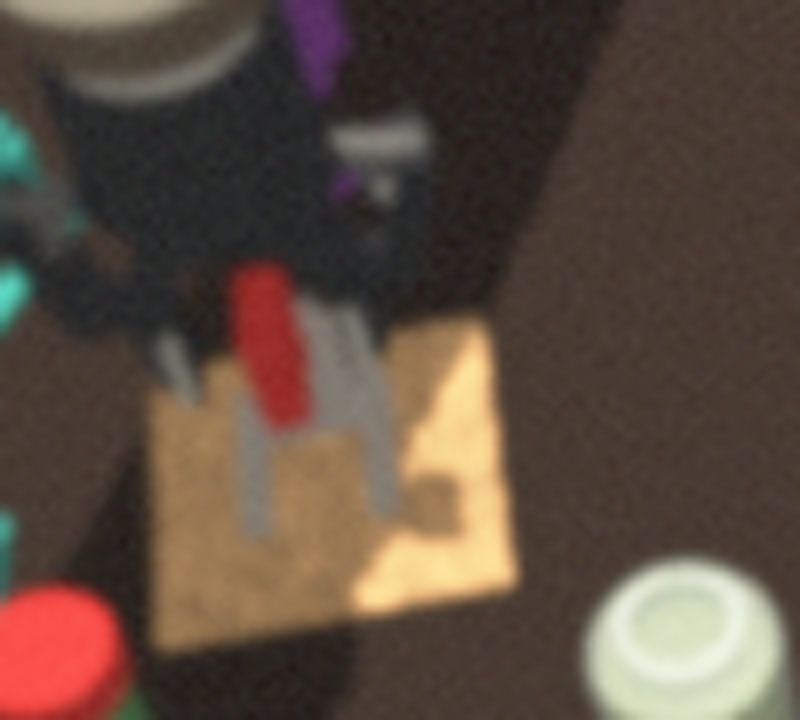

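The fingers are clear of the block. Rising straight up, then back.

drive_tool:
  plan:
    - {"linear": [0,0,0.5],"twist": [0,0,0],"grip": 5}
    - {"linear": [0,0,1.5],"twist": [0,0,0],"grip": 5}
    - {"linear": [0,0,3],"twist": [0,0,0],"grip": 5}
    - {"linear": [0,0,5],"twist": [0,0,0],"grip": 5}
    - {"linear": [0,0,8],"twist": [0,0,0],"grip": 5}
    - {"linear": [0,0,11],"twist": [0,0,0],"grip": 5}
    - {"linear": [0,0,14],"twist": [0,0,0],"grip": 5}
    - {"linear": [-3,2,15],"twist": [0,0,0],"grip": 5}
    - {"linear": [-6,5,15],"twist": [0,0,0],"grip": 5}
    - {"linear": [-9,8,15],"twist": [0,0,0],"grip": 5}
    - {"linear": [-11,11,15],"twist": [0,0,0],"grip": 5}
    - {"linear": [-12,14,15],"twist": [0,0,0],"grip": 5}
    - {"linear": [-12,17,15],"twist": [0,0,0],"grip": 5}
    - {"linear": [-12,20,15],"twist": [0,0,0],"grip": 5}
    - {"linear": [-12,23,15],"twist": [0,0,0],"grip": 5}
    - {"linear": [-12,25,15],"twist": [0,0,0],"grip": 5}
    - {"linear": [-12,25,15],"twist": [0,0,0],"grip": 5}
    - {"linear": [-12,25,15],"twist": [0,0,0],"grip": 5}

```text
clock: 41.98
ee_pos: [0.3532, -0.0362, 0.2145]
eef_rot: [0.199, 3.134, -0.0]
wrist_force: [0.2, -0.1, 0.2]
grip_width: 0.588
```

```bash
python3 - <<'E'
from h import *
s=ctrl.state();print(s['clock'],s['ee_pos'],s['wrist_force'])
im=cap('scene','s28.png'); cv2.imwrite('pics/s28c.png',im[100:320,130:510].repeat(2,0).repeat(2,1))
im=cap('top','t28.png'); cv2.imwrite('pics/t28c.png',im[100:320,130:510].repeat(2,0).repeat(2,1)); crop(im,370,200,470,270,8,'t28p.png')
E
```

```text
41.9833 [ 0.35318775 -0.03621597  0.21453355] [ 0.23356832 -0.1292782   0.2100473 ]
```

View pics/s28c.png

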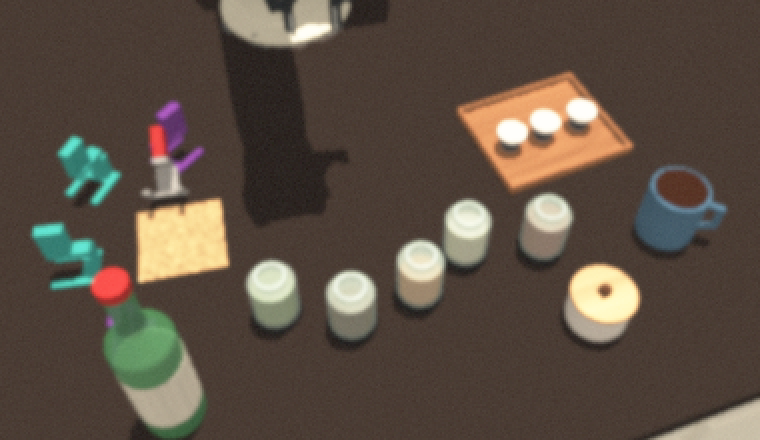

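View pics/t28c.png

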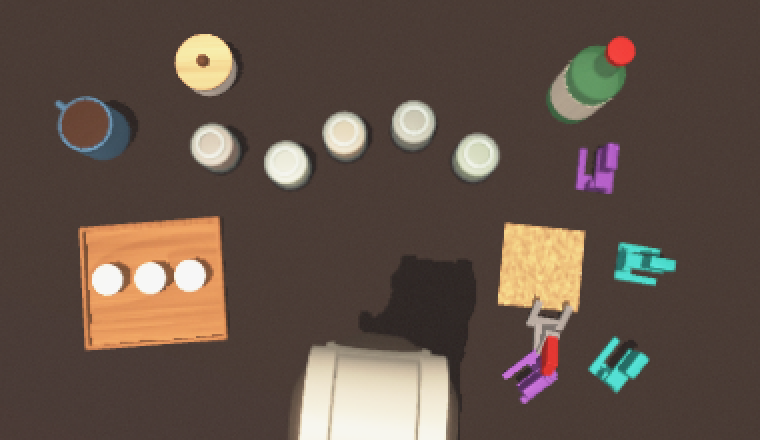

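View pics/t28p.png

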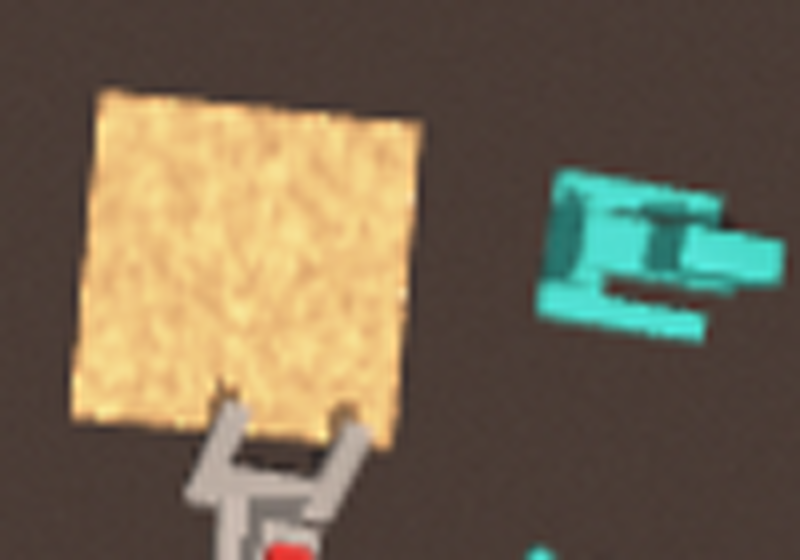

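The three lids are upright, all five jars are open, and the bystanders are unmoved. But the puller has been displaced: it's now behind the mat at about (410,270) in the top picture, near the purple look-alike. I'll look closer.

```bash
python3 - <<'E'
from h import *
im=cap('top','t29.png'); crop(im,375,240,435,305,10,'t29p.png')
im=cap('scene','s29.png'); crop(im,185,140,255,215,10,'s29p.png')
E
```

```text
(no output)
```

View pics/t29p.png

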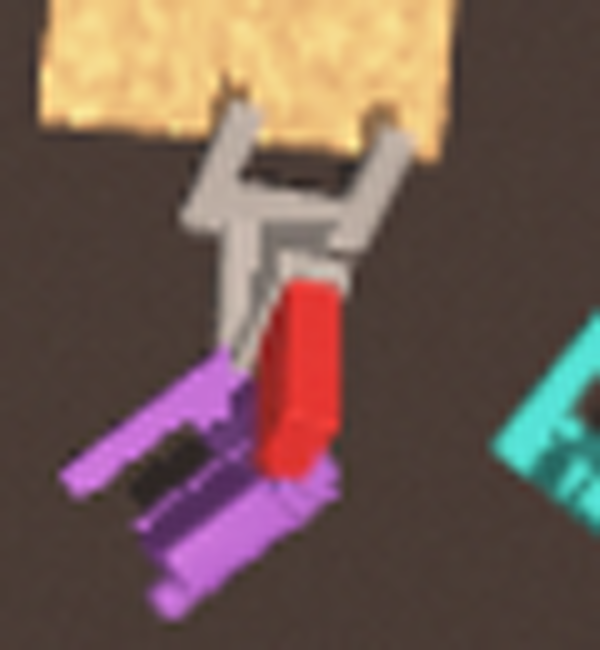

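View pics/s29p.png

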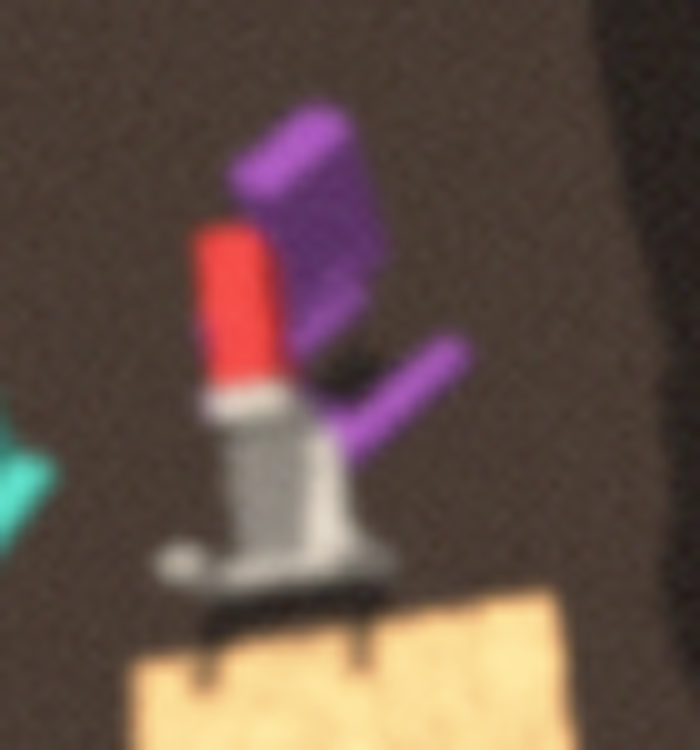

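The puller has toppled backwards and leans with its red block against the purple look-alike. I'll estimate its full pose.

```bash
cat > f6.py <<'E'
from h import *
from scipy.spatial.transform import Rotation as R
A=lambda *c:('top',uc(c,375,240,10)); B=lambda *c:('scene',uc(c,185,140,10))
obs=[(*A(288,284),(18,8,51)),(*A(342,292),(18,-8,51)),(*A(285,430),(18,8,96)),(*A(340,430),(18,-8,96)),(*A(262,472),(-18,8,96)),
(*A(283,255),(16,10,43)),(*A(352,268),(16,-10,43)),(*A(232,100),(22,27,5)),(*A(262,114),(22,17,5)),(*A(387,125),(22,-17,5)),(*A(413,140),(22,-27,5)),
(*A(182,216),(-40,27,5)),(*A(366,252),(-40,-27,5)),(*A(243,184),(-18,17,5)),(*A(345,198),(-18,-17,5)),
(*B(210,386),(18,-8,51)),(*B(286,376),(18,8,51)),(*B(195,233),(18,-8,96)),(*B(265,223),(18,8,96)),(*B(209,418),(16,-10,43)),(*B(290,402),(16,10,43)),
(*B(180,565),(22,-22,2)),(*B(385,560),(22,22,2))]
def res(p):
    M=R.from_rotvec(p[3:]).as_matrix(); r=[]
    for n,uv,l in obs:
        q=proj(n,p[:3]+M@(np.array(l)*1e-3)); r+=[q[0]-uv[0],q[1]-uv[1]]
    return np.array(r)
best=None
for t in(.3,.8,1.2,1.57):
    r0=(R.from_euler('z',-.2)*R.from_euler('y',-t)).as_rotvec()
    a=least_squares(res,[.39,-.29,.04,*r0],loss='soft_l1',x_scale=[.01]*3+[.1]*3)
    if best is None or a.cost<best.cost: best=a
p=best.x; M=R.from_rotvec(p[3:]).as_matrix()
print(best.cost,p.round(4)); print(M.round(3)); print(res(p).reshape(-1,2).round(1).tolist())
for l in((-40,27,0),(-40,-27,0),(-40,15,51),(-40,-15,51),(22,22,0),(22,-22,0),(18,0,96),(-18,0,96),(0,0,76),(-40,0,0)): print(l,(p[:3]+M@(np.array(l)*1e-3)).round(3))
E
python3 f6.py
```

```text
Traceback (most recent call last):
  File "f6.py", line 17, in <module>
    a=least_squares(res,[.39,-.29,.04,*r0],loss='soft_l1',x_scale=[.01]*3+[.1]*3)
  File "f6.py", line 12, in res
    q=proj(n,p[:3]+M@(np.array(l)*1e-3)); r+=[q[0]-uv[0],q[1]-uv[1]]
  File "h.py", line 16, in proj
    m=ctrl.camera_model(n); T=np.array(m['world_from_camera']); c=T[:3,:3].T@(np.array(p)-T[:3,3])
ValueError: time passes only in moves, steps and waits
```

```bash
cat >> h.py <<'E'
_cm={}
class _C:
    def __getattr__(s,k): return getattr(_real,k)
    def camera_model(s,n):
        if n not in _cm: _cm[n]=_real.camera_model(n)
        return _cm[n]
_real=ctrl; ctrl=_C()
E
python3 f6.py
```

```text
11.050118417486855 [ 0.4097 -0.2908  0.0338 -0.1001 -1.0457 -0.1415]
[[ 0.493  0.164 -0.854]
 [-0.069  0.986  0.15 ]
 [ 0.867 -0.015  0.498]]
[[-0.0, -0.9], [0.2, -0.9], [-0.1, -0.8], [0.2, -0.0], [-0.6, 0.4], [-0.3, -0.3], [-0.2, -0.6], [-0.3, 1.6], [0.1, 0.7], [-0.6, 1.2], [0.3, 0.2], [0.4, -0.0], [0.0, -1.2], [-0.8, 0.2], [0.5, 0.4], [0.7, 0.1], [-1.1, 0.4], [0.5, 0.1], [-0.8, 0.4], [0.6, -0.2], [-0.4, 0.5], [0.3, -0.6], [-4.3, -2.2]]
(-40, 27, 0) [ 0.394 -0.261 -0.001]
(-40, -27, 0) [ 0.386 -0.315 -0.001]
(-40, 15, 51) [ 0.349 -0.266  0.024]
(-40, -15, 51) [ 0.344 -0.295  0.025]
(22, 22, 0) [ 0.424 -0.271  0.053]
(22, -22, 0) [ 0.417 -0.314  0.053]
(18, 0, 96) [ 0.337 -0.278  0.097]
(-18, 0, 96) [ 0.319 -0.275  0.066]
(0, 0, 76) [ 0.345 -0.279  0.072]
(-40, 0, 0) [ 0.39  -0.288 -0.001]
```

The fit is good: the puller leans back 60° with its back edge on the counter. Before re-gripping, I'll check the purple look-alike's outline and whether it moved.

```bash
python3 - <<'E'
from h import *
a=cv2.imread('pics/top0.png'); b=cv2.imread('pics/t29.png'); c=cv2.imread('pics/scene0.png'); d=cv2.imread('pics/s29.png')
z=lambda im,x,y:cv2.resize(im[y:y+50,x:x+65],None,fx=6,fy=6,interpolation=cv2.INTER_CUBIC)
cv2.imwrite('pics/cmp.png',np.vstack([np.hstack([z(a,375,262),z(b,375,262)]),np.hstack([z(c,190,145),z(d,190,145)])]))
# shadow/purple points
for u in((70,485),(230,360),(340,490),(165,605)): print(u,onz('top',*uc(u,375,240,10),.005).round(3),onz('top',*uc(u,375,240,10),.09).round(3))
E
```

```text
(70, 485) [ 0.312 -0.223  0.005] [ 0.322 -0.211  0.09 ]
(230, 360) [ 0.348 -0.272  0.005] [ 0.355 -0.257  0.09 ]
(340, 490) [ 0.308 -0.303  0.005] [ 0.318 -0.286  0.09 ]
(165, 605) [ 0.276 -0.25   0.005] [ 0.288 -0.237  0.09 ]
```

View pics/cmp.png

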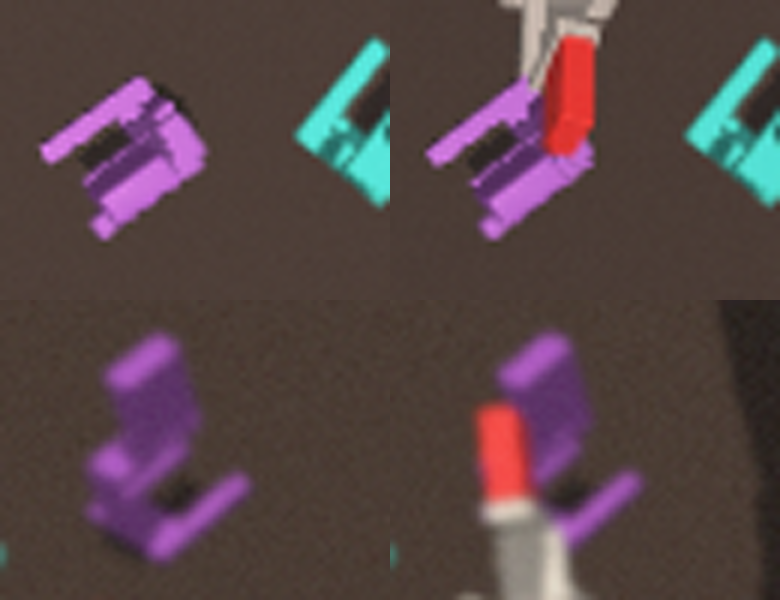

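```bash
python3 - <<'E'
from h import *
from scipy.spatial.transform import Rotation as R
s=ctrl.state(); M=R.from_rotvec(s['eef_rot']); print(s['ee_pos'],M.as_matrix().round(3))
ya=np.array([.164,.986,0]);ya/=np.linalg.norm(ya)
z0=np.arctan2(M.as_matrix()[1,1],M.as_matrix()[0,1]); z1=np.arctan2(ya[1],ya[0])
T=R.from_rotvec(-.349*ya)*R.from_rotvec([0,0,z1-z0]); print('twist',T.as_rotvec().round(3))
tz=(T*M).as_matrix()[:,2]; print('toolz',tz.round(3)); tcp=np.array([.3492,-.2801,.0641]); print('pre',(tcp-.08*tz-s['ee_pos']).round(4),'final from pre',(.08*tz).round(4), s['joint_pos'].round(2))
E
```

```text
[ 0.35317527 -0.03760932  0.21371503] [[-0.991  0.131  0.   ]
 [ 0.131  0.991 -0.   ]
 [-0.    -0.    -1.   ]]
twist [-0.051 -0.345 -0.033]
toolz [ 0.337 -0.056 -0.94 ]
pre [-0.031  -0.238  -0.0744] final from pre [ 0.027  -0.0045 -0.0752] [-0.11 -0.38 -0.27  1.68 -0.    0.03]
```

drive_tool:
  plan:
    - {"linear": [-0.5,-3,0],"twist": [-0.01,-0.05,-0.005],"grip": 5}
    - {"linear": [-1,-6,0],"twist": [-0.015,-0.1,-0.01],"grip": 5}
    - {"linear": [-1.5,-9,0],"twist": [-0.02,-0.15,-0.015],"grip": 5}
    - {"linear": [-2,-12,0],"twist": [-0.03,-0.2,-0.02],"grip": 5}
    - {"linear": [-2.5,-15,0],"twist": [-0.04,-0.25,-0.025],"grip": 5}
    - {"linear": [-3,-18,-1],"twist": [-0.045,-0.3,-0.03],"grip": 5}
    - {"linear": [-3.1,-21,-2.5],"twist": [-0.051,-0.345,-0.033],"grip": 5}
    - {"linear": [-3.1,-23.8,-4],"twist": [-0.051,-0.345,-0.033],"grip": 5}
    - {"linear": [-3.1,-23.8,-6],"twist": [-0.051,-0.345,-0.033],"grip": 5}
    - {"linear": [-3.1,-23.8,-7.4],"twist": [-0.051,-0.345,-0.033],"grip": 5}
    - {"linear": [-3.1,-23.8,-7.4],"twist": [-0.051,-0.345,-0.033],"grip": 5}
    - {"linear": [-3.1,-23.8,-7.4],"twist": [-0.051,-0.345,-0.033],"grip": 5}

```text
clock: 43.18
ee_pos: [0.3214, -0.2752, 0.1392]
eef_rot: [0.23, 2.785, -0.04]
wrist_force: [0.8, -0.2, 0.4]
grip_width: 0.586
```

```bash
python3 - <<'E'
from h import *
from scipy.spatial.transform import Rotation as R
s=ctrl.state(); M=R.from_rotvec(s['eef_rot']).as_matrix(); print(s['clock'],s['ee_pos'],M.round(3),s['joint_pos'].round(2))
print((np.array([.3492,-.2801,.0641])-s['ee_pos']).round(4))
im=cap('scene','s30.png'); crop(im,170,120,270,210,8,'s30c.png')
E
```

```text
43.1833 [ 0.32141861 -0.27523062  0.1392306 ] [[-0.927  0.164  0.336]
 [ 0.154  0.986 -0.055]
 [-0.341  0.001 -0.94 ]] [-0.86 -0.54 -0.56  1.28  0.22 -0.66]
[ 0.0278 -0.0049 -0.0751]
```

View pics/s30c.png

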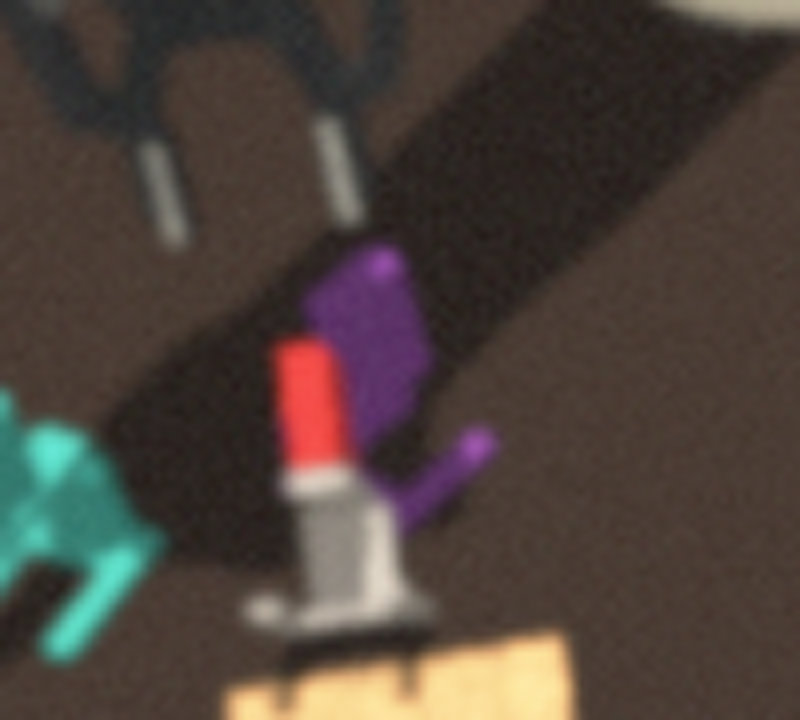

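drive_tool:
  plan:
    - {"linear": [0,0,0],"twist": [0,0,0],"grip": 3.6}
    - {"linear": [0.3,-0.05,-0.8],"twist": [0,0,0],"grip": 3.6}
    - {"linear": [0.6,-0.1,-1.6],"twist": [0,0,0],"grip": 3.6}
    - {"linear": [0.9,-0.16,-2.4],"twist": [0,0,0],"grip": 3.6}
    - {"linear": [1.2,-0.2,-3.2],"twist": [0,0,0],"grip": 3.6}
    - {"linear": [1.6,-0.27,-4.2],"twist": [0,0,0],"grip": 3.6}
    - {"linear": [1.9,-0.32,-5],"twist": [0,0,0],"grip": 3.6}
    - {"linear": [1.9,-0.32,-5],"twist": [0,0,0],"grip": 3.6}

```text
clock: 43.9
ee_pos: [0.341, -0.2773, 0.087]
eef_rot: [0.228, 2.787, -0.037]
wrist_force: [0.1, -0.5, -1.0]
grip_width: 0.42
```

```bash
python3 - <<'E'
from h import *
s=ctrl.state(); print(s['clock'],s['ee_pos'],s['wrist_force'])
im=cap('scene','s31.png'); crop(im,180,130,260,200,10,'s31c.png')
E
```

```text
43.9 [ 0.34096572 -0.27731838  0.08697836] [ 0.11231877 -0.52580342 -0.99948242]
```

View pics/s31c.png

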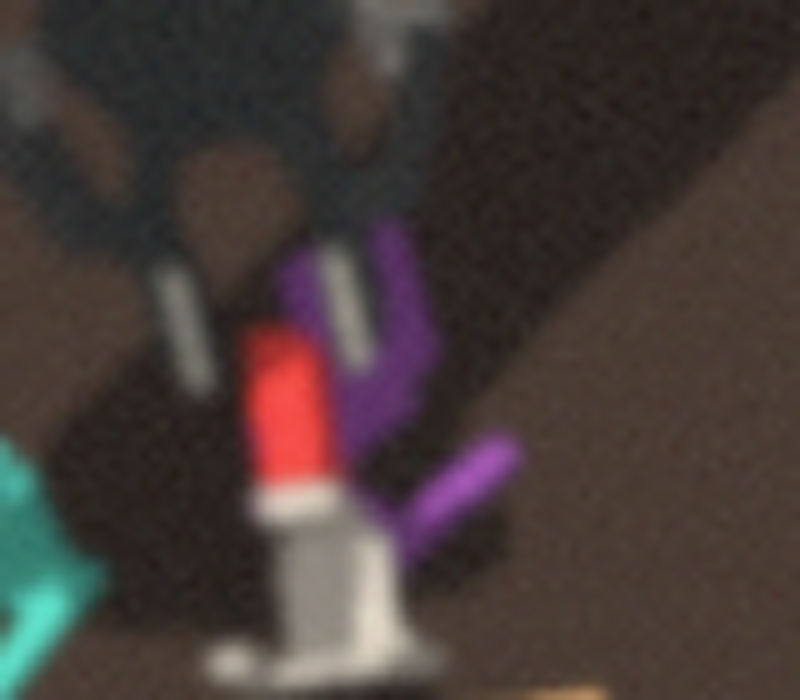

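The fingers straddle the red block with the purple one clear. Going the rest of the way down and closing.

drive_tool:
  plan:
    - {"linear": [0.2,-0.06,-0.6],"twist": [0,0,0],"grip": 3.6}
    - {"linear": [0.4,-0.12,-1.2],"twist": [0,0,0],"grip": 3.6}
    - {"linear": [0.6,-0.18,-1.7],"twist": [0,0,0],"grip": 3.6}
    - {"linear": [0.7,-0.2,-2.1],"twist": [0,0,0],"grip": 3.6}
    - {"linear": [0.8,-0.2,-2.3],"twist": [0,0,0],"grip": 3.6}
    - {"linear": [0.8,-0.2,-2.3],"twist": [0,0,0],"grip": 3.6}

```text
clock: 44.45
ee_pos: [0.3491, -0.2799, 0.0659]
eef_rot: [0.228, 2.785, -0.04]
wrist_force: [-0.4, -0.8, 0.4]
grip_width: 0.421
```

```bash
python3 - <<'E'
from h import *
s=ctrl.state(); print(s['clock'],s['ee_pos'],s['wrist_force'])
im=cap('scene','s32.png'); crop(im,180,130,260,200,10,'s32c.png')
E
```

```text
44.45 [ 0.34908442 -0.27990231  0.06587723] [-0.41597531 -0.771547    0.38483502]
```

View pics/s32c.png

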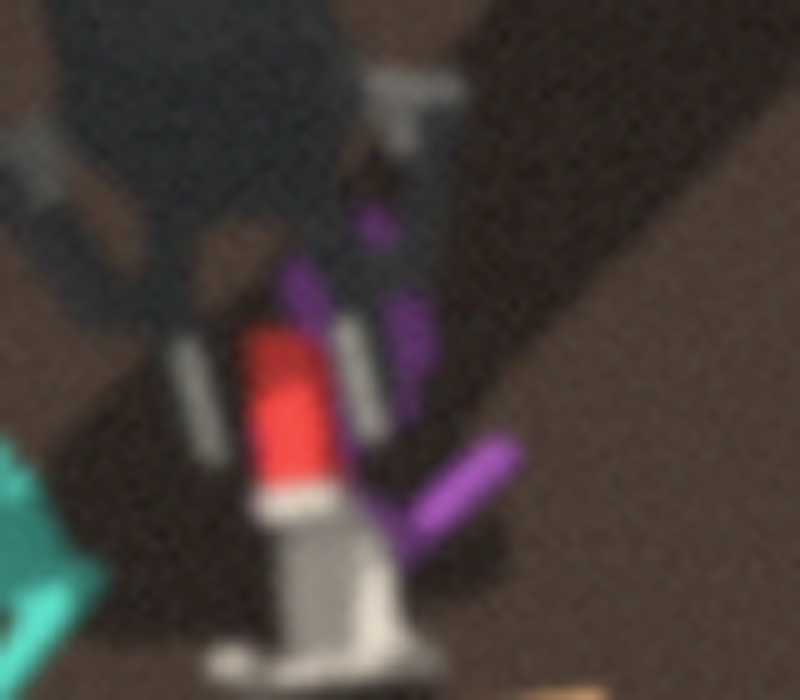

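drive_tool:
  plan:
    - {"linear": [0,0,0],"twist": [0,0,0],"grip": 2.4}
    - {"linear": [0,0,0],"twist": [0,0,0],"grip": 1.8}
    - {"linear": [0,0,0],"twist": [0,0,0],"grip": 0.8}
    - {"linear": [0,0,0],"twist": [0,0,0],"grip": 0.8}
    - {"linear": [0,0,0],"twist": [0,0,0],"grip": 0.8}
    - {"linear": [0,0,0],"twist": [0,0,0],"grip": 0.8}
    - {"linear": [0,0,0],"twist": [0,0,0],"grip": 0.8}
    - {"linear": [0,0,0],"twist": [0,0,0],"grip": 0.8}
    - {"linear": [0.1,0,0.3],"twist": [0,0,0],"grip": 0.8}
    - {"linear": [0.2,0,1],"twist": [0,0,0],"grip": 0.8}
    - {"linear": [0.4,0,2],"twist": [0,0,0],"grip": 0.8}
    - {"linear": [0.6,0,3.5],"twist": [0,0,0],"grip": 0.8}
    - {"linear": [0.8,0,5],"twist": [0,0,0],"grip": 0.8}
    - {"linear": [1,0,7],"twist": [0,0,0],"grip": 0.8}
    - {"linear": [1,0,9],"twist": [0,0,0],"grip": 0.8}
    - {"linear": [1,0,9],"twist": [0,0,0],"grip": 0.8}

```text
clock: 45.83
ee_pos: [0.3606, -0.2811, 0.1614]
eef_rot: [0.226, 2.78, -0.045]
wrist_force: [0.1, -0.2, -1.3]
grip_width: 0.178
```

```bash
python3 - <<'E'
from h import *
s=ctrl.state(); print(s['clock'],s['ee_pos'],s['wrist_force'],s['grip_width'])
im=cap('scene','s33.png'); crop(im,170,110,260,200,8,'s33c.png')
im=cap('top','t33.png'); crop(im,360,230,450,320,7,'t33c.png')
E
```

```text
45.8333 [ 0.36057636 -0.28114177  0.16144991] [ 0.12451875 -0.20561343 -1.31789185] 0.17840219448859942
```

View pics/s33c.png

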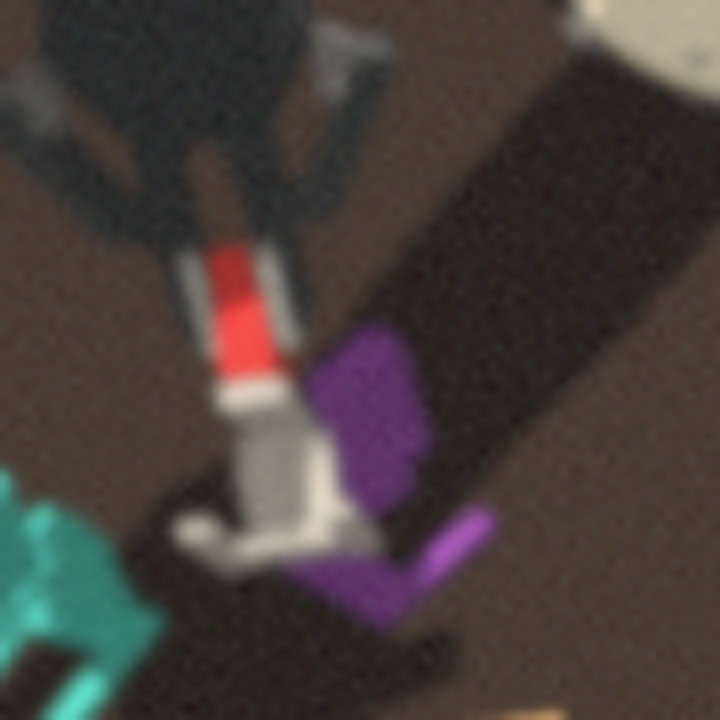

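View pics/t33c.png

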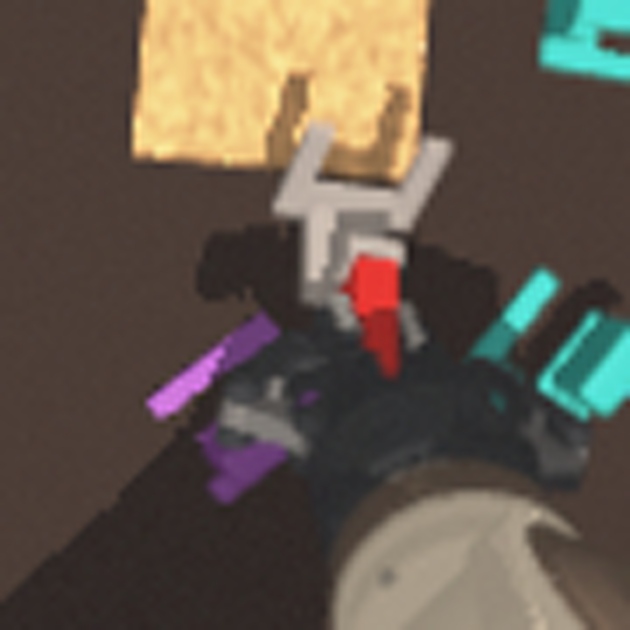

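drive_tool:
  plan:
    - {"linear": [0.8,0,0.5],"twist": [0.011,0.065,0],"grip": 0.8}
    - {"linear": [1.6,0,1],"twist": [0.022,0.13,0],"grip": 0.8}
    - {"linear": [2.4,0,1.5],"twist": [0.032,0.195,0],"grip": 0.8}
    - {"linear": [3.2,-0.1,2],"twist": [0.043,0.26,0],"grip": 0.8}
    - {"linear": [4,-0.1,2.5],"twist": [0.054,0.325,0],"grip": 0.8}
    - {"linear": [4.8,-0.2,3],"twist": [0.065,0.39,0],"grip": 0.8}
    - {"linear": [5.6,-0.2,3],"twist": [0.075,0.455,0],"grip": 0.8}
    - {"linear": [6.4,-0.3,3],"twist": [0.086,0.52,0],"grip": 0.8}
    - {"linear": [7.2,-0.3,3],"twist": [0.097,0.585,0],"grip": 0.8}
    - {"linear": [8,-0.4,3],"twist": [0.108,0.65,0],"grip": 0.8}
    - {"linear": [8.8,-0.4,3],"twist": [0.118,0.715,0],"grip": 0.8}
    - {"linear": [9.4,-0.4,3],"twist": [0.129,0.78,0],"grip": 0.8}
    - {"linear": [9.4,-0.4,3],"twist": [0.14,0.845,0],"grip": 0.8}
    - {"linear": [9.4,-0.4,3],"twist": [0.143,0.861,0],"grip": 0.8}
    - {"linear": [9.4,-0.4,3],"twist": [0.143,0.861,0],"grip": 0.8}
    - {"linear": [9.4,-0.4,3],"twist": [0.143,0.861,0],"grip": 0.8}

```text
clock: 47.27
ee_pos: [0.4532, -0.2841, 0.1857]
eef_rot: [-0.214, -2.611, -0.059]
wrist_force: [0.1, -0.5, -1.5]
grip_width: 0.178
```

```bash
python3 - <<'E'
from h import *
from scipy.spatial.transform import Rotation as R
s=ctrl.state(); print(s['clock'],s['ee_pos'],R.from_rotvec(s['eef_rot']).as_matrix().round(3),s['joint_pos'].round(2),s['grip_width'])
im=cap('scene','s34.png'); crop(im,170,110,280,230,6,'s34c.png')
im=cap('top','t34.png'); crop(im,350,190,460,290,7,'t34c.png')
E
```

```text
47.2667 [ 0.45315233 -0.28411097  0.18568996] [[-0.855  0.163 -0.493]
 [ 0.14   0.987  0.083]
 [ 0.5    0.001 -0.866]] [-0.48  0.55  0.56  2.08 -0.15 -0.28] 0.17798533886739654
```

View pics/s34c.png

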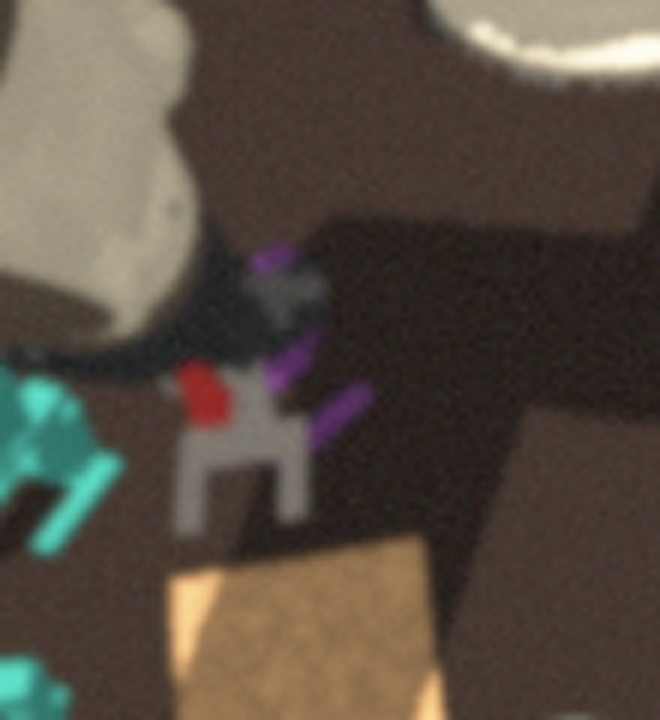

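View pics/t34c.png

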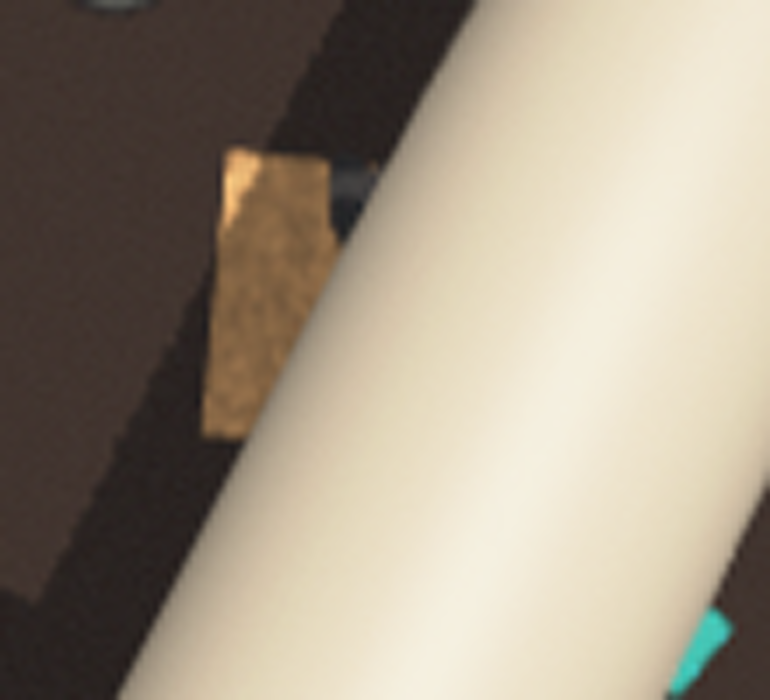

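```bash
cat > f7.py <<'E'
from h import *
from scipy.spatial.transform import Rotation as R
def tiltfit(obs,tcp,ya,t0):
    # unknown: tilt t (back), local TCP (lx,lz); y-axis ya, ly=0
    ya=np.array(ya)/np.linalg.norm(ya); h=np.cross(ya,[0,0,1])
    def pose(p):
        t=p[0]; X=h*np.cos(t)+np.array([0,0,np.sin(t)]); Z=np.cross(X,ya); M=np.c_[X,ya,Z]; return tcp+np.array([0,0,0])-M@np.array([p[1],p[3],p[2]]),M
    def res(p):
        o,M=pose(p); r=[]
        for n,uv,l in obs:
            q=proj(n,o+M@(np.array(l)*1e-3)); r+=[q[0]-uv[0],q[1]-uv[1]]
        r+=[(p[1]+.0042)/.003,(p[2]-.0684)/.003,p[3]/.0015]
        return np.array(r)
    a=least_squares(res,[t0,-.0042,.0684,0],loss='soft_l1',x_scale=[.1,.01,.01,.01]); return a.x,pose(a.x),res(a.x)
E
python3 - <<'E'
from f7 import *
s=ctrl.state(); B=lambda *c:('scene',uc(c,170,110,6))
obs=[(*B(175,537),(22,-27,0)),(*B(203,532),(22,-17,0)),(*B(283,525),(22,17,0)),(*B(311,520),(22,27,0)),(*B(190,427),(18,-8,51)),(*B(232,423),(18,8,51)),(*B(283,460),(-18,17,5)),(*B(205,468),(-18,-17,5)),(*B(313,425),(-40,27,5))]
x,(o,M),r=tiltfit(obs,s['ee_pos'],[.163,.987,0],.17); print(x,o,r.round(1))
E
```

```text
[ 2.29670487e-01 -4.40257590e-03  6.85462602e-02 -2.25933737e-04] [ 0.4724752  -0.28719974  0.1214825 ] [ 0.4  0.  -0.3  0.3 -0.1 -0.5 -0.8 -0.2  0.8  0.2  0.4 -0.1  0.  -0.3
 -0.1  0.2 -0.9  0.3 -0.1  0.  -0.2]
```

drive_tool:
  plan:
    - {"linear": [0.1,0,-1],"twist": [0.003,0.02,0],"grip": 0.8}
    - {"linear": [0.2,0,-2.5],"twist": [0.007,0.04,0],"grip": 0.8}
    - {"linear": [0.3,0,-4],"twist": [0.01,0.06,0],"grip": 0.8}
    - {"linear": [0.4,0,-5.5],"twist": [0.013,0.08,0],"grip": 0.8}
    - {"linear": [0.5,0,-7],"twist": [0.016,0.1,0],"grip": 0.8}
    - {"linear": [0.6,0,-8],"twist": [0.016,0.1,0],"grip": 0.8}
    - {"linear": [0.6,0,-9],"twist": [0.016,0.1,0],"grip": 0.8}
    - {"linear": [0.6,0,-9.5],"twist": [0.016,0.1,0],"grip": 0.8}
    - {"linear": [0.6,0,-9.5],"twist": [0.016,0.1,0],"grip": 0.8}

```text
clock: 48.12
ee_pos: [0.4588, -0.284, 0.0904]
eef_rot: [-0.205, -2.508, -0.068]
wrist_force: [-0.2, 0.2, -1.6]
grip_width: 0.178
```

```bash
python3 - <<'E'
from h import *
from scipy.spatial.transform import Rotation as R
s=ctrl.state(); print(s['clock'],s['ee_pos'],R.from_rotvec(s['eef_rot']).as_matrix().round(3)[:,2],s['joint_pos'].round(2),s['wrist_force'])
im=cap('scene','s35.png'); crop(im,180,150,280,250,7,'s35c.png')
E
```

```text
48.1167 [ 0.45882668 -0.28396333  0.09036457] [-0.578  0.096 -0.81 ] [-0.46  0.67  0.51  2.01 -0.17 -0.25] [-0.18916086  0.1936142  -1.56885865]
```

View pics/s35c.png

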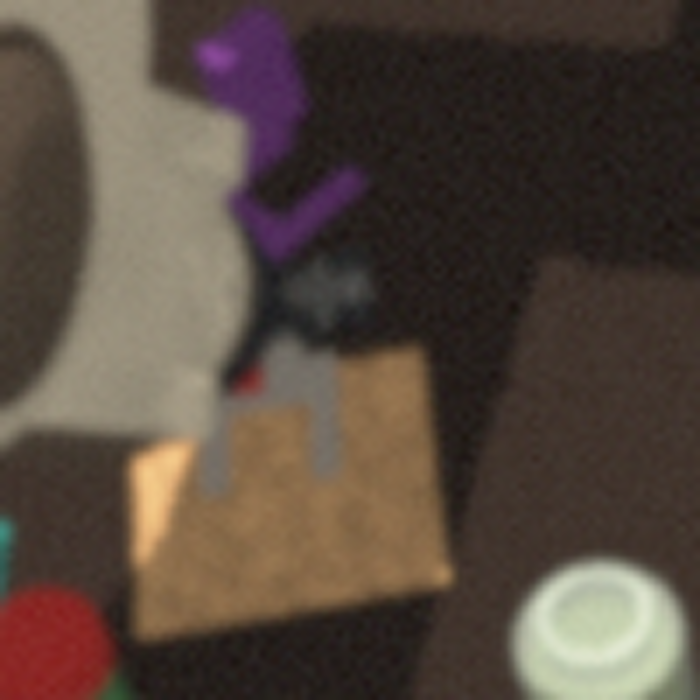

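drive_tool:
  plan:
    - {"linear": [0.2,0,0],"twist": [0.005,0.03,0],"grip": 0.8}
    - {"linear": [0.4,0,0],"twist": [0.01,0.06,0],"grip": 0.8}
    - {"linear": [0.6,0,0],"twist": [0.016,0.095,0],"grip": 0.8}
    - {"linear": [0.8,0,-0.3],"twist": [0.021,0.128,0],"grip": 0.8}
    - {"linear": [0.8,0,-0.7],"twist": [0.021,0.128,0],"grip": 0.8}
    - {"linear": [0.8,0,-1],"twist": [0.021,0.128,0],"grip": 0.8}
    - {"linear": [0.8,0,-1.1],"twist": [0.021,0.128,0],"grip": 0.8}
    - {"linear": [0.8,0,-1.1],"twist": [0.021,0.128,0],"grip": 0.8}

```text
clock: 48.83
ee_pos: [0.467, -0.2842, 0.081]
eef_rot: [-0.196, -2.381, -0.078]
wrist_force: [-0.2, 0.1, -1.5]
grip_width: 0.179
```

drive_tool:
  plan:
    - {"linear": [0,0,-0.1],"twist": [0,0,0],"grip": 0.8}
    - {"linear": [0,0,-0.2],"twist": [0,0,0],"grip": 0.8}

```text
clock: 49.0
ee_pos: [0.4672, -0.2842, 0.0795]
eef_rot: [-0.196, -2.382, -0.077]
wrist_force: [-0.3, -0.8, -1.6]
grip_width: 0.179
```

drive_tool:
  plan:
    - {"linear": [0,0,-0.1],"twist": [0,0,0],"grip": 0.8}
    - {"linear": [0,0,-0.2],"twist": [0,0,0],"grip": 0.8}

```text
clock: 49.17
ee_pos: [0.4672, -0.2842, 0.0769]
eef_rot: [-0.195, -2.381, -0.078]
wrist_force: [-0.8, 0.0, -2.1]
grip_width: 0.178
```

```bash
python3 - <<'E'
from h import *
from scipy.spatial.transform import Rotation as R
s=ctrl.state(); print(s['clock'],s['ee_pos'],R.from_rotvec(s['eef_rot']).as_matrix().round(3)[:,2],s['joint_pos'].round(2),s['wrist_force'],s['ft_torque'])
im=cap('scene','s36.png'); crop(im,180,150,280,250,7,'s36c.png')
E
```

```text
49.1667 [ 0.46719597 -0.28415162  0.07685129] [-0.675  0.112 -0.729] [-0.45  0.83  0.66  2.14 -0.19 -0.21] [-0.77368406  0.02831874 -2.06008351] [-0.15578751 -0.89768604  0.02271978]
```

View pics/s36c.png

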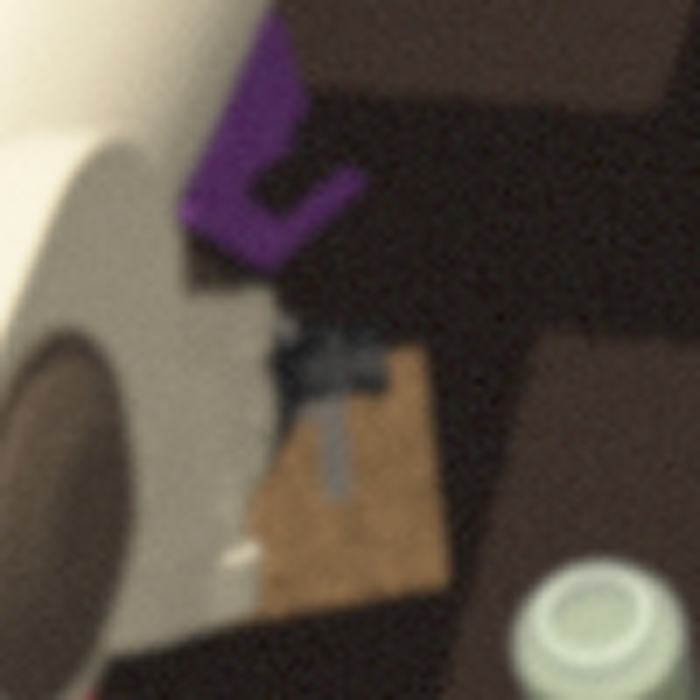

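drive_tool:
  plan:
    - {"linear": [0,0,-0.1],"twist": [0,0,0],"grip": 0.8}
    - {"linear": [0,0,-0.2],"twist": [0,0,0],"grip": 0.8}

```text
clock: 49.38
ee_pos: [0.4672, -0.2841, 0.0744]
eef_rot: [-0.195, -2.38, -0.078]
wrist_force: [0.6, 0.8, -2.4]
grip_width: 0.179
```

drive_tool:
  plan:
    - {"linear": [0,0,-0.1],"twist": [0,0,0],"grip": 0.8}
    - {"linear": [0,0,-0.15],"twist": [0,0,0],"grip": 0.8}

```text
clock: 49.55
ee_pos: [0.467, -0.284, 0.0735]
eef_rot: [-0.195, -2.38, -0.078]
wrist_force: [0.1, 0.0, 7.9]
grip_width: 0.173
```

drive_tool:
  plan:
    - {"linear": [0,0,-0.05],"twist": [0,0,0],"grip": 0.8}
    - {"linear": [0,0,-0.1],"twist": [0,0,0],"grip": 0.8}

```text
clock: 49.72
ee_pos: [0.4669, -0.284, 0.0734]
eef_rot: [-0.195, -2.38, -0.077]
wrist_force: [1.6, 0.8, 13.7]
grip_width: 0.176
```

```bash
python3 - <<'E'
from h import *
s=ctrl.state(); print(s['clock'],s['ee_pos'],s['wrist_force'],s['ft_torque'])
E
```

```text
49.7167 [ 0.46692065 -0.28402107  0.07342883] [ 1.61820776  0.84337861 13.71347423] [ 0.14564855  0.63573407 -0.06514346]
```

Contact is at 0.0735, close to the expected upright height. Easing off, opening, and rising vertically.

drive_tool:
  plan:
    - {"linear": [0,0,0.1],"twist": [0,0,0],"grip": 0.8}
    - {"linear": [0,0,0.15],"twist": [0,0,0],"grip": 0.8}
    - {"linear": [0,0,0.15],"twist": [0,0,0],"grip": 1.7}
    - {"linear": [0,0,0.15],"twist": [0,0,0],"grip": 2}
    - {"linear": [0,0,0.15],"twist": [0,0,0],"grip": 2.6}
    - {"linear": [0,0,0.15],"twist": [0,0,0],"grip": 3.4}
    - {"linear": [0,0,0.15],"twist": [0,0,0],"grip": 4}
    - {"linear": [0,0,0.15],"twist": [0,0,0],"grip": 4}
    - {"linear": [0,0,0.15],"twist": [0,0,0],"grip": 4}

```text
clock: 50.47
ee_pos: [0.4671, -0.2841, 0.0734]
eef_rot: [-0.195, -2.38, -0.078]
wrist_force: [0.0, 0.3, -1.0]
grip_width: 0.465
```

```bash
python3 - <<'E'
from h import *
s=ctrl.state(); print(s['clock'],s['ee_pos'],s['wrist_force'],s['grip_width'])
im=cap('scene','s37.png'); crop(im,180,150,280,250,7,'s37c.png')
im=cap('top','t37.png'); crop(im,350,100,470,260,4,'t37c.png')
E
```

```text
50.4667 [ 0.46710022 -0.28409234  0.0734431 ] [ 0.03403465  0.25488996 -1.02797205] 0.4649110334854588
```

View pics/s37c.png

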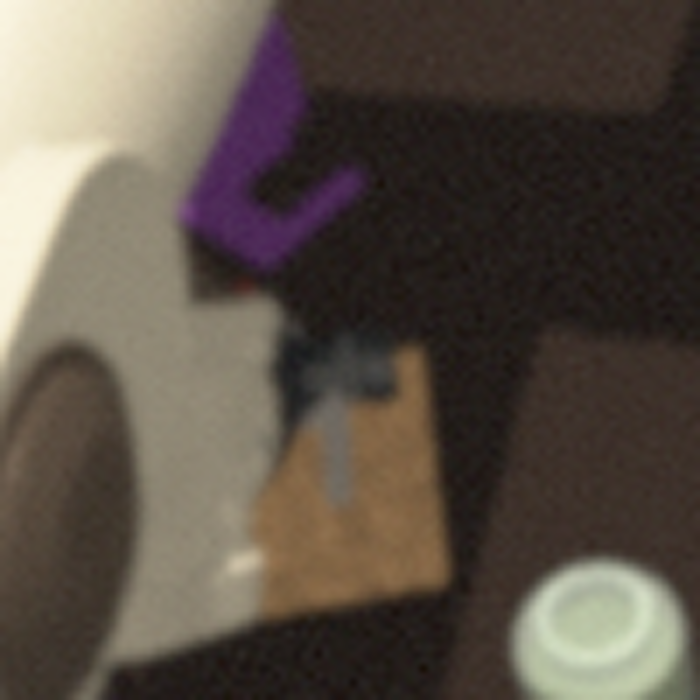

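View pics/t37c.png

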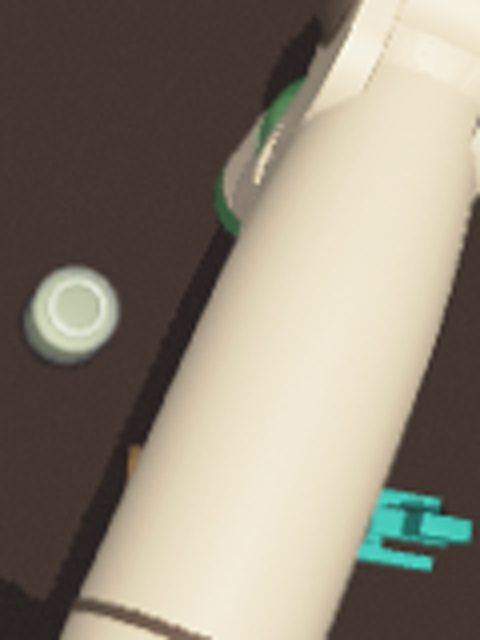

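drive_tool:
  plan:
    - {"linear": [0,0,0.5],"twist": [0,0,0],"grip": 4}
    - {"linear": [0,0,1.2],"twist": [0,0,0],"grip": 4}
    - {"linear": [0,0,2.2],"twist": [0,0,0],"grip": 4}
    - {"linear": [0,0,3.5],"twist": [0,0,0],"grip": 4}
    - {"linear": [0,0,5],"twist": [0,0,0],"grip": 4}
    - {"linear": [0,0,7],"twist": [0,0,0],"grip": 4}
    - {"linear": [0,0,9],"twist": [0,0,0],"grip": 4}
    - {"linear": [0,0,12],"twist": [0,0,0],"grip": 4}
    - {"linear": [0,0,14],"twist": [0,0,0],"grip": 4}
    - {"linear": [0,0,14],"twist": [0,0,0],"grip": 4}

```text
clock: 51.4
ee_pos: [0.4475, -0.2776, 0.1939]
eef_rot: [-0.194, -2.419, -0.06]
wrist_force: [-0.2, 0.5, 0.6]
grip_width: 0.465
```

```bash
python3 - <<'E'
from h import *
s=ctrl.state(); print(s['clock'],s['ee_pos'],s['wrist_force'],s['grip_width'],s['joint_pos'].round(2))
im=cap('scene','s38.png'); crop(im,170,130,280,250,6,'s38c.png')
E
```

```text
51.4 [ 0.44749507 -0.27764707  0.19387229] [-0.18090567  0.50912121  0.61561979] 0.4650488793638186 [-0.45  0.72  0.73  2.28 -0.2  -0.22]
```

View pics/s38c.png

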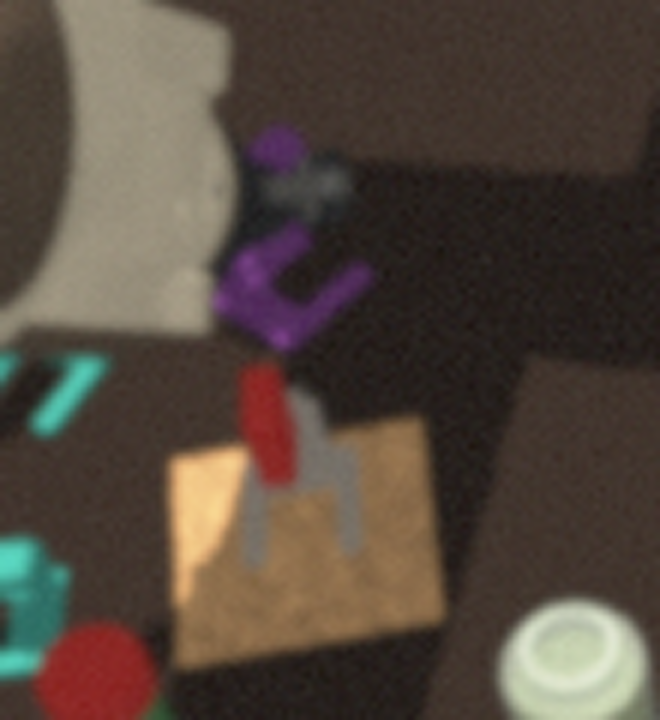

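The puller stands upright on the mat. I'll tilt the hand back and move away, high up.

drive_tool:
  plan:
    - {"linear": [-0.5,0,0],"twist": [-0.016,-0.1,0],"grip": 4}
    - {"linear": [-1,0,0.5],"twist": [-0.033,-0.2,0],"grip": 4}
    - {"linear": [-1.5,0.5,1],"twist": [-0.05,-0.3,0],"grip": 4}
    - {"linear": [-2,1,1.5],"twist": [-0.066,-0.4,0],"grip": 4}
    - {"linear": [-3,2,2],"twist": [-0.083,-0.5,0],"grip": 4}
    - {"linear": [-4.5,4,2],"twist": [-0.1,-0.6,0],"grip": 4}
    - {"linear": [-6,6,2],"twist": [-0.11,-0.68,0],"grip": 4}
    - {"linear": [-8,9,2],"twist": [-0.11,-0.68,0],"grip": 4}
    - {"linear": [-10,12,2],"twist": [-0.11,-0.68,0],"grip": 4}
    - {"linear": [-11,15,2],"twist": [-0.11,-0.68,0],"grip": 4}
    - {"linear": [-12,18,2],"twist": [-0.11,-0.68,0],"grip": 4}
    - {"linear": [-12,21,2],"twist": [-0.11,-0.68,0],"grip": 4}
    - {"linear": [-12,24,2],"twist": [-0.11,-0.68,0],"grip": 4}
    - {"linear": [-12,26,2],"twist": [-0.11,-0.68,0],"grip": 4}
    - {"linear": [-12,26,2],"twist": [-0.11,-0.68,0],"grip": 4}
    - {"linear": [-12,26,2],"twist": [-0.11,-0.68,0],"grip": 4}

```text
clock: 52.78
ee_pos: [0.3275, -0.0169, 0.2094]
eef_rot: [-0.247, -3.096, 0.007]
wrist_force: [0.2, -0.7, 0.5]
grip_width: 0.466
```

```bash
python3 - <<'E'
from h import *
s=ctrl.state();print(s['clock'],s['ee_pos'],s['wrist_force'],s['joint_pos'].round(2))
im=cap('scene','s39.png'); cv2.imwrite('pics/s39c.png',im[100:320,130:510].repeat(2,0).repeat(2,1)); crop(im,180,160,280,250,7,'s39p.png')
im=cap('top','t39.png'); cv2.imwrite('pics/t39c.png',im[100:320,130:510].repeat(2,0).repeat(2,1)); crop(im,370,200,470,270,8,'t39p.png')
E
```

```text
52.7833 [ 0.32749398 -0.01686965  0.2093896 ] [ 0.19280108 -0.65035073  0.52475412] [-0.05 -0.41 -0.3   1.72 -0.    0.11]
```

View pics/s39c.png

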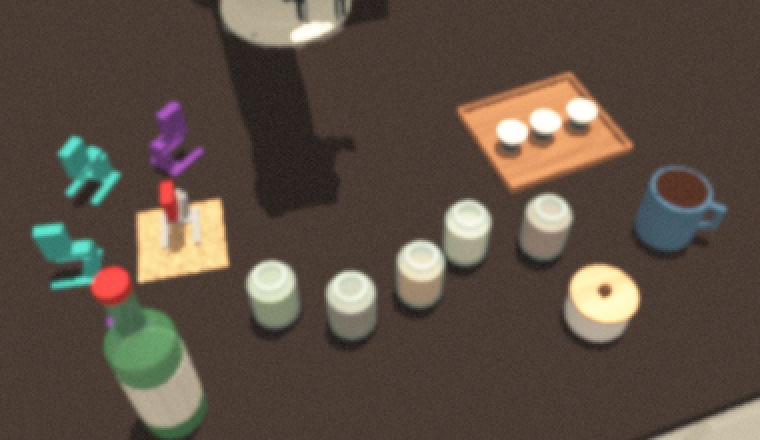

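View pics/t39c.png

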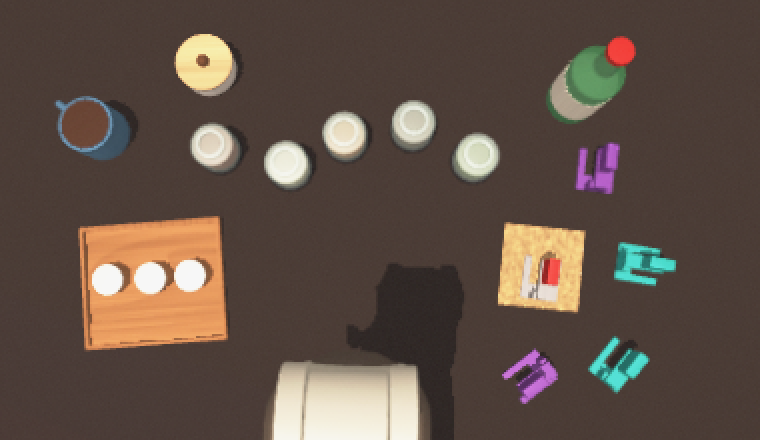

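View pics/t39p.png

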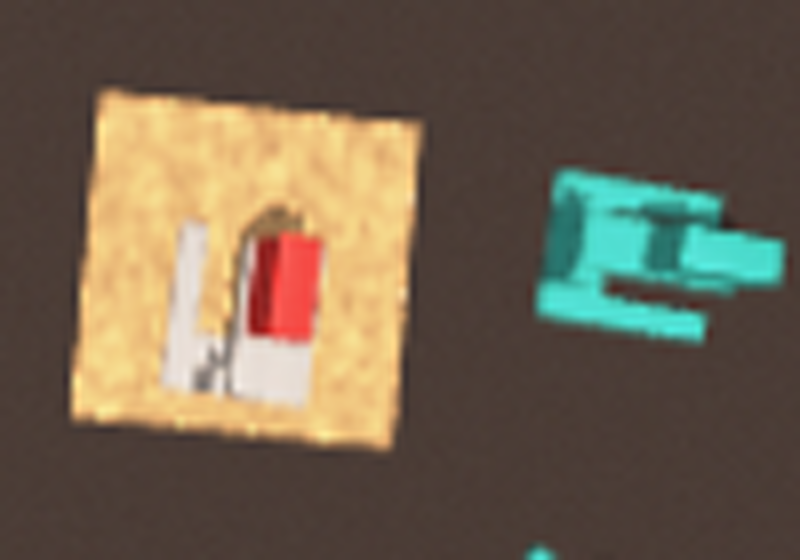

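View pics/s39p.png

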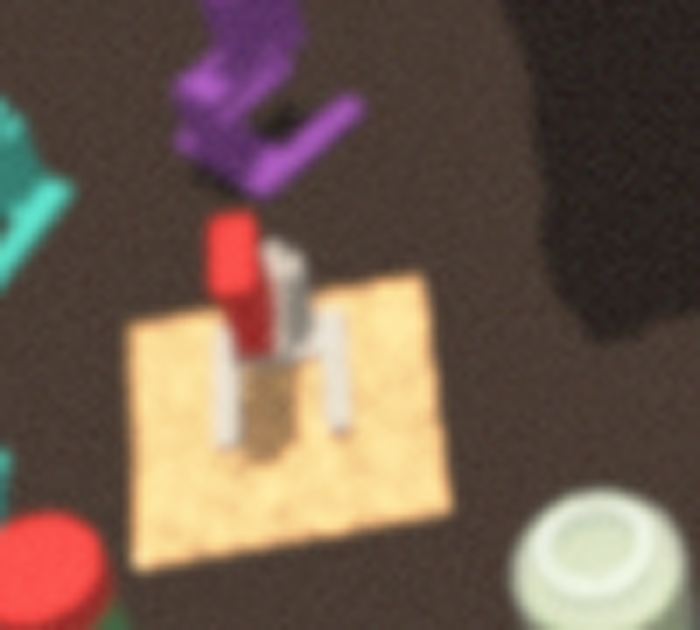

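The puller is upright and flat on the mat. I'll measure its offset from the mat's centre before handing in.

```bash
python3 - <<'E'
from h import *
m=1e-3; A=lambda *c:('top',uc(c,370,200,8)); B=lambda *c:('scene',uc(c,180,160,7))
obs=[(*A(283,234),(18*m,8*m,96*m)),(*A(323,238),(18*m,-8*m,96*m)),(*A(312,342),(-18*m,-8*m,96*m)),(*A(182,220),(22*m,27*m,5*m)),(*A(207,223),(22*m,17*m,5*m)),(*A(163,387),(-40*m,27*m,5*m)),(*A(306,407),(-40*m,-27*m,5*m)),
(*B(217,446),(22*m,-27*m,5*m)),(*B(330,432),(22*m,17*m,5*m)),(*B(352,428),(22*m,27*m,5*m)),(*B(224,293),(18*m,-8*m,96*m)),(*B(208,222),(-18*m,-8*m,96*m))]
p,r=fit(obs,.004,[.45,-.28,-.15]);print(p,r.tolist(),np.hypot(*(p[:2]-np.array([.4721,-.2847]))))
E
```

```text
[ 0.46512765 -0.28388978 -0.15321489] [[-0.5, -0.6], [0.2, -0.3], [0.1, -0.3], [0.0, -0.1], [0.2, -0.0], [-0.0, -0.1], [0.1, -0.3], [0.1, -0.1], [-0.2, -0.6], [0.3, -0.6], [-1.6, -0.5], [0.5, -0.7]] 0.007019270866732755
```

```bash
python3 - <<'E'
from h import *
print(_real.job_done())
E
```

```text
Traceback (most recent call last):
NameError: name '_real' is not defined
```

```bash
python3 -c "
from workcell import ctrl
print(ctrl.job_done())"
```

```text
the job is handed in; nothing more can be done
None
```

I opened the three jars that still had lids, and all three lids now stand upright in the tray. The puller is back upright on its mat, and I handed the job in at about 53 s of the 210 s.

- **Lids:** each was hooked with the red-handled puller and pulled slowly until it popped, with peak wrist readings of about 13–18 N. Each was then lowered slowly onto the tray floor, and the last pictures show all three upright.
- **Puller:** after I first put it back, the next picture showed it toppled behind the mat, leaning on the purple look-alike. I don't know whether that was the announced knock or my retreat. I gripped it again with the hand tilted, set it upright and put it back.
- **Last checks:** a fit to both cameras puts the puller upright, about 7 mm from the mat's centre. In the last pictures all five jars are open, and the tray, wine bottle, sugar pot and mug are where they were. The arm was clear of everything.
- **Disagreements:** the two cameras differed by 1–4 mm for the lids and 3–6 mm for the open jars. I corrected for this by comparing the fork with the lid in the same picture. While I was righting the puller, joint 4 reached its range stop (2.28 rad) and that move stopped short, so the hand ended about 2 cm to one side; I then backed off. The interface reported no fault.

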